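Twist two trays off the nested stack and pack the adapters in the case

ROBOT

A 7-joint arm with a two-finger parallel gripper is mounted at the origin on the work surface. World frame = base frame: x ahead of the robot, y to its left, z up, the work surface at z = 0. Lengths are in m, angles in rad, forces in N, time in s.
With the tool pointing down it reaches from about 0.425 to 0.95 m from the base axis. Payload 4.7 kg.
Tool frame: the origin (TCP) lies at the very end of the fingers, on their centre line; the grasp point (between the pads) lies 19 mm behind it; z points along the fingers, y is the direction in which the jaws open and shut (so a half turn about z gives the same grasp; the last joint's range is limited). The gripper opens to 85 mm and grips with 20 to 120 N. Pads are 22 mm wide; open, the fingers measure 114 mm over their backs; the gripper's body (76 mm by 85 mm) begins 54 mm behind the grasp point. The pads swing forward as they close: fully open they stand 13 mm farther back than shut.
Start: joints at [-1.213, 0.469, -0.049, 1.532, 0.024, 1.141, -0.082], TCP at [0.255, 0.625, 0.211] pointing down, gripper open.
Joint ranges: [-2.59, 2.59], [-0.33, 1.99], [-1.39, 1.29], [0.1, 2.45], [-1.04, 4.18], [0.21, 1.99], [-2.66, 2.66]. Speed limits (rad/s): [2.57, 2.57, 3.14, 3.14, 3.14, 3.14, 3.14].

INTERFACE

Orientations are given as a 3x3 rotation matrix whose columns are the frame's x, y, z axes.
In Python, from station import robot gives the robot as it stands.
- The arm moves only by the shell command python3 -m handwheel 'ROWS' [FORCE]. ROWS is JSON, a list that holds one entry, the list of rows, each a list of 7 numbers: the shift along the tool's x, y, z in cm, then the turn, a rotation vector about the tool's x, y, z in degrees, then the opening, from 0 (shut) to 1 (fully open). A call has 1 to 5 rows; each row shifts and turns the commanded pose from where the row before left it, along the tool's axes as they then stand; what a row does not reach is not made up. A row lasts 1/8 s, in which the tool goes at most 62.5 mm and 10.7 degrees, less where a joint would pass 70% of its speed; a pose out of reach is approached as far as the arm can. A call is refused whole if a number of a shift passes 6.25 or a number of a turn 10.7, either way. A call with a gripper value outside its range is refused whole. The fingers move at their own pace and stop on an object; FORCE is the grip in N (left out, the last holds). Time passes only in rows, so rows that do not move let the fingers close. It gives the time, the measured TCP pose, the force and the opening at its end, in the units of the state.
- robot.read_state(): the state, without advancing time (a new reading comes with each control period).
- robot.read_camera(name): name is "side" or "top" or "wrist"; returns the picture (400x640x3 uint8, red, green, blue); there is no depth.
- robot.camera_info(name): a dict with "intrinsics" (3x3 intrinsics, pixels), "R" (3x3) and "t" (3): a world point X has camera coordinates R X + t; the wrist camera has in their place "mount" (4x4, takes a point from camera to tool coordinates, whose origin is the TCP and whose axes are the flange's). Camera axes: x right, y down, z forward; pixel columns grow to the right and rows downward; lengths in m; the calibration is good to about 2 mm. A picture is of the moment at which its call begins: read the wrist's pose just before it. camera_info takes no time and is no camera call.
- robot.hand_in(): hands the job in, once; it reports no verdict.
Trained networks look in the newest picture that a camera, given by its name, has taken for a name from the list of things; names that differ only in an ending like _2 or _b are one class to them, and where a whole thing is asked for, a point or a joint stands for the part that bears it (a point fixed in the world has none). Each returns a list of dicts, best first, with "p" (0 to 1); they miss things now and then, are a little off and sometimes report something else, mostly with a low value. They report only what shows in the picture. A call takes as long as a camera call. They do not tell look-alikes from the thing itself.
- robot.cut_out(thing, camera): "region" (400x640 bool, what is visible of it) and "position" ([column, row] in pixels, amid what is visible of it).
- robot.pinpoint(thing, camera): "position" ([column, row] in pixels: a listed point, or the origin of a listed thing).
The state is a dict: "t": time; "joints": joint angles; "dq": joint speeds; "joint_torque": joint torques, N m; "tool_pos": TCP position; "eef_rot": TCP orientation; "ft_force": force on the tool from outside, world axes, zero at the start; "ft_torque": the same for the moment, N m; "finger_gap": finger opening in m.
Only numpy, scipy, OpenCV 4.12 (cv2) and the standard library are available. Lean on these libraries where they do the work, as an engineer would, in place of code of your own. Each camera call takes 0.05 s, during which the arm holds its last target.

TASK

Pack the reed-machine adapters away. Take the blue tray and then the green one off the nested stack, one at a time, twisting each free of the hooks below it as you lift, and seat one flat in each well of the case; stand every adapter on the white board upright in a tray's trough, the brass ones in the well with the yellow liner and the black ones in the well with the black liner; then press both clear covers down until they snap shut and stay shut, and leave the other things on the table where they are.

Things in the scene. Friction and masses are not known exactly. Their poses are not given: they have to be found in the camera images.
- tray_top: BLUE round formed tray, 91 mm across, 40 mm high, 90 g; origin: centre of its underside. Floor 6 mm up, rim wall up to 26 mm, a hollow boss (radius 18, up to 22 mm) in the middle with a square knob on it. Trough for parts: radius 19 to 42 mm. Yellow tabs at its +x and -x sides (to radius 52 mm, low), hooks at its +y and -y sides (radius 49 to 57 mm, up to 36.5 mm). Starts on top of the nested stack.
- tray_mid: GREEN round formed tray, 91 mm across, 40 mm high, 90 g; origin: centre of its underside. Floor 6 mm up, rim wall up to 26 mm, a hollow boss (radius 18, up to 22 mm) in the middle with a square knob on it. Trough for parts: radius 19 to 42 mm. Yellow tabs at its +x and -x sides (to radius 52 mm, low), hooks at its +y and -y sides (radius 49 to 57 mm, up to 36.5 mm). Starts under tray_top.
- tray_top_knob (a point): Blue tray: middle of the square knob (18 mm across flats, from 22 to 40 mm above the tray's origin; this point at 31 mm), where to grip the tray. The flats face 45 degrees off the tray's x and y axes: close the fingers along a line 45 degrees from the tray's x.
- tray_mid_knob (a point): Green tray: middle of the square knob (18 mm across flats, from 22 to 40 mm above the tray's origin; this point at 31 mm), where to grip the tray. The flats face 45 degrees off the tray's x and y axes: close the fingers along a line 45 degrees from the tray's x.
- tray_base: GREY bottom tray of the stack, fixed on a 130 mm plywood foot 6 mm thick; origin: centre of the foot's underside. Stack pitch 22 mm, each tray turned a quarter from the one below, its tabs under that one's hooks (2.5 mm upward play), so it can't be lifted straight; turned 30 to 40 degrees either way (18 is the least) it lifts off.
- case: dark wooden case, fixed, 138 mm (x) by 266 mm (y), walls 6 mm thick, 56 mm high; origin: centre of underside; x points from its front (robot side) to its hinges. Two square wells, 126 mm inside, centred 66.5 mm either side of the origin along y, floors 6 mm up. Each has its own clear hinged cover with a spring catch on the front wall.
- liner_yellow: yellow liner 124 x 124 x 2 mm on the floor of one well of the case (left or right by chance); fixed. Origin: centre of its underside = centre of the well. For the brass adapters. A tray resting on it has its origin 2 mm above this.
- liner_black: black liner, the same, in the other well: for the black adapters.
- lid_left (a joint): clear cover of the case's left well (+y side), 150 mm deep, 126 wide, 5 thick, hinged along the case's back. 0 = shut, grows as it opens up and away from the robot; starts at 1.8 to 1.95 rad. A spring (0.1 N m/rad, neutral at 1.95) opens it unless caught; about 5 N on the front edge presses it past the catch with a snap in the last 0.05 rad; then it stays at 0 to 0.03.
- lid_right (a joint): cover of the right well (the case's -y side), the same.
- lid_left_hinge (a point): middle of the hinge line of lid_left; its frame turns with the cover. The cover's plate runs 150 mm from here along its own -x and its outer (upper) face lies 3 mm above this point when shut; the hinge is 60 mm above the table.
- lid_left_edge (a point): point on the outer face of lid_left 10 mm short of its front edge (140 mm from the hinge), at mid width: where to press it shut. A brass lip hangs 20 mm down inside the front edge, so on the open cover it points towards the robot.
- lid_right_hinge (a point): middle of the hinge line of lid_right; its frame turns with the cover. The cover's plate runs 150 mm from here along its own -x and its outer (upper) face lies 3 mm above this point when shut; the hinge is 60 mm above the table.
- lid_right_edge (a point): point on the outer face of lid_right 10 mm short of its front edge (140 mm from the hinge), at mid width: where to press it shut. A brass lip hangs 20 mm down inside the front edge, so on the open cover it points towards the robot.
- brass_1: BRASS adapter, a turned part standing upright: foot 18.5 mm across and 18 mm high, round shank 15 mm across above it, 38 mm high in all, 40 g. Origin: centre of its underside, z along its axis. Starts on the fixed white board (200 x 200 x 4 mm); may be absent.
- brass_2: BRASS adapter, a turned part standing upright: foot 18.5 mm across and 18 mm high, round shank 15 mm across above it, 38 mm high in all, 40 g. Origin: centre of its underside, z along its axis. Starts on the fixed white board (200 x 200 x 4 mm); may be absent.
- black_1: BLACK adapter, a turned part standing upright: foot 18.5 mm across and 18 mm high, round shank 15 mm across above it, 38 mm high in all, 40 g. Origin: centre of its underside, z along its axis. Starts on the fixed white board (200 x 200 x 4 mm); may be absent.
- black_2: BLACK adapter, a turned part standing upright: foot 18.5 mm across and 18 mm high, round shank 15 mm across above it, 38 mm high in all, 40 g. Origin: centre of its underside, z along its axis. Starts on the fixed white board (200 x 200 x 4 mm); may be absent.
- spool: thread spool, blue and wood, 34 mm across, 28 mm high: leave it alone. Origin: underside.
- reed: wooden reed blank with cork end, lying, 100 mm long along x: leave it alone. Origin: underside.
- jar: glass jar with lid, 56 mm across, 75 mm high: leave it alone. Origin: underside.
- stone: grey sharpening stone 150 x 50 x 22 mm: leave it alone. Origin: underside.
- screwdriver: screwdriver, lying, 130 mm long: leave it alone. Origin: underside.
- gauge: dial gauge on a 50 mm foot, 28 mm high: leave it alone. Origin: underside.
Not all that is in view belongs to the job. What is meant by the tray_mid is not orange, and is the larger of those in its own colour. What is meant by the tray_top is not pink, and is the larger of those in its own colour.

How it is judged:
On the way, in this order (a step that is already met when the one before it is completed fails the run):
1. the blue tray is lifted clear of the stack while the green one stays on the grey one (z of tray_top in the frame of tray_base above 0.085 m and z of tray_mid in the frame of tray_base below 0.034 m and horizontal distance between tray_mid and tray_base below 0.01 m), for 0.1 s.
2. both trays sit flat in the case, one in each well (((horizontal distance between tray_top and liner_yellow below 0.01 m and z of tray_top in the frame of liner_yellow below 0.006 m and angle between each of tray_top, tray_mid's own z axis and vertical below 0.06 rad and horizontal distance between tray_mid and liner_black below 0.01 m and z of tray_mid in the frame of liner_black below 0.006 m) or (horizontal distance between tray_top and liner_black below 0.01 m and z of tray_top in the frame of liner_black below 0.006 m and angle between each of tray_top, tray_mid's own z axis and vertical below 0.06 rad and horizontal distance between tray_mid and liner_yellow below 0.01 m and z of tray_mid in the frame of liner_yellow below 0.006 m))), for 0.2 s.
At the end, for the whole second after the job is handed in: One tray flat (3 degrees) on each liner, within 10 mm of its centre; every adapter present upright (8 degrees) on the tray floor over its colour's liner, within 42 mm of the liner's centre; both covers shut (below 0.04 rad); all at rest (((horizontal distance between tray_top and liner_yellow below 0.01 m and z of tray_top in the frame of liner_yellow below 0.006 m and angle between each of tray_top, tray_mid's own z axis and vertical below 0.06 rad and horizontal distance between tray_mid and liner_black below 0.01 m and z of tray_mid in the frame of liner_black below 0.006 m) or (horizontal distance between tray_top and liner_black below 0.01 m and z of tray_top in the frame of liner_black below 0.006 m and angle between each of tray_top, tray_mid's own z axis and vertical below 0.06 rad and horizontal distance between tray_mid and liner_yellow below 0.01 m and z of tray_mid in the frame of liner_yellow below 0.006 m)) and linear speed of each of tray_top, tray_mid, brass_1, brass_2, black_1, black_2 below 0.02 m/s and horizontal distance between each of brass_1, brass_2 and liner_yellow below 0.042 m and z of brass_1 in the frame of liner_yellow between 0.003 and 0.014 m and angle between each of brass_1, brass_2, black_1, black_2's own z axis and vertical below 0.15 rad and z of brass_2 in the frame of liner_yellow between 0.003 and 0.014 m and horizontal distance between each of black_1, black_2 and liner_black below 0.042 m and z of black_1 in the frame of liner_black between 0.003 and 0.014 m and z of black_2 in the frame of liner_black between 0.003 and 0.014 m and value of joint each of lid_left, lid_right below 0.04 rad); the robot touches nothing.
It fails at once if the green tray is carried off with the blue one still nested in it (z of tray_mid in the frame of tray_base above 0.045 m and z of tray_top in the frame of tray_mid between 0.01 and 0.03 m and horizontal distance between tray_top and tray_mid below 0.02 m).
It fails at once if one of the other things on the table is pushed away or knocked over (distance of any of spool, reed, jar, stone, screwdriver, gauge from where it was at the start of the episode above 0.06 m or angle between any of spool, reed, jar, stone, screwdriver, gauge's own z axis and vertical above 0.6 rad).
Of brass_1, brass_2, black_1, black_2 only 2 to 4 are there at a start; the rules pass over those that are not, and their reading is None.
At some moment in a run one of brass_1, brass_2, black_1, black_2 may be knocked a few centimetres aside while the robot is not near it.
It also fails if it takes over 210 s, if anything falls off the work surface, if the arm or the gripper's body presses on something with over 40 N, if the wrist force passes 120 N, or if a joint passes its speed limit or range.

## Working session

There is one attempt and no reset: what is moved stays moved. The work goes in short steps, Python scripts to look and compute and a shell command to move; the robot and the scene stay as the last step left them, time stands still between calls to the robot, and variables do not carry over. Pictures are saved under pics/ and viewed, and the job is handed in when it is done.

```bash
mkdir -p pics; ls
python3 - <<'E'
from station import robot
import cv2,numpy as np
s=robot.read_state(); print({k:np.round(v,3).tolist() for k,v in s.items()})
for c in ["side","top","wrist"]:
    im=robot.read_camera(c); cv2.imwrite(f"pics/{c}0.png",im[:,:,::-1])
    print(c,robot.camera_info(c))
E
```

```text
pics
{'t': 0.0, 'joints': [-1.213, 0.469, -0.049, 1.534, 0.024, 1.141, -0.082], 'dq': [0.001, -0.001, -0.001, 0.0, 0.001, -0.002, -0.001], 'joint_torque': [0.001, -51.03, -0.047, -23.772, 0.011, 0.007, 0.0], 'tool_pos': [0.254, 0.625, 0.21], 'eef_rot': [[-0.926, 0.377, -0.001], [0.377, 0.926, -0.002], [-0.0, -0.002, -1.0]], 'ft_force': [0.413, 0.759, 0.091], 'ft_torque': [-0.019, 0.007, 0.015], 'finger_gap': 0.085}
side {'intrinsics': array([[477.12514218,   0.        , 321.22679842],
       [  0.        , 477.12514218, 206.10743643],
       [  0.        ,   0.        ,   1.        ]]), 'R': array([[-0.9800471 , -0.19856296, -0.0089681 ],
       [-0.14405184,  0.74063753, -0.65628127],
       [ 0.13695527, -0.64189469, -0.75446303]]), 't': array([0.56185165, 0.08027562, 1.30656998])}
top {'intrinsics': array([[513.59060506,   0.        , 319.62718924],
       [  0.        , 513.59060506, 199.87820711],
       [  0.        ,   0.        ,   1.        ]]), 'R': array([[-0.0014972 , -0.99999437,  0.00300464],
       [-0.99745309,  0.00127912, -0.07131411],
       [ 0.07130986, -0.00310376, -0.99744938]]), 't': array([0.04325272, 0.55022612, 1.45967998])}
wrist {'intrinsics': array([[306.10009526,   0.        , 321.49498045],
       [  0.        , 306.10009526, 198.60319802],
       [  0.        ,   0.        ,   1.        ]]), 'mount': array([[ 1.65226310e-04, -9.49683792e-01, -3.13210261e-01,
         8.08315300e-02],
       [ 9.99999908e-01,  2.81202560e-04, -3.25108184e-04,
        -1.53243693e-04],
       [ 3.96825500e-04, -3.13210178e-01,  9.49683751e-01,
        -1.63402262e-01],
       [ 0.00000000e+00,  0.00000000e+00,  0.00000000e+00,
         1.00000000e+00]])}
```

View pics/top0.png

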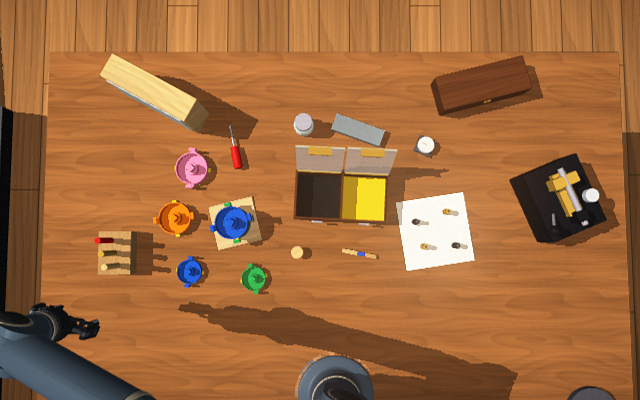

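View pics/side0.png

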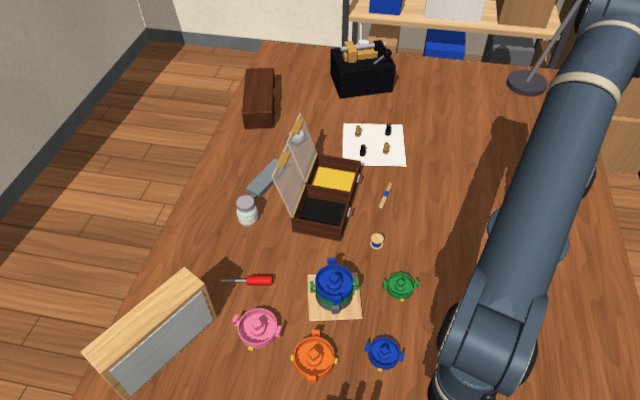

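View pics/wrist0.png

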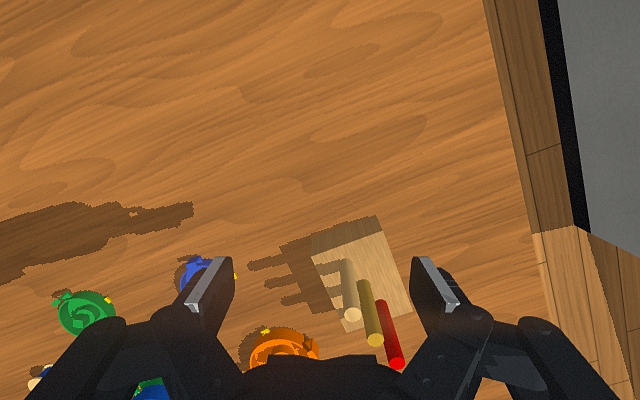

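The blue trays in the top picture are at (233,222), on the stack and larger, and at (190,270), small and on the table. The one at (233,222) fits tray_top. Green shows under it, on the plywood, and a small green tray sits loose at (254,279), so tray_mid is the stacked one. I'll confirm this with a crop and measure.

```bash
cat > h.py <<'E'
from station import robot
import numpy as np, cv2
from scipy.spatial.transform import Rotation as Ro
def cam(name):
    i=robot.camera_info(name);K=np.array(i["intrinsics"])
    if name=="wrist":
        s=robot.read_state();T=np.eye(4);T[:3,:3]=s["eef_rot"];T[:3,3]=s["tool_pos"]
        M=T@np.array(i["mount"]);R=M[:3,:3].T;t=-R@M[:3,3]
    else: R=np.array(i["R"]);t=np.array(i["t"])
    return K,R,t
def toz(name,uv,z,c=None):
    K,R,t=c or cam(name)
    d=R.T@np.linalg.inv(K)@np.array([uv[0],uv[1],1.]);o=-R.T@t
    return o+d*(z-o[2])/d[2]
def proj(name,X,c=None):
    K,R,t=c or cam(name);p=K@(R@np.array(X)+t);return p[:2]/p[2]
def tri(uv1,n1,uv2,n2):
    A=[];b=[]
    for n,uv in((n1,uv1),(n2,uv2)):
        K,R,t=cam(n);d=R.T@np.linalg.inv(K)@np.array([uv[0],uv[1],1.]);d/=np.linalg.norm(d);o=-R.T@t
        P=np.eye(3)-np.outer(d,d);A.append(P);b.append(P@o)
    return np.linalg.lstsq(np.vstack(A),np.hstack(b),rcond=None)[0]
def shot(name,f,crop=None,k=1):
    c=cam(name);im=robot.read_camera(name)[:,:,::-1].copy()
    if crop: x0,y0,x1,y1=crop;im=im[y0:y1,x0:x1]
    if k!=1: im=cv2.resize(im,None,fx=k,fy=k,interpolation=cv2.INTER_CUBIC)
    cv2.imwrite("pics/"+f,im);return c
def st():
    s=robot.read_state();R=np.array(s["eef_rot"])
    print("t",round(s["t"],2),"tcp",np.round(s["tool_pos"],4),"yaw_x",round(np.degrees(np.arctan2(R[1,0],R[0,0])),1),"z",np.round(R[:,2],3),"F",np.round(s["ft_force"],1),"gap",round(s["finger_gap"],4))
    return s
def rel(target,name=""):
    s=robot.read_state();R=np.array(s["eef_rot"])
    print(name,"shift cm tool",np.round(R.T@(np.array(target)-s["tool_pos"])*100,2))
E
python3 - <<'E'
from h import *
for n in ["tray_top","tray_top_knob","tray_mid","tray_base","case","liner_yellow","liner_black","brass_1","black_1","lid_left_edge","lid_right_edge","lid_left_hinge","lid_right_hinge","spool","reed","jar","stone","screwdriver","gauge"]:
    for c in ["top","side"]:
        r=robot.pinpoint(n,c); print(n,c,[(np.round(x["position"],1).tolist(),round(x["p"],2)) for x in r])
shot("top","a.png",(150,170,310,300),5)
shot("side","b.png",(260,90,420,310),2.7)
E
```

```text
tray_top top [([228.3, 224.0], 0.74), ([194.8, 170.6], 0.68), ([189.5, 270.5], 0.63)]
tray_top side [([382.8, 352.6], 0.96), ([257.9, 330.7], 0.79), ([335.5, 286.1], 0.73)]
tray_top_knob top [([186.7, 165.6], 0.96), ([188.6, 270.0], 0.88), ([234.0, 221.9], 0.78), ([442.9, 210.0], 0.67)]
tray_top_knob side [([383.1, 350.0], 0.72), ([257.1, 323.4], 0.72), ([334.6, 276.5], 0.7)]
tray_mid top [([254.2, 278.5], 0.94), ([173.0, 216.3], 0.65)]
tray_mid side [([405.6, 288.3], 0.92), ([314.1, 362.4], 0.92), ([336.4, 291.1], 0.74)]
tray_base top [([236.1, 222.6], 0.72), ([361.5, 198.6], 0.27)]
tray_base side [([331.5, 296.4], 0.98)]
case top [([342.5, 197.7], 0.78)]
case side [([323.8, 201.6], 0.67), ([360.0, 135.3], 0.46)]
liner_yellow top [([364.6, 195.7], 0.75)]
liner_yellow side [([332.3, 186.4], 0.85)]
liner_black top [([319.1, 196.1], 0.78)]
liner_black side [([333.1, 297.4], 0.66), ([323.9, 215.6], 0.65)]
brass_1 top [([445.3, 211.4], 0.61), ([421.9, 244.0], 0.47)]
brass_1 side [([359.3, 137.6], 0.54), ([383.8, 151.4], 0.45)]
black_1 top [([365.2, 171.4], 0.72), ([419.6, 222.3], 0.57), 
[... 555 characters left out ...]
5), ([376.8, 245.5], 0.44)]
spool top [([296.5, 251.0], 0.55), ([236.9, 144.3], 0.38)]
spool side [([379.7, 245.9], 0.64)]
reed top [([359.9, 255.1], 0.42), ([318.7, 169.9], 0.36)]
reed side [([291.8, 131.4], 0.57), ([385.4, 192.1], 0.54), ([357.8, 133.9], 0.5)]
jar top [([362.1, 171.5], 0.74), ([372.7, 150.7], 0.73), ([306.3, 128.2], 0.53)]
jar side [([249.3, 219.2], 0.62)]
stone top [([357.2, 132.7], 0.75), ([232.0, 220.6], 0.24)]
stone side [([264.0, 180.0], 0.78)]
screwdriver top [([452.4, 242.5], 0.72), ([373.1, 149.4], 0.63), ([319.1, 169.6], 0.58), ([235.6, 146.2], 0.47)]
screwdriver side [([243.7, 283.7], 0.51)]
gauge top [([422.2, 146.6], 0.66), ([450.3, 243.6], 0.33)]
gauge side []
```

View pics/a.png

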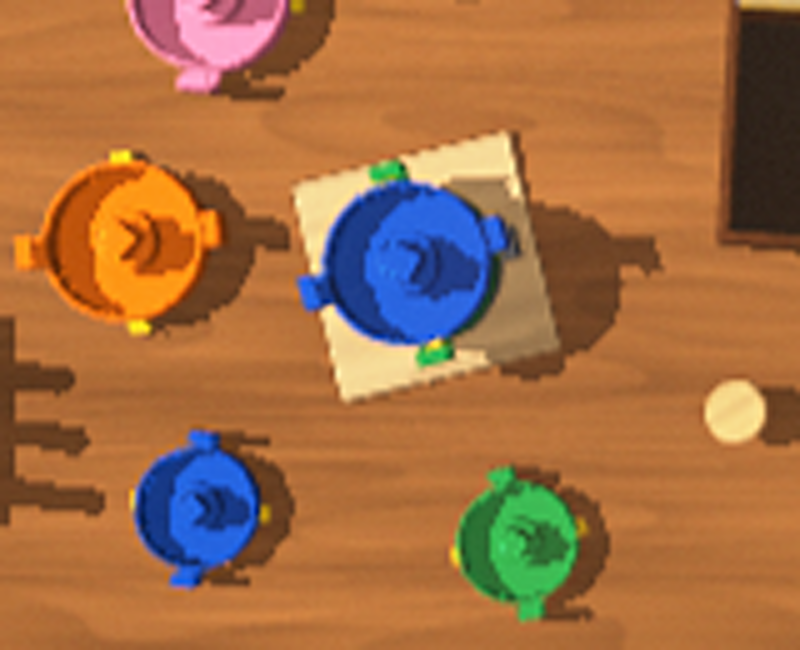

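View pics/b.png

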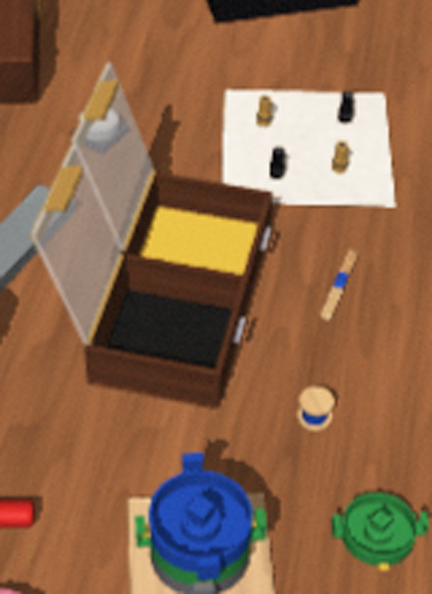

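The crop confirms it. The large blue tray is on the plywood foot, with green hooks (crop (388,170) and (435,352)) from the tray below. The small blue and green trays and the pink and orange ones are decoys. Yellow liner is in the right well and black in the left, with 2 brass and 2 black adapters on the board. Now the measurements.

Run:
```python
from h import *
pr=lambda n,v:print(n,np.round(v,4))
pr("knob tri",tri([234,221.9],"top",[334.6,276.5],"side")); pr("knob z81",toz("top",[234,221.9],.081)); pr(" side",toz("side",[334.6,276.5],.081))
f=lambda x,y:np.array([150+x/5,170+y/5])
a=toz("top",f(313,293),.0865);b=toz("top",f(497,236),.0865);pr("blue hooks",[a,b]);print("mid",(a+b)/2,"ang",np.degrees(np.arctan2(*(b-a)[[1,0]])))
a=toz("top",f(388,170),.0645);b=toz("top",f(435,352),.0645);pr("green hooks",[a,b]);print("mid",(a+b)/2,"ang",np.degrees(np.arctan2(*(b-a)[[1,0]])))
c=[toz("top",f(*p),.006) for p in((293,187),(507,132),(558,345),(347,402))];pr("foot",c);print(np.mean(c,0))
for i in range(4): d=c[(i+1)%4]-c[i];print(np.degrees(np.arctan2(d[1],d[0])),np.linalg.norm(d))
for n,u,v,z in[("yel",[364.6,195.7],[332.3,186.4],.006),("blk",[319.1,196.1],[323.9,215.6],.006),("lhinge",[318.5,168.8],[300.5,200.4],.06),("rhinge",[365.6,171.9],[308.4,167.7],.06),
 ("spool",[296.5,251],[379.7,245.9],0),("reed",[359.9,255.1],[385.4,192.1],0),("jar",[306,128],[249,219],0)]:
    pr(n,[tri(u,"top",v,"side"),toz("top",u,z),toz("side",v,z)])
for n,u,v in[("Ledge",[321,145.8],[282.8,159.5]),("Redge",[373.9,149.4],[294,131.5])]: pr(n,tri(u,"top",v,"side"))
for n,u,v in[("brA",[445.3,211.4],[359.3,137.6]),("brB",[421.9,244],[383.8,151.4]),("bkA",[453.7,245.5],[387.3,132.9]),("bkB",[412.,222.3],[365.3,151.1])]:
    pr(n,[toz("top",u,.004),toz("side",v,.004)])
```

```text
knob tri [0.4846 0.2791 0.0755]
knob z81 [0.4855 0.2783 0.081 ]
 side [0.483  0.2825 0.081 ]
blue hooks [[0.4671 0.3357 0.0865]
 [0.4981 0.2353 0.0865]]
mid [0.48260001 0.28553147 0.0865    ] ang -72.80984613554955
green hooks [[0.5359 0.2993 0.0645]
 [0.4346 0.2721 0.0645]]
mid [0.48524403 0.28574124 0.0645    ] ang -164.95593057179758
foot [[0.5298 0.3647 0.006 ]
 [0.5616 0.2408 0.006 ]
 [0.4381 0.2103 0.006 ]
 [0.4055 0.3318 0.006 ]]
[0.48376699 0.28688441 0.006     ]
-75.57819383386374 0.1279240681965405
-166.15197465723804 0.12722516739165343
105.02522468995699 0.1257810318106783
14.81223982349514 0.12854642849840525
yel [[ 0.561  -0.0903 -0.0109]
 [ 0.5633 -0.0884  0.006 ]
 [ 0.5546 -0.0747  0.006 ]]
blk [[0.5594 0.0437 0.0084]
 [0.5623 0.044  0.006 ]
 [0.5571 0.0416 0.006 ]]
lhinge [[0.6286 0.0448 0.0603]
 [0.6351 0.0457 0.06  ]
 [0.6221 0.0445 0.06  ]]
rhinge [[ 0.6276 -0.0868  0.0586]
 [ 0.6261 -0.0868  0.06  ]
 [ 0.6285 -0.0854  0.06  ]]
spool [[ 0.3963  0.1096 -0.0044]
 [ 0.4033  0.1097  0.    ]
 [ 0.3895  0.1124  0.    ]]
reed [[ 0.394  -0.0726  0.0161]
 [ 0.3912 -0.074   0.    ]
 [ 0.3965 -0.0874  0.    ]]
jar [[ 0.7668  0.0826 -0.0091]
 [ 0.7642  0.0823  0.    ]
 [ 0.7642  0.0896  0.    ]]
Ledge [0.6696 0.0385 0.2019]
Redge [ 0.6689 -0.0975  0.1811]
brA [[ 0.5173 -0.323   0.004 ]
 [ 0.5082 -0.3109  0.004 ]]
brB [[ 0.423  -0.2534  0.004 ]
 [ 0.4214 -0.2594  0.004 ]]
bkA [[ 0.4185 -0.3454  0.004 ]
 [ 0.4203 -0.3519  0.004 ]]
bkB [[ 0.4858 -0.2256  0.004 ]
 [ 0.4797 -0.2496  0.004 ]]
```

```bash
python3 -m handwheel '[[[-5.7,-3.8,-0.7,0,0,0,1],[-5.7,-3.8,-0.7,0,0,0,1],[-5.7,-3.8,-0.7,0,0,0,1],[-5.7,-3.8,-0.7,0,0,0,1],[-5.7,-3.8,-0.7,0,0,0,1]]]' 40
python3 -m handwheel '[[[-4,-2.8,-0.5,0,0,0,1],[0,0,0,0,0,8,1],[0,0,0,0,0,0,1]]]'
python3 - <<'E'
from h import *
st(); c=shot("wrist","w1.png")
print(robot.pinpoint("tray_top_knob","wrist")[:2])
E
```

```text
t: 2.78
tool_pos: [0.4301, 0.3661, 0.2432]
eef_rot: [[-0.926, 0.377, 0.001], [0.377, 0.926, 0.001], [-0.0, 0.001, -1.0]]
ft_force: [0.4, 0.1, -0.0]
finger_gap: 0.0856
t: 3.15
tool_pos: [0.4558, 0.3266, 0.2479]
eef_rot: [[-0.865, 0.502, 0.0], [0.502, 0.865, 0.001], [0.0, 0.001, -1.0]]
ft_force: [-0.5, 0.5, 0.2]
finger_gap: 0.0856
t 3.15 tcp [0.4558 0.3266 0.2479] yaw_x 149.9 z [ 0.     0.001 -1.   ] F [-0.5  0.5  0.2] gap 0.0856
[{'position': [309.0, 209.6], 'p': 0.95}, {'position': [340.5, 38.9], 'p': 0.92}]
```

View pics/w1.png

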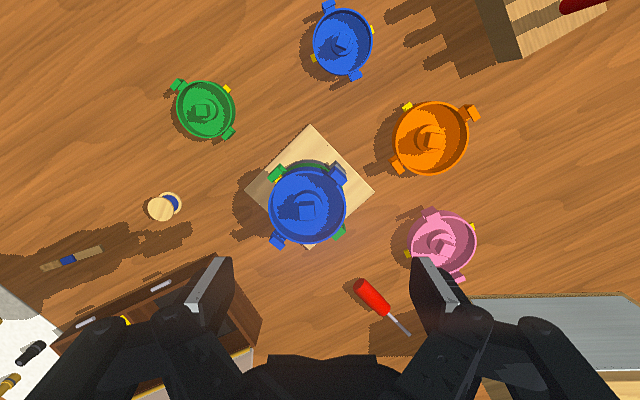

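```bash
cat >> h.py <<'E'
def hookfit(c,p1,p2,z,name="wrist"):
    a=toz(name,p1,z,c);b=toz(name,p2,z,c);d=b-a
    print("mid",np.round((a+b)/2,4),"ang",round(np.degrees(np.arctan2(d[1],d[0])),2),"len",round(np.linalg.norm(d),4))
E
python3 - <<'E'
from h import *
c=cam("wrist")
print(toz("wrist",[309,209.6],.081,c))
shot("wrist","w2.png",(230,110,390,260),5)
rel([.484,.284,.25])
E
```

```text
[0.48349324 0.29435601 0.081     ]
 shift cm tool [-4.71 -2.34 -0.24]
```

View pics/w2.png

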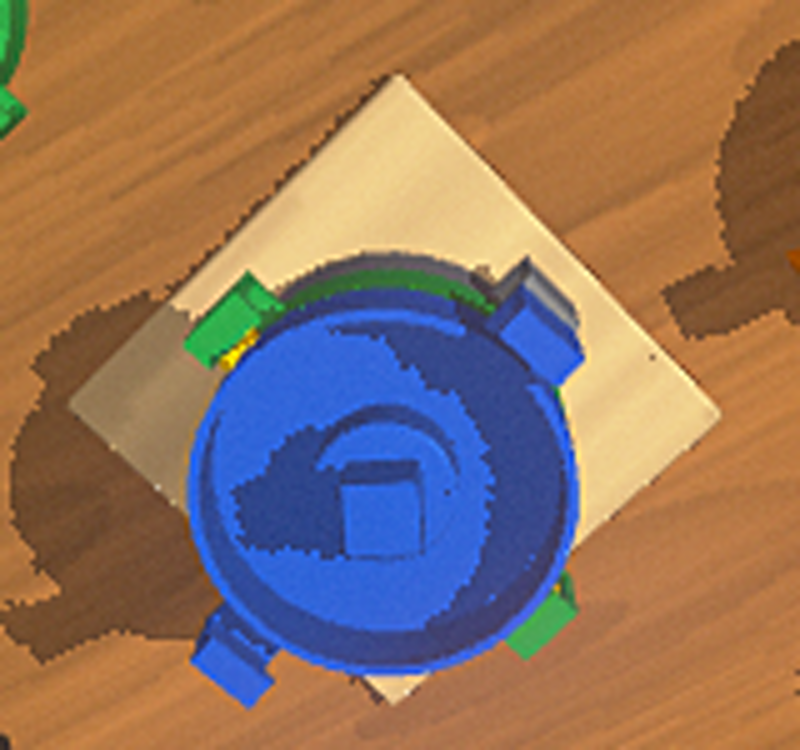

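Run:
```python
from h import *
c=cam("wrist");f=lambda x,y:[230+x/5,110+y/5]
print(toz("wrist",f(384,517),.09,c),toz("wrist",f(383.5,491.5),.076,c))
hookfit(c,f(232,668),f(545,342),.0865)
hookfit(c,f(228,327),f(548,615),.0645)
a=toz("wrist",f(343,480),.09,c);b=toz("wrist",f(421,479),.09,c);print(np.degrees(np.arctan2(*(b-a)[[1,0]])),np.linalg.norm(b-a))
p=[toz("wrist",f(*q),.006,c) for q in((399,73),(720,411),(395,705),(70,403))];print(np.mean(p,0))
```

```text
[0.48336717 0.29201963 0.09      ] [0.48214686 0.29186395 0.076     ]
mid [0.483  0.2918 0.0865] ang 107.64 len 0.1068
mid [0.4831 0.2933 0.0645] ang 16.04 len 0.1054
60.84113360423985 0.017368274227818593
[0.48326157 0.29148024 0.006     ]
```

```bash
python3 - <<'E'
from h import *
rel([.483,.2905,.13])
E
python3 -m handwheel '[[[-4.2,-1.75,4,0,0,0,0.7],[0,0,4,0,0,0,0.6],[0,0,3.8,0,0,0,0.6],[0,0,0,0,0,0,0.6]]]'
python3 - <<'E'
from h import *
st(); c=shot("wrist","w3.png")
rel([.483,.2905,.13])
for z in(.09,): print(proj("wrist",[.483,.2905,z],c),proj("wrist",[.483,.287,z],c))
E
```

```text
shift cm tool [-4.3  -1.83 11.76]
t: 3.8
tool_pos: [0.4807, 0.2901, 0.127]
eef_rot: [[-0.866, 0.5, -0.006], [0.5, 0.866, -0.004], [0.003, -0.006, -1.0]]
ft_force: [-0.9, 0.6, 0.6]
finger_gap: 0.0511
t 3.8 tcp [0.4807 0.2901 0.127 ] yaw_x 150.0 z [-0.006 -0.004 -1.   ] F [-0.9  0.6  0.6] gap 0.0511
 shift cm tool [-0.09 -0.02 -0.09]
[324.33662149 221.02783071] [320.0489164  223.31108111]
```

View pics/w3.png

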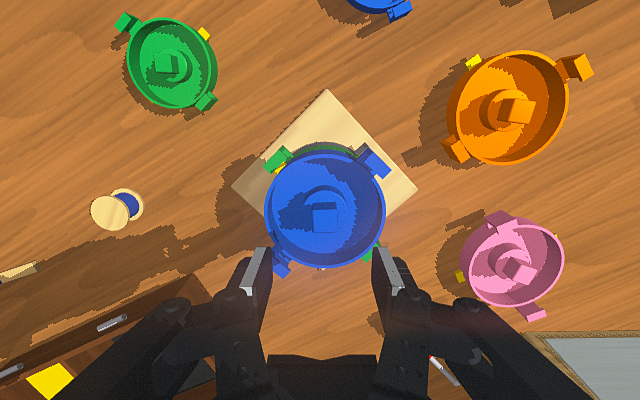

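Run:
```python
from h import *
st(); c=shot("wrist","w4.png",(250,130,400,280),5)
print(toz("wrist",[326,218],.09,c))
```

```text
t 3.85 tcp [0.4823 0.2911 0.1291] yaw_x 150.0 z [-0.002 -0.001 -1.   ] F [-0.2 -0.4  0.4] gap 0.0513
[0.48416791 0.29329709 0.09      ]
```

View pics/w4.png

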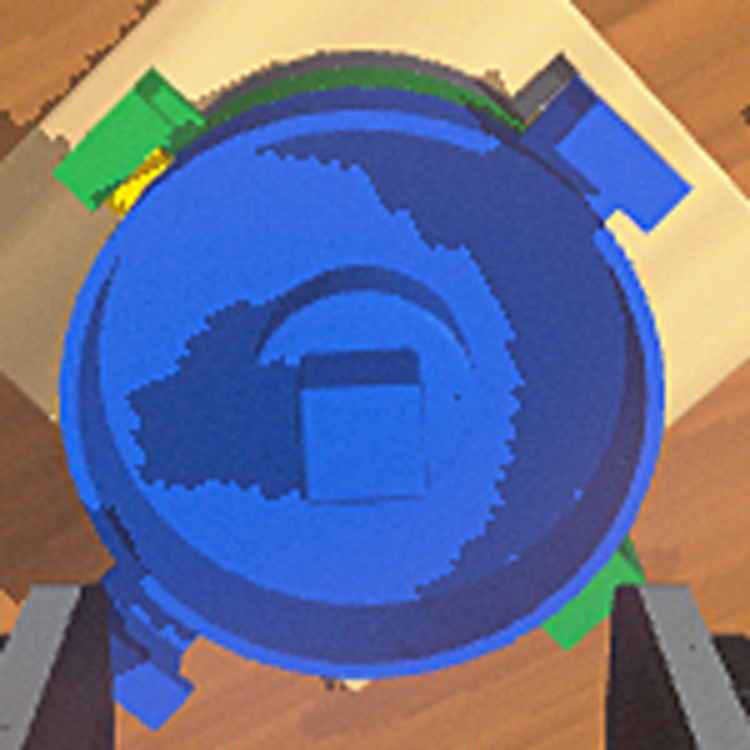

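Run:
```python
from h import *
c=cam("wrist");p=toz("wrist",[322.6,218.2],.09,c);print(p)
rel([p[0],p[1],.074])
```

```text
[0.48475548 0.29151763 0.09      ]
 shift cm tool [-0.12  0.05  5.65]
```

```bash
python3 -m handwheel '[[[-0.1,0,2,0,0,0,0.45],[0,0,2,0,0,0,0.45],[0,0,1,0,0,0,0.45],[0,0,0.4,0,0,0,0.45],[0,0,0,0,0,0,0.45]]]'
python3 -m handwheel '[[[0,0,0,0,0,0,0],[0,0,0,0,0,0,0],[0,0,0,0,0,0,0],[0,0,0,0,0,0,0],[0,0,0,0,0,0,0]]]' 70
```

```text
t: 4.53
tool_pos: [0.4844, 0.2906, 0.0764]
eef_rot: [[-0.865, 0.502, 0.001], [0.502, 0.865, 0.001], [-0.0, 0.001, -1.0]]
ft_force: [0.1, -0.8, 0.2]
finger_gap: 0.0385
t: 5.15
tool_pos: [0.484, 0.2901, 0.0757]
eef_rot: [[-0.865, 0.502, -0.0], [0.502, 0.865, 0.0], [0.0, 0.0, -1.0]]
ft_force: [0.5, -1.3, -0.2]
finger_gap: -0.0001
```

Run:
```python
from h import *
shot("wrist","w5.png"); shot("side","s5.png",(260,200,440,360),4.4)
```

```text
(no output)
```

View pics/w5.png

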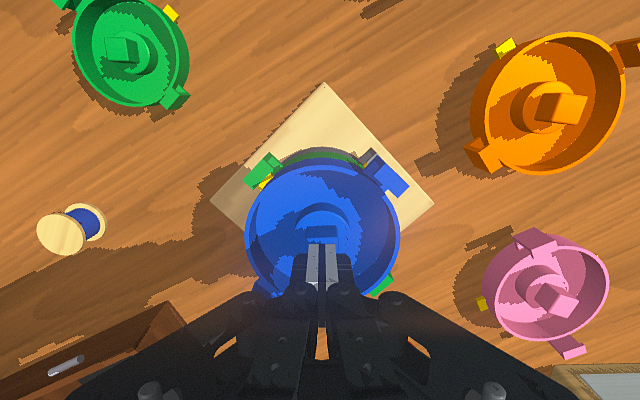

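View pics/s5.png

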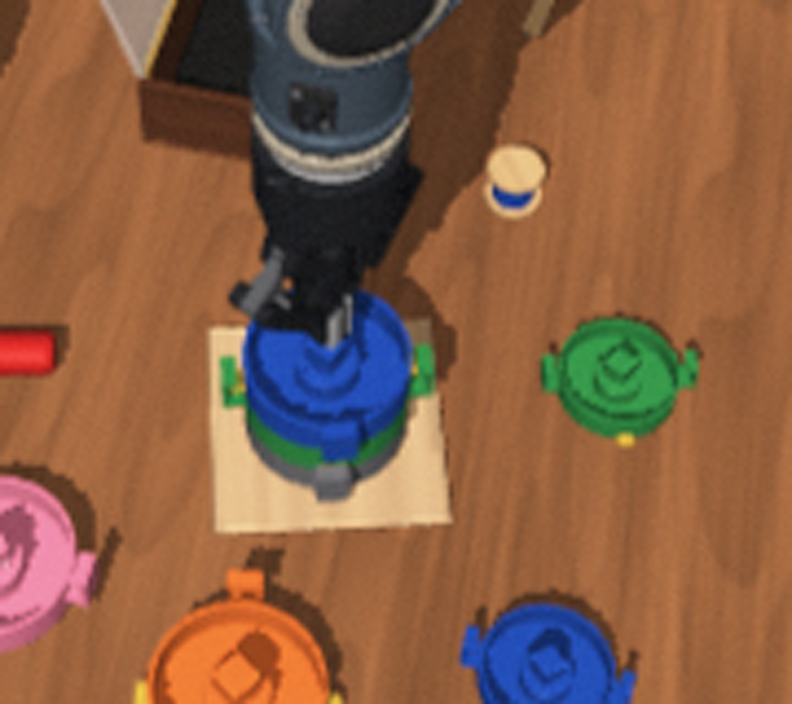

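Run:
```python
from h import *
s=st(); c=cam("wrist"); T=np.array(s["tool_pos"])
print("proj tcp",proj("wrist",T,c),proj("side",T),proj("top",T))
print("knob top proj",proj("wrist",[.4847,.2915,.09],c),proj("side",[.4847,.2915,.09]))
shot("wrist","w6.png",(220,130,420,280),4)
```

```text
t 5.25 tcp [0.4839 0.2901 0.0756] yaw_x 149.8 z [-0.  0. -1.] F [-0.6 -0.1  0.4] gap 0.0001
proj tcp [321.93576974 241.93640048] [333.59260523 280.35997922] [230.02986368 222.51270299]
knob top proj [324.86551078 253.65142826] [333.23436722 277.50271226]
```

View pics/w6.png

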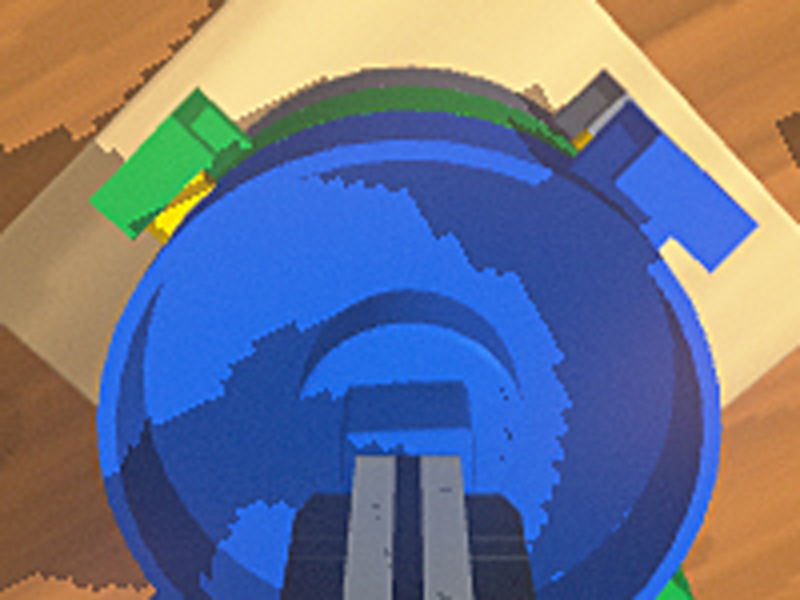

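Run:
```python
from h import *
s=st(); c=cam("wrist"); T=np.array(s["tool_pos"]);R=np.array(s["eef_rot"])
for h in (0,.005,.01,.015,.02):
  print(h,[np.round(proj(n,T+R@np.array([x,0,-h]),c if n=="wrist" else None),1).tolist() for n in("wrist","side","top") for x in(.011,-.011)])
print(robot.read_state()["joints"])
shot("top","t6.png",(190,180,290,260),8)
shot("side","s6.png",(290,230,390,310),8)
```

```text
t 5.3 tcp [0.484  0.2901 0.0756] yaw_x 149.8 z [-0.  0. -1.] F [ 0.3  0.4 -0.3] gap -0.0
0 [[321.9, 224.7], [321.9, 258.5], [337.1, 283.0], [330.1, 277.7], [228.0, 226.0], [232.1, 219.1]]
0.005 [[322.0, 228.2], [321.9, 262.8], [337.2, 281.9], [330.1, 276.6], [227.7, 225.9], [231.8, 219.0]]
0.01 [[322.0, 231.9], [321.9, 267.3], [337.2, 280.7], [330.1, 275.4], [227.4, 225.9], [231.5, 218.9]]
0.015 [[322.0, 235.8], [322.0, 272.0], [337.2, 279.6], [330.1, 274.3], [227.0, 225.8], [231.2, 218.9]]
0.02 [[322.0, 240.0], [322.0, 277.0], [337.3, 278.4], [330.1, 273.1], [226.7, 225.8], [230.8, 218.8]]
[-0.68926872  0.44504235  0.09607498  1.93347895 -0.05970028  0.765775
  0.4848977 ]
```

View pics/s6.png

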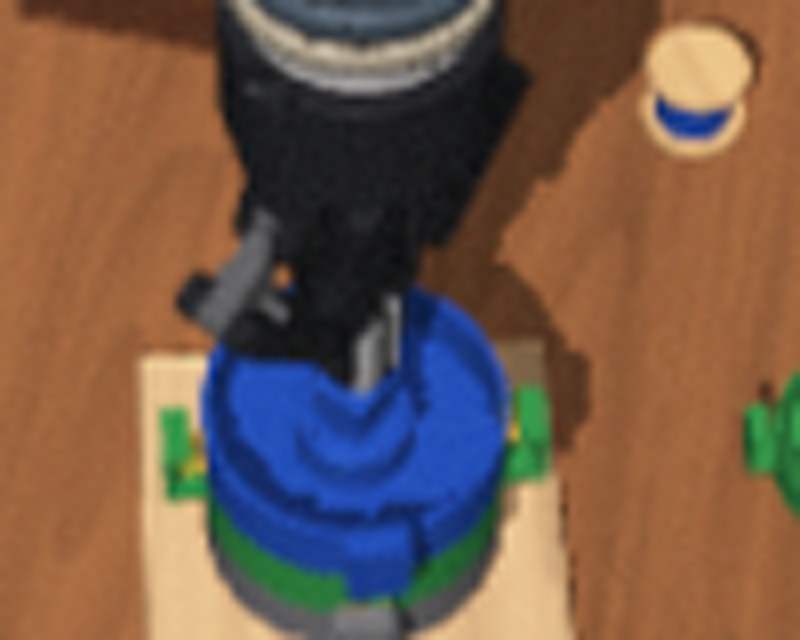

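View pics/t6.png

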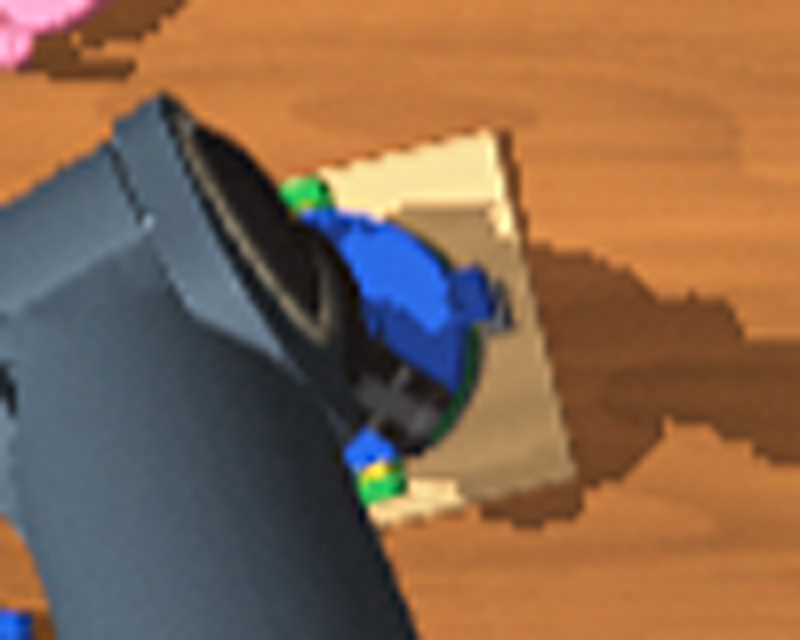

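Both the side view and the wrist view show the real fingertips about 19 mm above the reported TCP, so the fingers shut just over the knob. They touched nothing. I'll reopen and go lower.

```bash
python3 -m handwheel '[[[0,0,-0.5,0,0,0,0.45],[0,0,0,0,0,0,0.45],[0,0,0,0,0,0,0.45],[0,0,1,0,0,0,0.45],[0,0,0.5,0,0,0,0.45]]]' 70
python3 -m handwheel '[[[0,0,0.4,0,0,0,0.45],[0,0,0.2,0,0,0,0.45],[0,0,0,0,0,0,0.45]]]' 70
python3 - <<'E'
from h import *
st();shot("wrist","w7.png",(220,130,420,280),4)
E
```

```text
t: 6.02
tool_pos: [0.4834, 0.2898, 0.0646]
eef_rot: [[-0.865, 0.502, -0.001], [0.502, 0.865, -0.001], [0.001, -0.001, -1.0]]
ft_force: [0.7, -0.8, 0.7]
finger_gap: 0.0385
t: 6.4
tool_pos: [0.4839, 0.2901, 0.0595]
eef_rot: [[-0.865, 0.502, -0.0], [0.502, 0.865, -0.0], [0.0, -0.0, -1.0]]
ft_force: [0.1, 1.0, -0.7]
finger_gap: 0.0382
t 6.4 tcp [0.4839 0.2901 0.0595] yaw_x 149.8 z [-0. -0. -1.] F [ 0.1  1.  -0.7] gap 0.0382
```

View pics/w7.png

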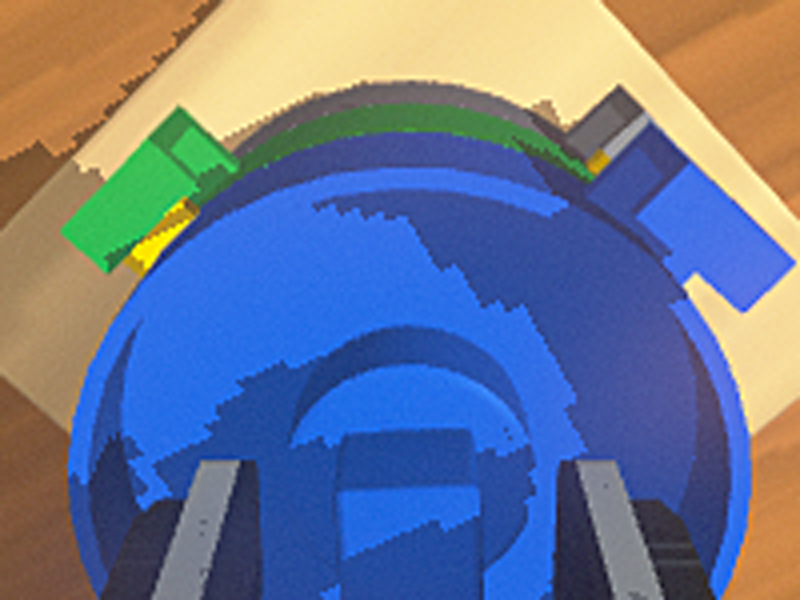

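```bash
python3 -m handwheel '[[[0,0,0,0,0,0,0],[0,0,0,0,0,0,0],[0,0,0,0,0,0,0],[0,0,0,0,0,0,0],[0,0,0,0,0,0,0]]]' 70
python3 - <<'E'
from h import *
st();shot("wrist","w8.png",(220,130,420,280),4)
E
```

```text
t: 7.08
tool_pos: [0.4843, 0.2904, 0.0602]
eef_rot: [[-0.865, 0.502, 0.001], [0.502, 0.865, 0.001], [-0.0, 0.001, -1.0]]
ft_force: [-0.3, 0.5, 4.8]
finger_gap: 0.0155
t 7.08 tcp [0.4843 0.2904 0.0602] yaw_x 149.8 z [ 0.001  0.001 -1.   ] F [-0.3  0.5  4.8] gap 0.0155
```

View pics/w8.png

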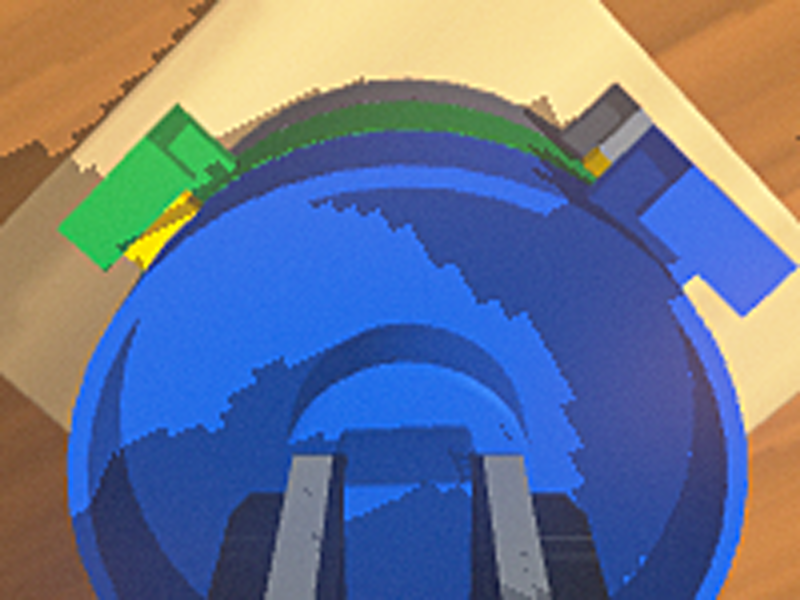

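```bash
python3 -m handwheel '[[[0,0,-0.1,0,0,0,0],[0,0,-0.05,0,0,0,0],[0,0,0,0,0,0,0],[0,0,0,0,0,0,0]]]' 90
```

```text
t: 7.62
tool_pos: [0.4838, 0.29, 0.0609]
eef_rot: [[-0.865, 0.502, -0.0], [0.502, 0.865, -0.0], [0.0, -0.0, -1.0]]
ft_force: [-1.0, -0.1, -1.1]
finger_gap: 0.0147
```

```bash
python3 -m handwheel '[[[0,0,0,0,0,9,0],[0,0,0,0,0,9,0],[0,0,0,0,0,9,0],[0,0,0,0,0,8,0],[0,0,0,0,0,0,0]]]' 90
python3 - <<'E'
from h import *
s=st();print(s["ft_torque"]);shot("wrist","w9.png",(120,50,520,350),2)
E
```

```text
t: 8.25
tool_pos: [0.4838, 0.2902, 0.061]
eef_rot: [[-0.422, 0.907, -0.0], [0.907, 0.422, -0.0], [-0.0, -0.0, -1.0]]
ft_force: [0.2, -0.4, -0.5]
finger_gap: 0.0151
t 8.25 tcp [0.4838 0.2902 0.061 ] yaw_x 114.9 z [-0. -0. -1.] F [ 0.2 -0.4 -0.5] gap 0.0151
[-0.00451364 -0.00452859 -0.01293547]
```

View pics/w9.png

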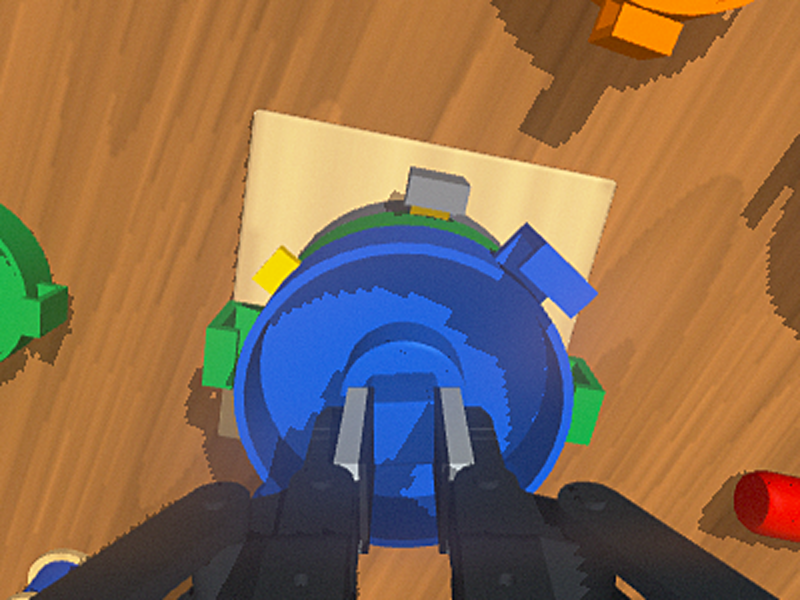

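Blue has turned 35° and its yellow tab is clear of the green hook, while green's tab is still under the grey hook at crop (430,210). Lifting.

```bash
python3 -m handwheel '[[[0,0,-1,0,0,0,0],[0,0,-2,0,0,0,0],[0,0,-3,0,0,0,0],[0,0,-4,0,0,0,0],[0,0,-2,0,0,0,0]]]' 90
python3 - <<'E'
from h import *
s=st();shot("side","s9.png",(240,150,440,350),3)
c=cam("wrist");
E
```

```text
t: 8.93
tool_pos: [0.4851, 0.2905, 0.1843]
eef_rot: [[-0.421, 0.907, 0.003], [0.907, 0.421, 0.003], [0.001, 0.004, -1.0]]
ft_force: [0.1, 0.3, -1.0]
finger_gap: 0.0149
t 8.93 tcp [0.4851 0.2905 0.1843] yaw_x 114.9 z [ 0.003  0.003 -1.   ] F [ 0.1  0.3 -1. ] gap 0.0149
```

View pics/s9.png

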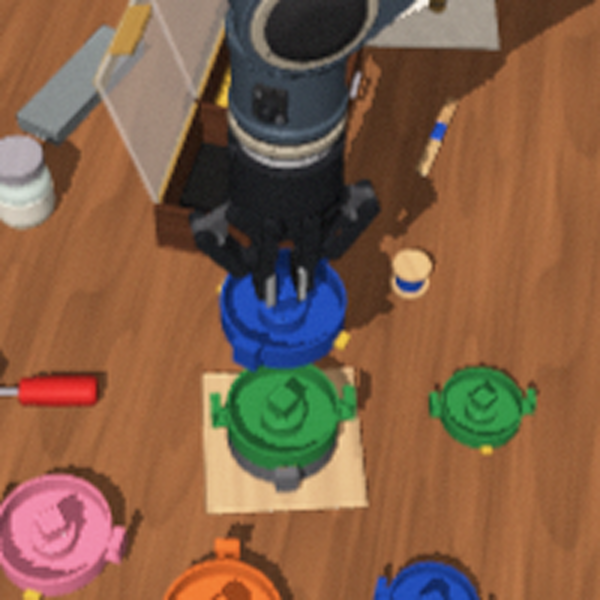

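```bash
python3 -m handwheel '[[[-5.1,-1.4,-0.4,0,0,0,0],[-5.1,-1.4,-0.4,0,0,0,0],[-5.1,-1.4,-0.4,0,0,0,0],[-5.1,-1.4,-0.4,0,0,0,0],[0,0,0,0,0,0,0]]]' 90
python3 - <<'E'
from h import *
s=st();c=shot("wrist","w10.png")
for n in ["liner_black","liner_yellow"]: print(n,[(x["position"],x["p"],toz("wrist",x["position"],.006,c)) for x in robot.pinpoint(n,"wrist")])
for n in ["lid_left_hinge","lid_right_hinge"]: print(n,[(x["position"],x["p"],toz("wrist",x["position"],.06,c)) for x in robot.pinpoint(n,"wrist")])
E
```

```text
t: 9.6
tool_pos: [0.5194, 0.0759, 0.1977]
eef_rot: [[-0.412, 0.911, 0.001], [0.911, 0.412, -0.001], [-0.002, 0.001, -1.0]]
ft_force: [0.4, 0.9, -0.1]
finger_gap: 0.0151
t 9.6 tcp [0.5194 0.0759 0.1977] yaw_x 114.4 z [ 0.001 -0.001 -1.   ] F [ 0.4  0.9 -0.1] gap 0.0151
liner_black [([213.4, 396.7], 0.21, array([ 0.51507625, -0.32318373,  0.006     ]))]
liner_yellow []
lid_left_hinge []
lid_right_hinge [([344.2, 333.8], 0.65, array([ 0.62337648, -0.08781958,  0.06      ]))]
```

View pics/w10.png

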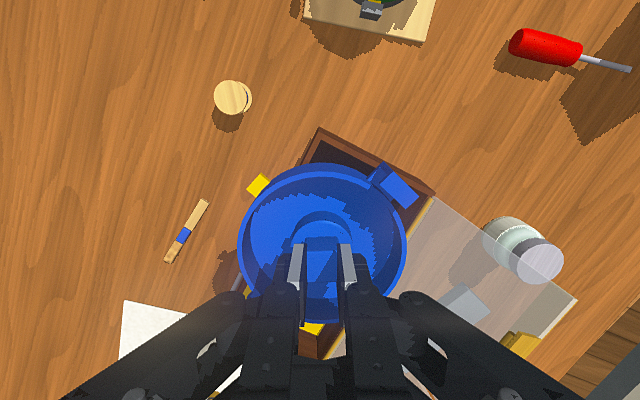

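Run:
```python
from h import *
c=shot("wrist","w11.png",(280,110,460,240),4.4)
a=toz("wrist",[319,127.5],.056,c);b=toz("wrist",[434.5,195],.056,c)
print(a,b,np.linalg.norm(b-a),np.degrees(np.arctan2(*(b-a)[[1,0]])))
shot("top","t11.png",(285,140,405,230),6.6)
```

```text
[0.49337731 0.12992317 0.056     ] [0.63143428 0.11840597 0.056     ] 0.13853654377309432 -4.768774016626725
```

View pics/w11.png

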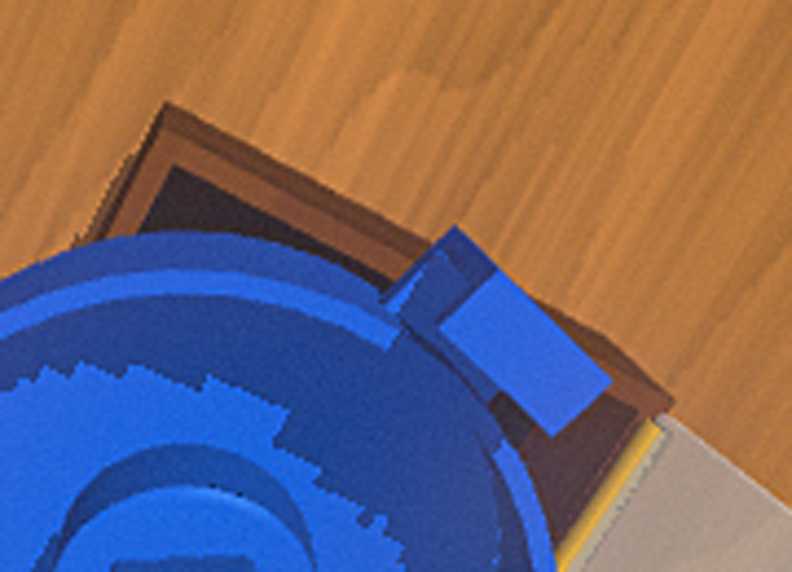

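View pics/t11.png

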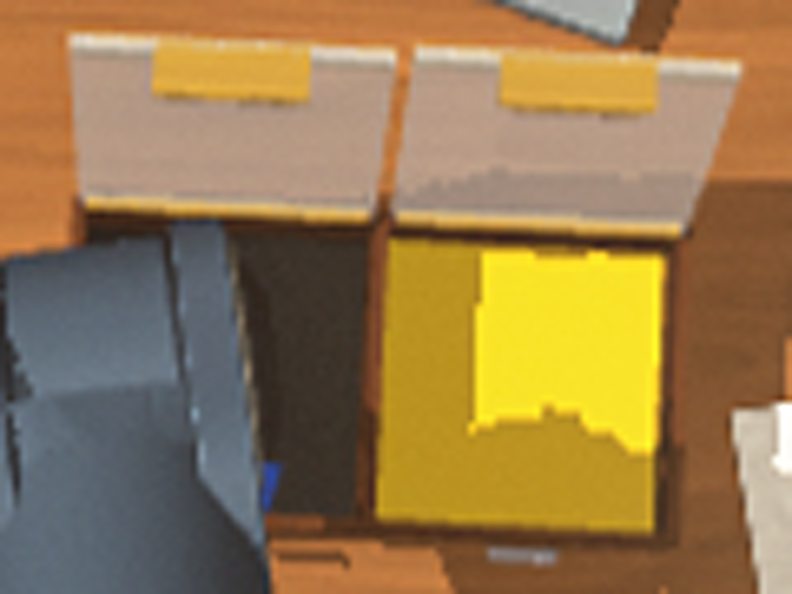

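Run:
```python
from h import *
f=lambda x,y:[285+x/6.6,140+y/6.6]
p=[toz("top",f(*q),.008) for q in((388,237),(667,252),(656,535),(377,521))];p=np.array(p);print(p,p.mean(0))
for i in range(4): d=p[(i+1)%4]-p[i];print(np.degrees(np.arctan2(d[1],d[0])),np.linalg.norm(d))
f=lambda x,y:[280+x/4.4,110+y/4.4]
c=cam("wrist")
# top inner/outer edges
for z,q in((.056,(172,165)),(.056,(150,130)),(0,(165,102)),(.056,(165,102)),(.056,(674,403)),(.056,(595,330)),(0,(595,330))): print(z,q,toz("wrist",f(*q),z,c))
```

```text
[[ 0.62102268 -0.02803248  0.008     ]
 [ 0.61422316 -0.15114876  0.008     ]
 [ 0.48938514 -0.14498217  0.008     ]
 [ 0.4956969  -0.02259771  0.008     ]] [ 0.55508197 -0.08669028  0.008     ]
-93.16114411007139 0.12330389821696168
177.17207754007325 0.12499023777734396
87.0476870347438 0.12254711413181134
-2.4830832188400365 0.12544356586924552
0.056 (172, 165) [0.50175759 0.11211409 0.056     ]
0.056 (150, 130) [0.49401231 0.11712435 0.056     ]
0 (165, 102) [0.4963597  0.11832877 0.        ]
0.056 (165, 102) [0.49447272 0.12413742 0.056     ]
0.056 (674, 403) [0.63416871 0.11131419 0.056     ]
0.056 (595, 330) [0.60787368 0.11899907 0.056     ]
0 (595, 330) [0.63062587 0.11224499 0.        ]
```

```bash
python3 -m handwheel '[[[-4.4,2.6,0,0,0,0,0],[0,0,4,0,0,0,0],[0,0,3.5,0,0,0,0],[0,0,0,0,0,0,0]]]' 90
python3 - <<'E'
from h import *
s=st();c=shot("wrist","w12.png");shot("side","s12.png",(240,100,440,260),4)
rel([.5615,.046,.018])
E
```

```text
t: 10.45
tool_pos: [0.5586, 0.0531, 0.1196]
eef_rot: [[-0.421, 0.907, -0.006], [0.907, 0.421, -0.001], [0.002, -0.006, -1.0]]
ft_force: [-0.5, 1.1, -1.4]
finger_gap: 0.0151
t 10.45 tcp [0.5586 0.0531 0.1196] yaw_x 114.9 z [-0.006 -0.001 -1.   ] F [-0.5  1.1 -1.4] gap 0.0151
 shift cm tool [-0.63 -0.31 10.49]
```

View pics/w12.png

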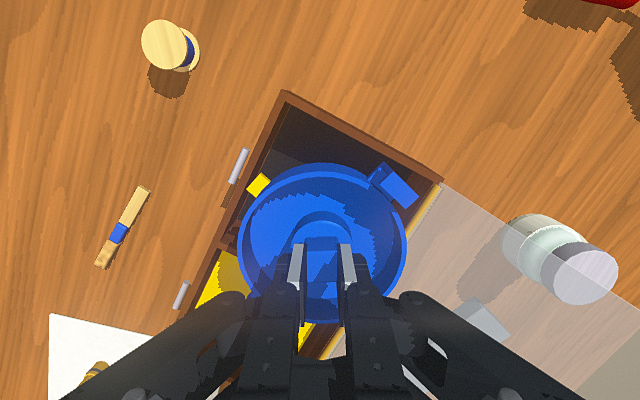

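View pics/s12.png

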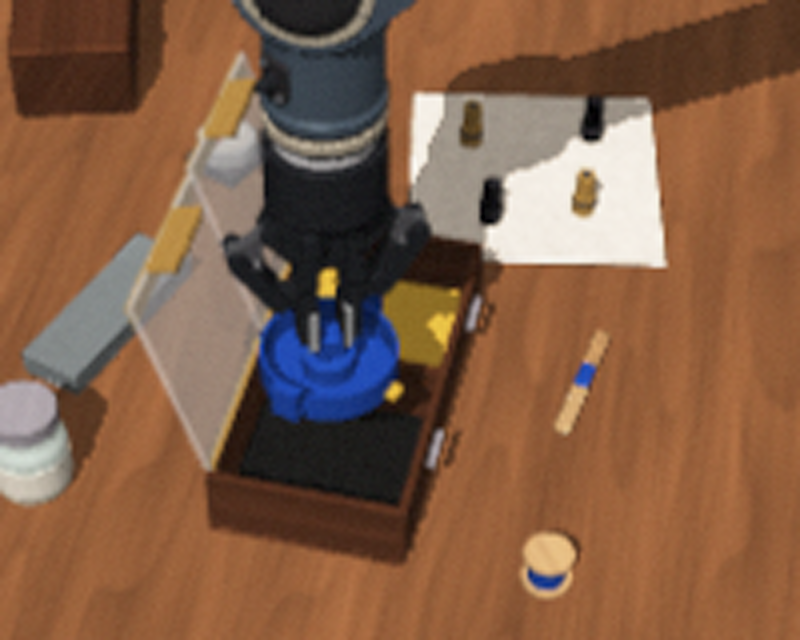

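Run:
```python
from h import *
s=st();c=shot("wrist","w13.png",(200,70,460,270),3)
rel([.5615,.046,.018])
yaw=np.radians(-2.8);R=np.array([[np.cos(yaw),-np.sin(yaw)],[np.sin(yaw),np.cos(yaw)]])
for q in((-63,63),(63,63),(-63,-63),(-69,66.5)):
    p=np.array([.5615,.046])+R@np.array(q)/1000; u=proj("wrist",[*p,.056],c); print(q,u,(u-[200,70])*3)
```

```text
t 10.55 tcp [0.5615 0.053  0.1229] yaw_x 114.9 z [ 0.001  0.    -1.   ] F [ 0.5  0.7 -0.4] gap 0.0151
 shift cm tool [-0.61 -0.37 10.56]
(-63, 63) [280.88258352 100.3367512 ] [242.64775056  91.01025359]
(63, 63) [427.71459995 179.57966351] [683.14379984 328.73899052]
(-63, -63) [215.91296214 241.43568142] [ 47.73888641 514.30704425]
(-69, 66.5) [275.34782143  91.62779029] [226.04346429  64.88337087]
```

View pics/w13.png

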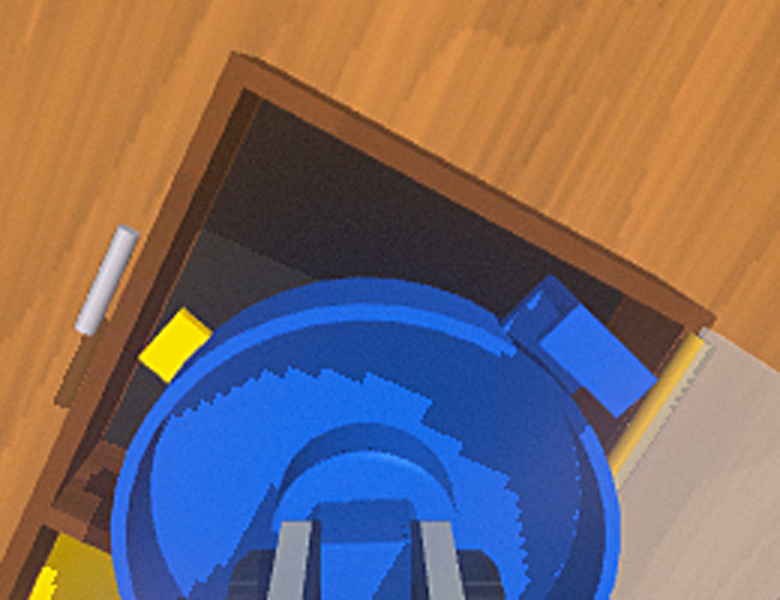

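```bash
python3 -m handwheel '[[[-0.6,-0.35,0.5,0,0,0,0],[0,0,3,0,0,0,0],[0,0,3,0,0,0,0],[0,0,2,0,0,0,0],[0,0,0,0,0,0,0]]]' 90
python3 - <<'E'
from h import *
s=st();rel([.5615,.046,.018])
E
```

```text
t: 11.22
tool_pos: [0.5595, 0.0451, 0.0366]
eef_rot: [[-0.42, 0.908, -0.002], [0.908, 0.42, -0.0], [0.0, -0.002, -1.0]]
ft_force: [-0.0, 0.5, -1.1]
finger_gap: 0.0149
t 11.22 tcp [0.5595 0.0451 0.0366] yaw_x 114.8 z [-0.002 -0.    -1.   ] F [-0.   0.5 -1.1] gap 0.0149
 shift cm tool [0.   0.22 1.86]
```

```bash
python3 -m handwheel '[[[0,0.15,1,0,0,0,0],[0,0,0.5,0,0,0,0],[0,0,0.2,0,0,0,0],[0,0,0,0,0,0,0]]]' 90
python3 - <<'E'
from h import *
s=st();rel([.5615,.046,.018]);c=shot("wrist","w14.png")
E
```

```text
t: 11.72
tool_pos: [0.5617, 0.0462, 0.0203]
eef_rot: [[-0.42, 0.907, 0.0], [0.907, 0.42, 0.0], [0.0, 0.0, -1.0]]
ft_force: [-0.3, -0.2, -0.8]
finger_gap: 0.0155
t 11.72 tcp [0.5617 0.0462 0.0203] yaw_x 114.8 z [ 0.  0. -1.] F [-0.3 -0.2 -0.8] gap 0.0155
 shift cm tool [-0.01 -0.03  0.23]
```

View pics/w14.png

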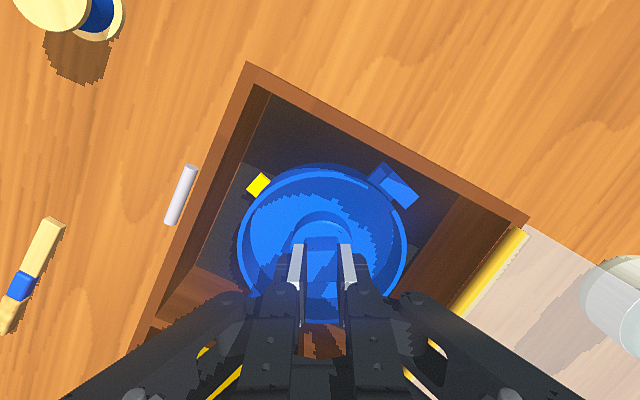

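```bash
python3 -m handwheel '[[[0,0,0.15,0,0,0,0],[0,0,0.1,0,0,0,0],[0,0,0,0,0,0,0]]]' 90
python3 -m handwheel '[[[0,0,0,0,0,0,0.4],[0,0,0,0,0,0,0.4],[0,0,0,0,0,0,0.4],[0,0,-1,0,0,0,0.4],[0,0,-2,0,0,0,0.4]]]' 60
```

```text
t: 12.15
tool_pos: [0.5618, 0.0462, 0.0183]
eef_rot: [[-0.42, 0.908, 0.0], [0.908, 0.42, 0.0], [0.0, 0.0, -1.0]]
ft_force: [-1.5, 0.5, 4.5]
finger_gap: 0.0148
t: 12.78
tool_pos: [0.5611, 0.0461, 0.0478]
eef_rot: [[-0.42, 0.908, -0.001], [0.908, 0.42, -0.0], [0.0, -0.001, -1.0]]
ft_force: [0.5, 0.8, -0.3]
finger_gap: 0.0343
```

```bash
python3 -m handwheel '[[[0,0,-5,0,0,0,0.45],[0,0,-5,0,0,0,0.45],[0,0,-3,0,0,-9,0.45],[0,0,0,0,0,-9,0.45],[0,0,0,0,0,-9,0.45]]]' 60
python3 -m handwheel '[[[0,0,0,0,0,-8,0.45],[0,0,0,0,0,0,0.45]]]' 60
python3 - <<'E'
from h import *
s=st();rel([.4838,.2903,.15]);shot("wrist","w15.png")
E
```

```text
t: 13.4
tool_pos: [0.5619, 0.0462, 0.179]
eef_rot: [[-0.789, 0.614, 0.002], [0.614, 0.789, 0.001], [-0.001, 0.002, -1.0]]
ft_force: [-0.0, 0.2, -0.1]
finger_gap: 0.0385
t: 13.65
tool_pos: [0.5617, 0.046, 0.1783]
eef_rot: [[-0.864, 0.504, 0.001], [0.504, 0.864, 0.0], [-0.0, 0.001, -1.0]]
ft_force: [-0.6, -0.6, 0.3]
finger_gap: 0.0384
t 13.65 tcp [0.5617 0.046  0.1783] yaw_x 149.7 z [ 0.001  0.    -1.   ] F [-0.6 -0.6  0.3] gap 0.0384
 shift cm tool [19.04 17.17  2.83]
```

View pics/w15.png

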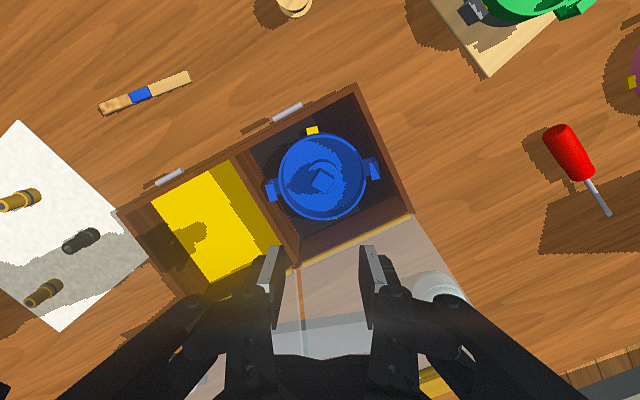

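```bash
python3 -m handwheel '[[[4.8,4.3,0,0,0,0,0.45],[4.8,4.3,0,0,0,0,0.45],[4.8,4.3,0,0,0,0,0.45],[4.6,4.2,0,0,0,0,0.45],[0,0,3,0,0,0,0.45]]]' 60
python3 -m handwheel '[[[0,0,0,0,0,0,0.45]]]' 60
python3 - <<'E'
from h import *
s=st();rel([.4838,.2903,.12]);c=shot("wrist","w16.png",(220,110,420,260),4)
print(proj("wrist",[.4845,.2912,.068],c)*4-[880,440])
shot("top","t16.png",(285,140,405,230),6.6)
E
```

```text
t: 14.32
tool_pos: [0.4839, 0.2918, 0.1494]
eef_rot: [[-0.869, 0.495, 0.004], [0.495, 0.869, 0.006], [-0.0, 0.007, -1.0]]
ft_force: [0.2, -1.3, 0.3]
finger_gap: 0.0383
t: 14.45
tool_pos: [0.4833, 0.2834, 0.1459]
eef_rot: [[-0.864, 0.503, -0.004], [0.503, 0.864, -0.003], [0.002, -0.005, -1.0]]
ft_force: [-0.1, -1.3, 0.6]
finger_gap: 0.0381
t 14.45 tcp [0.4833 0.2834 0.1459] yaw_x 149.8 z [-0.004 -0.003 -1.   ] F [-0.1 -1.3  0.6] gap 0.0381
 shift cm tool [0.3  0.63 2.59]
[444.38699504 347.44419099]
```

View pics/w16.png

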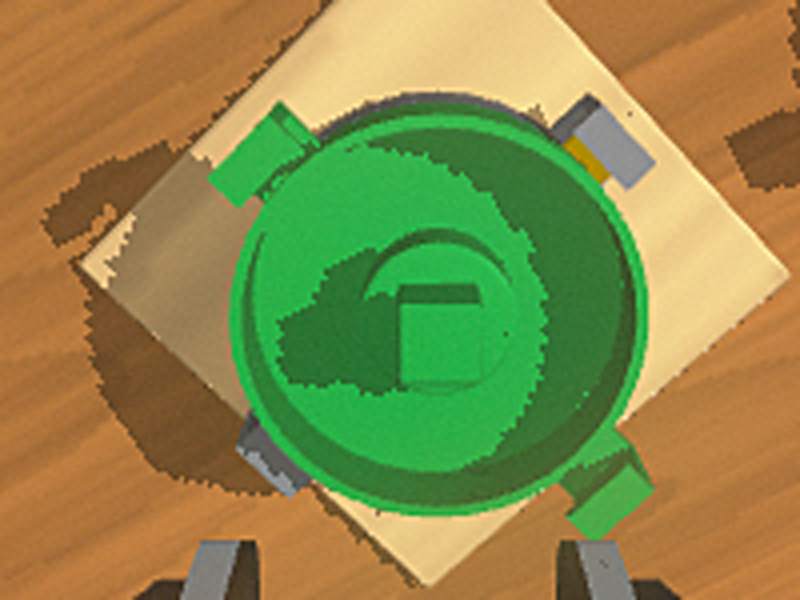

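View pics/t16.png

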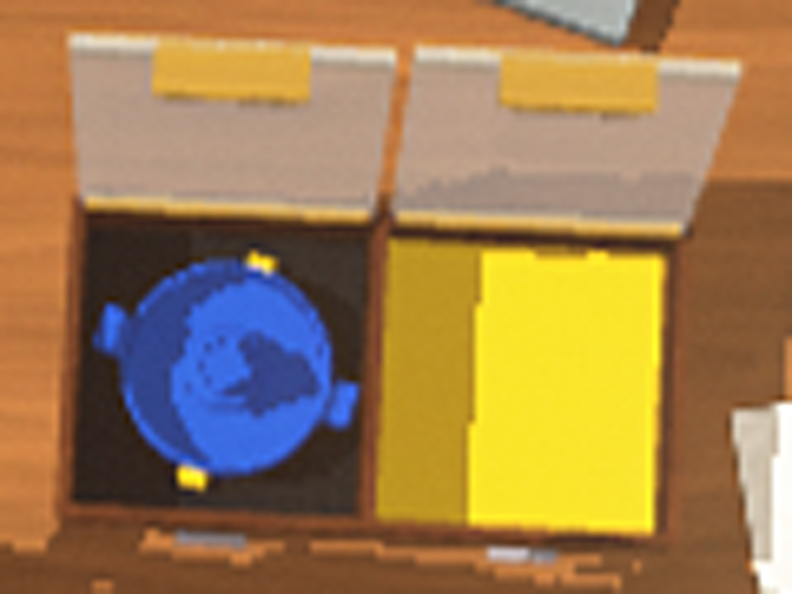

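```bash
python3 -m handwheel '[[[0.3,0.6,2,0,0,0,0.45],[0,0,2,0,0,0,0.45],[0,0,2,0,0,0,0.45],[0,0,0,0,0,0,0.45]]]' 60
python3 - <<'E'
from h import *
s=st();rel([.4841,.2908,.0375])
E
```

```text
t: 15.05
tool_pos: [0.4858, 0.2893, 0.0876]
eef_rot: [[-0.863, 0.505, -0.001], [0.505, 0.863, -0.001], [0.0, -0.001, -1.0]]
ft_force: [0.1, -0.1, -0.0]
finger_gap: 0.0384
t 15.05 tcp [0.4858 0.2893 0.0876] yaw_x 149.7 z [-0.001 -0.001 -1.   ] F [ 0.1 -0.1 -0. ] gap 0.0384
 shift cm tool [0.22 0.05 5.01]
```

```bash
python3 -m handwheel '[[[0.2,0,1.5,0,0,0,0.45],[0,0,1.5,0,0,0,0.45],[0,0,1.2,0,0,0,0.45],[0,0,0.7,0,0,0,0.45],[0,0,0,0,0,0,0.45]]]' 60
python3 - <<'E'
from h import *
s=st();rel([.4841,.2908,.0375]);c=shot("wrist","w17.png",(220,130,420,280),4)
E
```

```text
t: 15.68
tool_pos: [0.4835, 0.2914, 0.038]
eef_rot: [[-0.865, 0.502, -0.001], [0.502, 0.865, -0.001], [0.001, -0.001, -1.0]]
ft_force: [-0.1, 0.6, -0.3]
finger_gap: 0.0383
t 15.68 tcp [0.4835 0.2914 0.038 ] yaw_x 149.8 z [-0.001 -0.001 -1.   ] F [-0.1  0.6 -0.3] gap 0.0383
 shift cm tool [-0.09 -0.02  0.05]
```

View pics/w17.png

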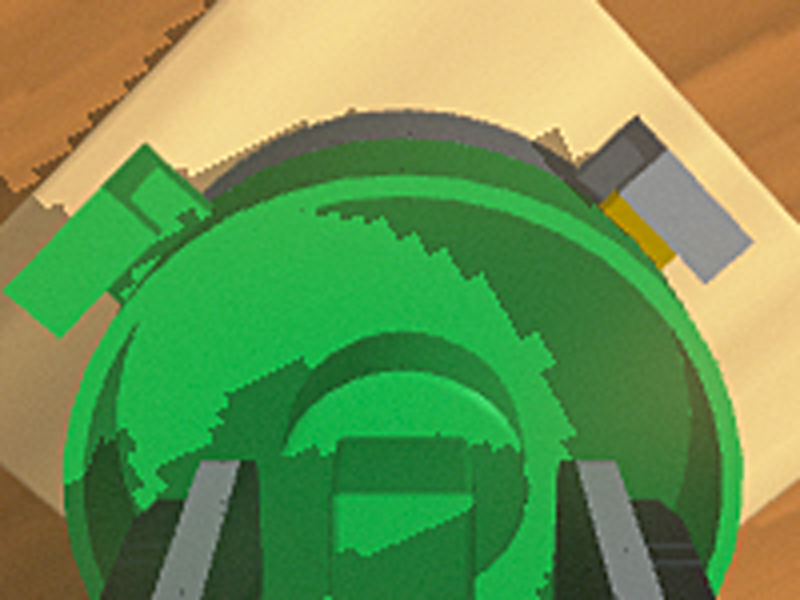

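```bash
python3 -m handwheel '[[[0,0,0,0,0,0,0],[0,0,0,0,0,0,0],[0,0,0,0,0,0,0],[0,0,0,0,0,0,0],[0,0,0,0,0,0,0]]]' 80
python3 -m handwheel '[[[0,0,-0.1,0,0,0,0],[0,0,-0.05,0,0,0,0],[0,0,0,0,0,0,0],[0,0,0,0,0,0,0]]]' 90
```

```text
t: 16.35
tool_pos: [0.4842, 0.2919, 0.0394]
eef_rot: [[-0.865, 0.502, 0.001], [0.502, 0.865, 0.001], [-0.0, 0.001, -1.0]]
ft_force: [-1.1, -0.9, 6.5]
finger_gap: 0.0154
t: 16.85
tool_pos: [0.4836, 0.2916, 0.0399]
eef_rot: [[-0.865, 0.502, -0.0], [0.502, 0.865, -0.0], [0.0, -0.0, -1.0]]
ft_force: [-0.1, 0.7, -1.3]
finger_gap: 0.0154
```

```bash
python3 -m handwheel '[[[0,0,0,0,0,9,0],[0,0,0,0,0,9,0],[0,0,0,0,0,9,0],[0,0,0,0,0,8,0],[0,0,0,0,0,0,0]]]' 90
python3 -m handwheel '[[[0,0,-1,0,0,0,0],[0,0,-2,0,0,0,0],[0,0,-4,0,0,0,0],[0,0,-5,0,0,0,0],[0,0,-3,0,0,0,0]]]' 90
python3 - <<'E'
from h import *
s=st();shot("side","s17.png",(240,100,440,340),2.5);rel([.555,-.087,.19])
E
```

```text
t: 17.48
tool_pos: [0.4836, 0.2918, 0.04]
eef_rot: [[-0.422, 0.907, -0.0], [0.907, 0.422, -0.0], [-0.0, -0.0, -1.0]]
ft_force: [0.2, -0.6, -1.8]
finger_gap: 0.0147
t: 18.1
tool_pos: [0.4848, 0.2918, 0.1936]
eef_rot: [[-0.421, 0.907, 0.003], [0.907, 0.421, 0.003], [0.001, 0.004, -1.0]]
ft_force: [0.0, 0.4, -0.9]
finger_gap: 0.0144
t 18.1 tcp [0.4848 0.2918 0.1936] yaw_x 114.9 z [ 0.003  0.003 -1.   ] F [ 0.   0.4 -0.9] gap 0.0144
 shift cm tool [-37.34  -9.79   0.5 ]
```

View pics/s17.png

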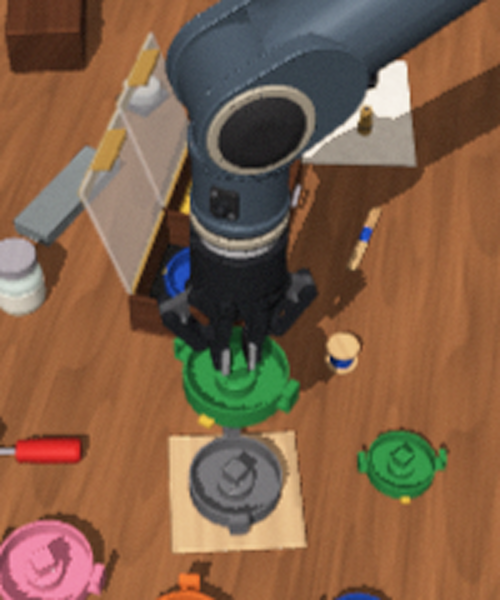

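```bash
python3 -m handwheel '[[[-5.4,-1.4,0,0,0,0,0],[-5.4,-1.4,0,0,0,0,0],[-5.4,-1.4,0,0,0,0,0],[-5.4,-1.4,0,0,0,0,0],[-5.4,-1.4,0,0,0,0,0]]]' 90
python3 -m handwheel '[[[-5.2,-1.4,0,0,0,0,0],[-5,-1.4,0,0,0,0,0],[0,0,4,0,0,0,0],[0,0,2,0,0,0,0],[0,0,0,0,0,0,0]]]' 90
python3 - <<'E'
from h import *
s=st();rel([.555,-.087,.0187])
c=shot("wrist","w18.png",(200,70,460,270),3)
yaw=np.radians(-2.8);R=np.array([[np.cos(yaw),-np.sin(yaw)],[np.sin(yaw),np.cos(yaw)]])
for q in((-63,63),(63,63),(-63,-63)):
    p=np.array([.555,-.087])+R@np.array(q)/1000; u=proj("wrist",[*p,.056],c); print(q,u,(u-[200,70])*3)
E
```

```text
t: 18.77
tool_pos: [0.5336, 0.0154, 0.1904]
eef_rot: [[-0.421, 0.907, 0.001], [0.907, 0.421, 0.0], [0.0, 0.001, -1.0]]
ft_force: [1.1, 0.8, -0.3]
finger_gap: 0.0148
t: 19.4
tool_pos: [0.5496, -0.0871, 0.1287]
eef_rot: [[-0.42, 0.907, -0.004], [0.907, 0.42, 0.0], [0.002, -0.003, -1.0]]
ft_force: [-0.1, -0.4, -0.5]
finger_gap: 0.0149
t 19.4 tcp [ 0.5496 -0.0871  0.1287] yaw_x 114.9 z [-0.004  0.    -1.   ] F [-0.1 -0.4 -0.5] gap 0.0149
 shift cm tool [-0.23  0.53 11.  ]
(-63, 63) [292.88796616  94.44978257] [278.66389847  73.34934771]
(63, 63) [436.35463658 172.74125665] [709.06390974 308.22376995]
(-63, -63) [227.52794795 233.8835964 ] [ 82.58384386 491.65078919]
```

View pics/w18.png

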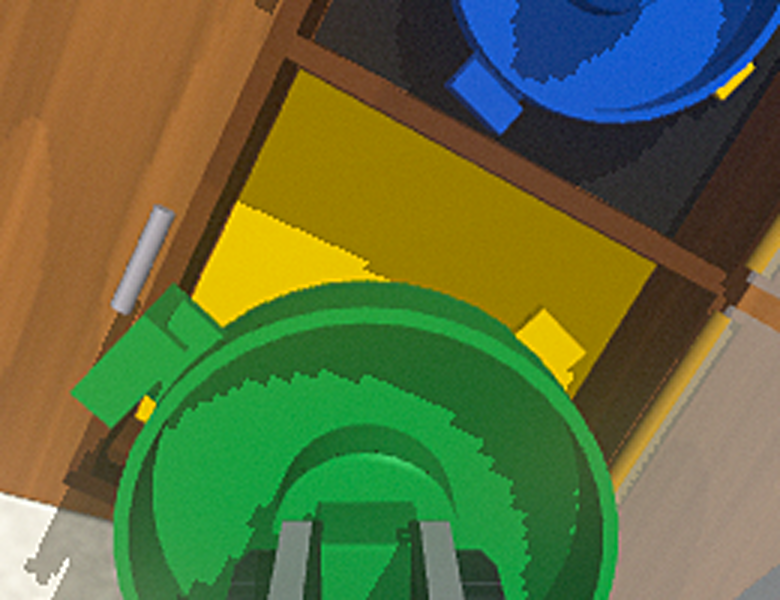

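```bash
python3 -m handwheel '[[[0,0,0,0,0,0,0],[0,0,0,0,0,0,0]]]' 90
python3 - <<'E'
from h import *
s=st();rel([.555,-.087,.0187])
c=shot("wrist","w19.png",(200,70,460,270),3)
f=lambda x,y:[200+x/3,70+y/3]
yaw=np.radians(-2.8);R=np.array([[np.cos(yaw),-np.sin(yaw)],[np.sin(yaw),np.cos(yaw)]])
for q in((-63,63),(63,63),(-63,-63)):
    p=np.array([.555,-.087])+R@np.array(q)/1000; u=proj("wrist",[*p,.056],c); print(q,u,(u-[200,70])*3)
E
```

```text
t: 19.7
tool_pos: [0.5518, -0.087, 0.1312]
eef_rot: [[-0.421, 0.907, 0.002], [0.907, 0.421, 0.0], [-0.001, 0.002, -1.0]]
ft_force: [-0.1, -0.6, -1.9]
finger_gap: 0.0151
t 19.7 tcp [ 0.5518 -0.087   0.1312] yaw_x 114.9 z [ 0.002  0.    -1.   ] F [-0.1 -0.6 -1.9] gap 0.0151
 shift cm tool [-0.12  0.27 11.25]
(-63, 63) [289.85098622  93.00807832] [269.55295866  69.02423497]
(63, 63) [432.19843243 170.65503306] [696.5952973  301.96509919]
(-63, -63) [225.30730632 231.72081579] [ 75.92191896 485.16244737]
```

View pics/w19.png

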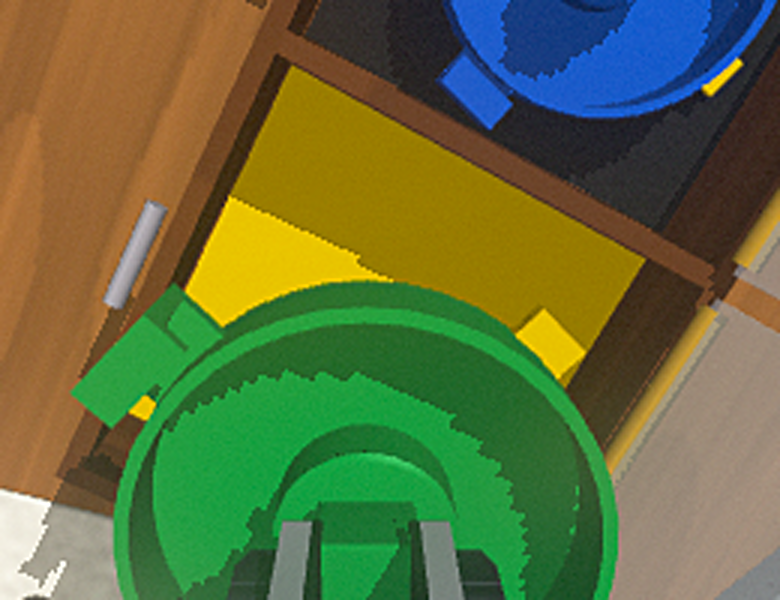

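```bash
python3 -m handwheel '[[[0.05,0.45,0.5,0,0,0,0],[0,0,3,0,0,0,0],[0,0,2,0,0,0,0],[0,0,1.5,0,0,0,0],[0,0,0,0,0,0,0]]]' 90
python3 - <<'E'
from h import *
s=st();rel([.556,-.085,.0187])
c=shot("wrist","w20.png")
E
```

```text
t: 20.38
tool_pos: [0.5543, -0.0845, 0.0591]
eef_rot: [[-0.42, 0.907, -0.002], [0.907, 0.42, 0.0], [0.001, -0.002, -1.0]]
ft_force: [0.2, 0.4, -1.5]
finger_gap: 0.015
t 20.38 tcp [ 0.5543 -0.0845  0.0591] yaw_x 114.8 z [-0.002  0.    -1.   ] F [ 0.2  0.4 -1.5] gap 0.015
 shift cm tool [-0.12  0.14  4.04]
```

View pics/w20.png

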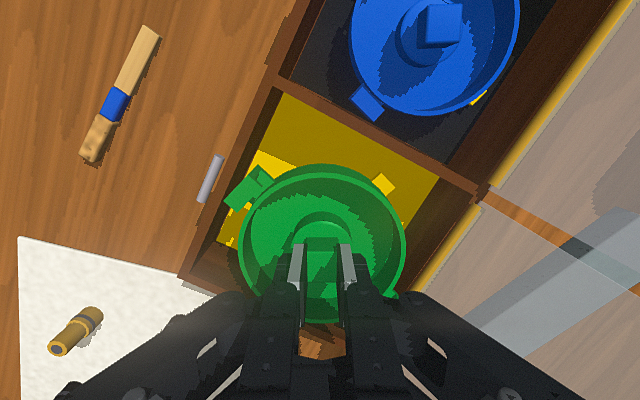

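```bash
python3 -m handwheel '[[[-0.1,0.1,1,0,0,0,0],[0,0,1,0,0,0,0],[0,0,1,0,0,0,0],[0,0,0,0,0,0,0]]]' 90
python3 - <<'E'
from h import *
s=st();rel([.556,-.085,.0187])
c=shot("wrist","w21.png")
E
```

```text
t: 20.92
tool_pos: [0.5555, -0.0851, 0.0291]
eef_rot: [[-0.42, 0.908, -0.002], [0.908, 0.42, 0.0], [0.001, -0.002, -1.0]]
ft_force: [0.2, 0.2, -0.3]
finger_gap: 0.0147
t 20.93 tcp [ 0.5555 -0.0851  0.0291] yaw_x 114.8 z [-0.002  0.    -1.   ] F [ 0.2  0.2 -0.3] gap 0.0147
 shift cm tool [-0.01  0.06  1.04]
```

View pics/w21.png

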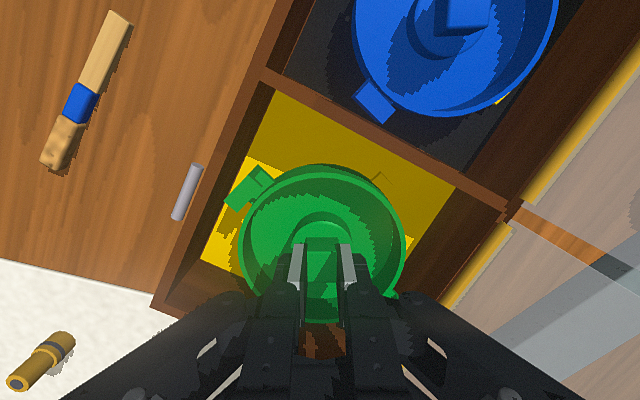

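Centred in the well. Now lower, seat, release.

```bash
python3 -m handwheel '[[[0,0,0.7,0,0,0,0],[0,0,0.25,0,0,0,0],[0,0,0.15,0,0,0,0],[0,0,0,0,0,0,0]]]' 90
python3 -m handwheel '[[[0,0,0,0,0,0,0.4],[0,0,0,0,0,0,0.4],[0,0,0,0,0,0,0.4],[0,0,-1,0,0,0,0.4],[0,0,-4,0,0,0,0.4]]]' 60
python3 -m handwheel '[[[0,0,-6,0,0,0,0.4],[0,0,-6,0,0,0,0.4],[-6,0,0,0,0,0,0.4],[-6,0,0,0,0,0,0.4],[-6,0,0,0,0,0,0.4]]]' 60
python3 - <<'E'
from h import *
s=st();c=shot("wrist","w22.png");shot("top","t22.png",(285,140,405,230),6.6)
E
```

```text
t: 21.48
tool_pos: [0.5561, -0.0852, 0.0195]
eef_rot: [[-0.42, 0.908, -0.0], [0.908, 0.42, 0.001], [0.001, -0.0, -1.0]]
ft_force: [-1.7, 0.4, 3.4]
finger_gap: 0.0146
t: 22.1
tool_pos: [0.5546, -0.085, 0.0684]
eef_rot: [[-0.42, 0.907, -0.005], [0.907, 0.42, 0.0], [0.002, -0.004, -1.0]]
ft_force: [0.5, -0.3, -0.8]
finger_gap: 0.0343
t: 22.72
tool_pos: [0.6329, -0.2497, 0.1904]
eef_rot: [[-0.421, 0.907, 0.002], [0.907, 0.421, 0.0], [-0.001, 0.002, -1.0]]
ft_force: [0.8, -0.6, -0.4]
finger_gap: 0.0344
t 22.73 tcp [ 0.6329 -0.2497  0.1904] yaw_x 114.9 z [ 0.002  0.    -1.   ] F [ 0.8 -0.6 -0.4] gap 0.0344
```

View pics/w22.png

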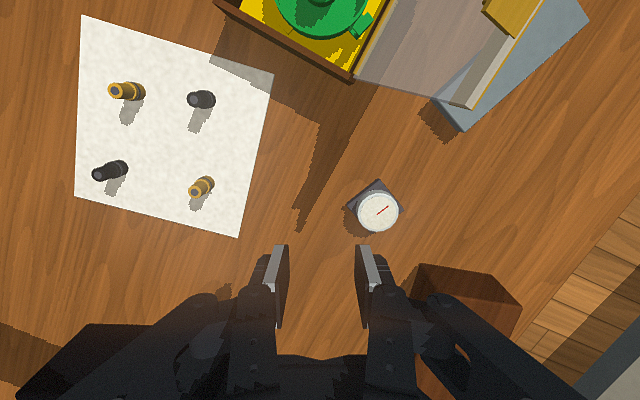

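View pics/t22.png

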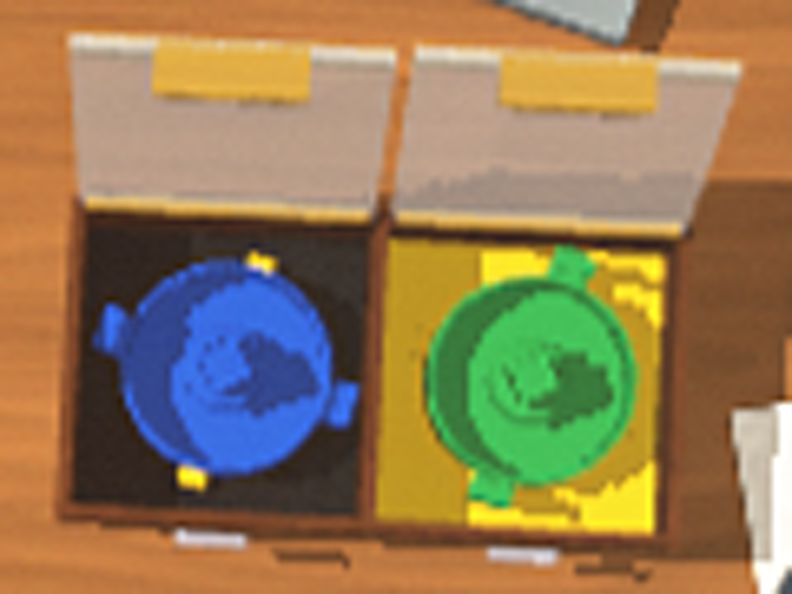

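Blue sits in the left (black) well and green in the right (yellow) well, both flat. Now the adapters.

Run:
```python
from h import *
s=st();print(s["joints"]);c=shot("wrist","w23.png",(60,60,260,220),4)
for n in["brass_1","black_1"]:
    for x in robot.pinpoint(n,"wrist"): print(n,np.round(x["position"],1),round(x["p"],2),toz("wrist",x["position"],.004,c).round(4))
# tray centres from top: rim at z .034
f=lambda x,y:[285+x/6.6,140+y/6.6]
print(toz("top",f(226.5,366),.034),toz("top",f(531,380),.034))
```

```text
t 22.82 tcp [ 0.6316 -0.2571  0.1898] yaw_x 114.3 z [ 0.001 -0.007 -1.   ] F [-0.1 -0.8 -0.2] gap 0.0339
[-0.05444013  0.53883245  0.56316888  1.56798149 -0.30289668  1.12042049
  1.00111914]
brass_1 [211.4 178.7] 0.91 [ 0.5174 -0.3211  0.004 ]
black_1 [124.6 160.8] 0.65 [ 0.4194 -0.3421  0.004 ]
black_1 [209.8  91.3] 0.63 [ 0.486  -0.2287  0.004 ]
[0.56191248 0.04339569 0.034     ] [ 0.55567445 -0.08825797  0.034     ]
```

View pics/w23.png

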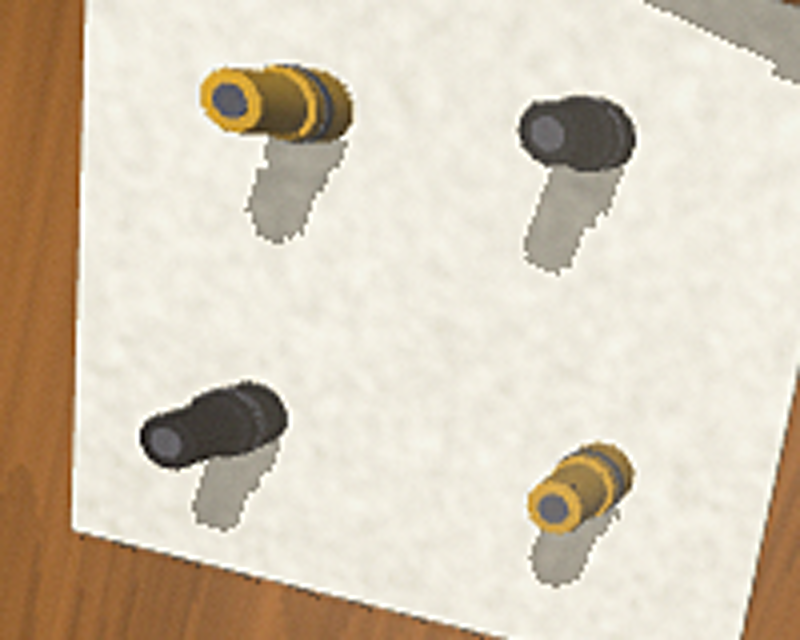

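```bash
python3 -m handwheel '[[[-0.3,-4.4,0,0,0,10,0.35],[0.5,-4.5,2,0,0,10,0.35],[1.4,-4,3,0,0,10,0.35],[0,0,2,0,0,10,0.35],[0,0,0,0,0,3,0.35]]]' 40
python3 - <<'E'
from h import *
s=st();rel([.5174,-.321,.10]);c=shot("wrist","w24.png")
for n in["brass_1"]:
    for x in robot.pinpoint(n,"wrist"): print(n,np.round(x["position"],1),round(x["p"],2),toz("wrist",x["position"],.004,c).round(4))
E
```

```text
t: 23.6
tool_pos: [0.5062, -0.2626, 0.1179]
eef_rot: [[0.312, 0.95, -0.002], [0.95, -0.312, 0.003], [0.002, -0.003, -1.0]]
ft_force: [1.4, -0.9, 0.2]
finger_gap: 0.0299
t 23.6 tcp [ 0.5062 -0.2626  0.1179] yaw_x 71.8 z [-0.002  0.003 -1.   ] F [ 1.4 -0.9  0.2] gap 0.0299
 shift cm tool [-5.2   2.89  1.77]
brass_1 [232.8 208.8] 0.68 [ 0.4174 -0.2561  0.004 ]
```

View pics/w24.png

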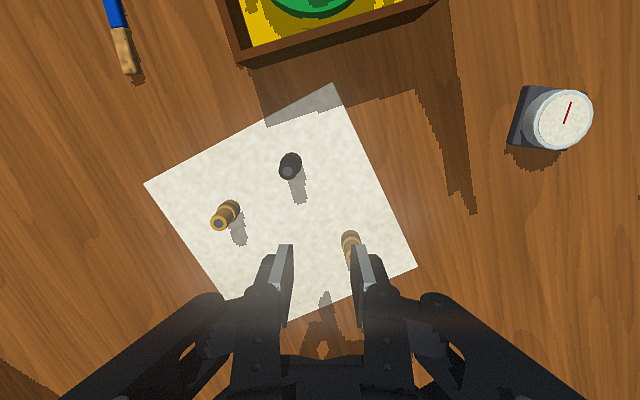

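```bash
python3 -m handwheel '[[[-4.5,2.9,0,0,0,0,0.35],[0,0,3,0,0,0,0.35],[0,0,0,0,0,0,0.35],[0,0,0,0,0,0,0.35]]]' 40
python3 - <<'E'
from h import *
s=st();rel([.5174,-.321,.005]);c=shot("wrist","w25.png",(220,100,420,300),3)
for n in["brass_1"]:
    for x in robot.pinpoint(n,"wrist"): print(n,np.round(x["position"],1),round(x["p"],2),toz("wrist",x["position"],.004,c).round(4))
E
```

```text
t: 24.2
tool_pos: [0.5216, -0.3168, 0.0899]
eef_rot: [[0.31, 0.951, 0.001], [0.951, -0.31, 0.0], [0.001, 0.001, -1.0]]
ft_force: [1.0, 0.5, 0.2]
finger_gap: 0.0299
t 24.2 tcp [ 0.5216 -0.3168  0.0899] yaw_x 71.9 z [ 0.001  0.    -1.   ] F [1.  0.5 0.2] gap 0.0299
 shift cm tool [-0.54 -0.27  8.49]
brass_1 [317.9 202. ] 0.65 [ 0.5167 -0.3205  0.004 ]
brass_1 [177.9 167.4] 0.56 [ 0.4158 -0.2557  0.004 ]
```

View pics/w25.png

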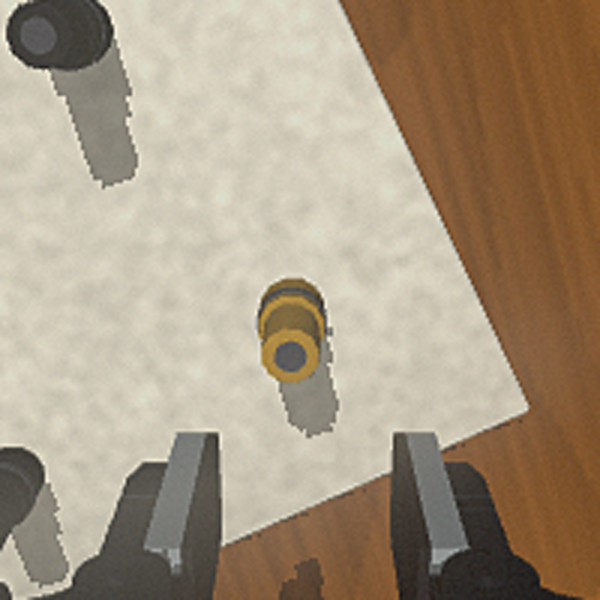

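Run:
```python
from h import *
c=cam("wrist");p=toz("wrist",[316.7,218.7],.042,c);print(p);rel([p[0],p[1],.005])
```

```text
[ 0.51642032 -0.32106564  0.042     ]
 shift cm tool [-0.54 -0.4   8.53]
```

```bash
python3 -m handwheel '[[[-0.55,-0.38,0,0,0,0,0.35],[0,0,3,0,0,0,0.35],[0,0,2,0,0,0,0.35],[0,0,1,0,0,0,0.35],[0,0,0,0,0,0,0.35]]]' 40
python3 - <<'E'
from h import *
s=st();rel([.5165,-.3209,.005]);c=shot("wrist","w26.png",(220,120,420,320),3)
print(proj("wrist",[.5165,-.3209,.042],c)*3-[660,360])
E
```

```text
t: 24.92
tool_pos: [0.5152, -0.3217, 0.0286]
eef_rot: [[0.312, 0.95, -0.001], [0.95, -0.312, 0.0], [0.0, -0.001, -1.0]]
ft_force: [0.4, -0.5, 0.6]
finger_gap: 0.03
t 24.93 tcp [ 0.5152 -0.3217  0.0286] yaw_x 71.8 z [-0.001  0.    -1.   ] F [ 0.4 -0.5  0.6] gap 0.03
 shift cm tool [0.12 0.1  2.36]
[311.89851756 390.13276472]
```

View pics/w26.png

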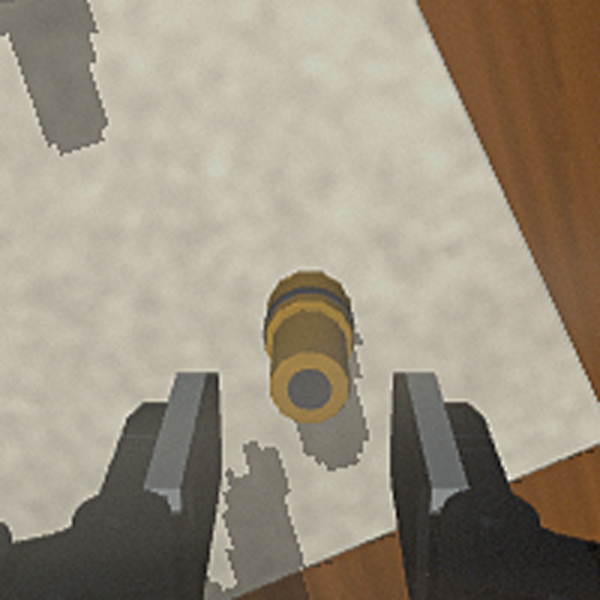

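```bash
python3 -m handwheel '[[[0.05,0,1,0,0,0,0.35],[0,0,1,0,0,0,0.35],[0,0,0.4,0,0,0,0.35],[0,0,0,0,0,0,0.35]]]' 40
python3 - <<'E'
from h import *
s=st();rel([.5165,-.3209,.005])
E
python3 -m handwheel '[[[0,0,0,0,0,0,0],[0,0,0,0,0,0,0],[0,0,0,0,0,0,0],[0,0,0,0,0,0,0]]]' 40
python3 - <<'E'
from h import *
s=st();c=shot("wrist","w27.png",(220,120,420,320),3)
E
```

```text
t: 25.48
tool_pos: [0.5155, -0.3212, 0.0047]
eef_rot: [[0.312, 0.95, -0.001], [0.95, -0.312, 0.0], [0.0, -0.001, -1.0]]
ft_force: [-0.4, 0.2, -0.2]
finger_gap: 0.0301
t 25.48 tcp [ 0.5155 -0.3212  0.0047] yaw_x 71.8 z [-0.001  0.    -1.   ] F [-0.4  0.2 -0.2] gap 0.0301
 shift cm tool [ 0.06  0.09 -0.03]
t: 25.98
tool_pos: [0.5159, -0.3214, 0.0054]
eef_rot: [[0.312, 0.95, 0.0], [0.95, -0.312, -0.0], [-0.0, 0.0, -1.0]]
ft_force: [-0.3, 0.7, 1.2]
finger_gap: 0.0129
t 25.98 tcp [ 0.5159 -0.3214  0.0054] yaw_x 71.8 z [ 0. -0. -1.] F [-0.3  0.7  1.2] gap 0.0129
```

View pics/w27.png

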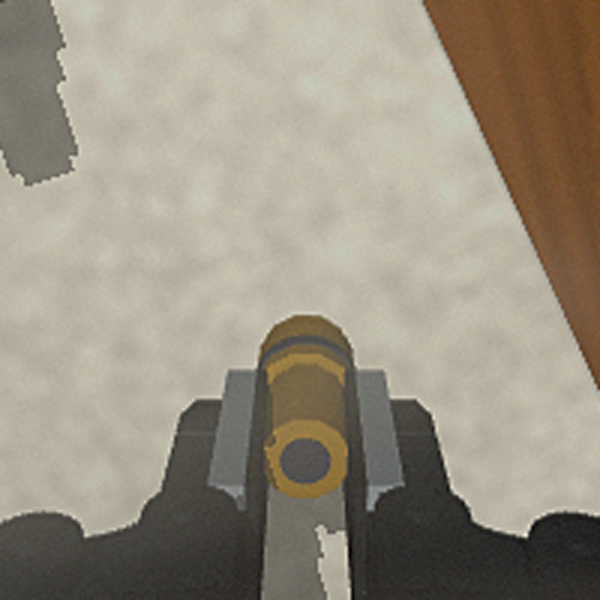

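```bash
python3 - <<'E'
from h import *
c=cam("wrist");s=robot.read_state();p=toz("wrist",[321.3,273.3],.042,c);print(p,np.array(s["eef_rot"]).T@(p-s["tool_pos"]))
C=np.array([.556,-.085])
for ph in (71,251):
    q=C+.0305*np.array([np.cos(np.radians(ph)),np.sin(np.radians(ph))]);print(ph,q);rel([*q,.12])
E
python3 -m handwheel '[[[0,0,-2,0,0,0,0],[0,0,-4,0,0,0,0],[0,0,-4,0,0,0,0],[0,0,-1,0,0,0,0]]]' 40
```

```text
[ 0.51577942 -0.32019297  0.042     ] [ 0.00110735 -0.00051714 -0.03662318]
71 [ 0.56592983 -0.05616168]
 shift cm tool [ 26.76  -3.51 -11.46]
251 [ 0.54607017 -0.11383832]
 shift cm tool [ 20.66  -3.6  -11.46]
t: 26.52
tool_pos: [0.5171, -0.3226, 0.1189]
eef_rot: [[0.312, 0.95, 0.005], [0.95, -0.312, -0.002], [-0.001, 0.006, -1.0]]
ft_force: [0.6, -0.9, -0.9]
finger_gap: 0.013
```

```bash
python3 -m handwheel '[[[5.3,-0.7,0,0,0,0,0],[5.3,-0.7,0,0,0,0,0],[5.3,-0.7,0,0,0,0,0],[5.3,-0.7,0,0,0,0,0],[5.2,-0.7,0,0,0,0,0]]]' 40
python3 -m handwheel '[[[0,0,1,0,0,0,0],[0,0,0,0,0,0,0],[0,0,0,0,0,0,0]]]' 40
python3 - <<'E'
from h import *
s=st();rel([.5656,-.0572,.10]);c=shot("wrist","w28.png")
E
```

```text
t: 27.15
tool_pos: [0.5644, -0.0575, 0.115]
eef_rot: [[0.312, 0.95, -0.001], [0.95, -0.312, 0.0], [0.0, -0.001, -1.0]]
ft_force: [0.5, 0.1, -0.8]
finger_gap: 0.0132
t: 27.52
tool_pos: [0.5643, -0.0614, 0.1053]
eef_rot: [[0.314, 0.949, -0.0], [0.949, -0.314, -0.001], [-0.001, -0.0, -1.0]]
ft_force: [-0.3, -0.6, -0.6]
finger_gap: 0.0133
t 27.52 tcp [ 0.5643 -0.0614  0.1053] yaw_x 71.7 z [-0.    -0.001 -1.   ] F [-0.3 -0.6 -0.6] gap 0.0133
 shift cm tool [ 0.44 -0.01  0.53]
```

View pics/w28.png

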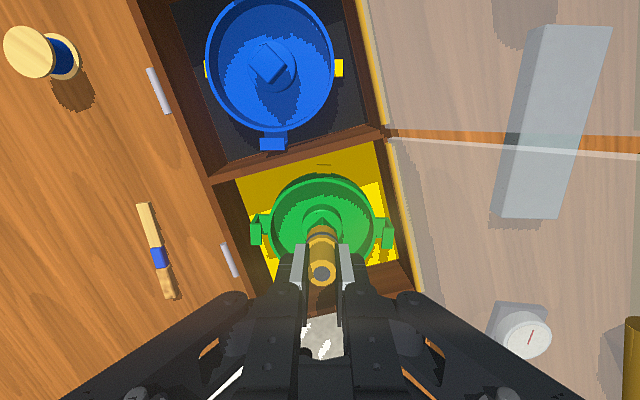

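```bash
cat >> h.py <<'E'
def overlay(name,f,circs,crop,k):
    c=cam(name);im=robot.read_camera(name)[:,:,::-1].copy();x0,y0,x1,y1=crop
    im=cv2.resize(im[y0:y1,x0:x1],None,fx=k,fy=k,interpolation=cv2.INTER_CUBIC)
    for (cx,cy,z,r) in circs:
        a=np.linspace(0,2*np.pi,72)
        P=np.array([(proj(name,[cx+r*np.cos(t),cy+r*np.sin(t),z],c)-[x0,y0])*k for t in a])
        cv2.polylines(im,[P.astype(np.int32)],True,(255,255,255),1)
    cv2.imwrite("pics/"+f,im)
E
python3 - <<'E'
from h import *
overlay("wrist","w29.png",[(.556,-.085,.034,.0455),(.556,-.085,.03,.018),(.5615,.046,.034,.0455),(.5615,.046,.030,.018)],(200,0,400,270),2.2*1)
E
```

```text
(no output)
```

View pics/w29.png

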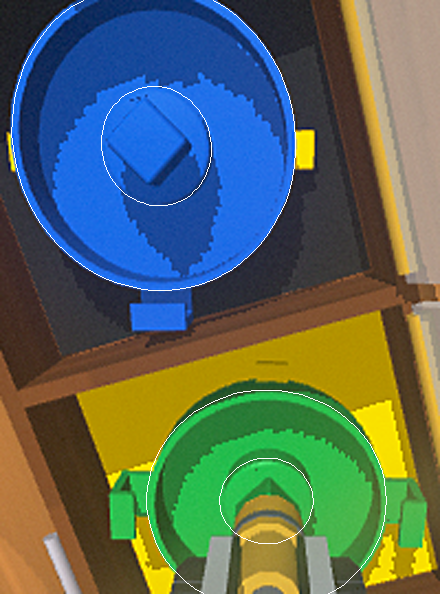

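```bash
python3 -m handwheel '[[[0.44,0,1,0,0,0,0],[0,0,2,0,0,0,0],[0,0,2,0,0,0,0],[0,0,0,0,0,0,0],[0,0,0,0,0,0,0]]]' 40
python3 - <<'E'
from h import *
s=st();rel([.5656,-.0572,.016]);overlay("wrist","w30.png",[(.556,-.085,.034,.0455),(.556,-.085,.034,.042),(.556,-.085,.03,.018)],(220,130,420,320),3)
E
```

```text
t: 28.25
tool_pos: [0.5662, -0.0557, 0.055]
eef_rot: [[0.312, 0.95, -0.0], [0.95, -0.312, -0.0], [-0.0, -0.0, -1.0]]
ft_force: [0.0, 0.2, -0.7]
finger_gap: 0.0133
t 28.25 tcp [ 0.5662 -0.0557  0.055 ] yaw_x 71.8 z [-0. -0. -1.] F [ 0.   0.2 -0.7] gap 0.0133
 shift cm tool [-0.16 -0.01  3.9 ]
```

View pics/w30.png

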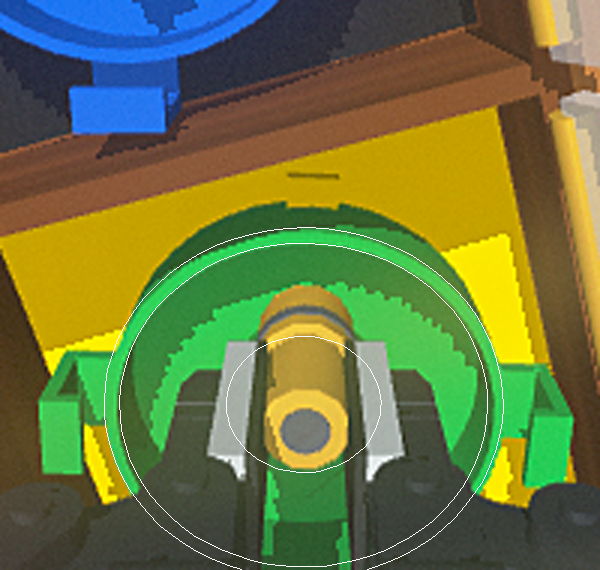

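```bash
python3 -m handwheel '[[[-0.16,0,1,0,0,0,0],[0,0,1,0,0,0,0],[0,0,1,0,0,0,0],[0,0,0.6,0,0,0,0],[0,0,0,0,0,0,0]]]' 40
python3 - <<'E'
from h import *
s=st();rel([.5656,-.0572,.016]);shot("wrist","w31.png",(220,100,420,300),3)
E
```

```text
t: 28.92
tool_pos: [0.5653, -0.0568, 0.0185]
eef_rot: [[0.312, 0.95, -0.001], [0.95, -0.312, 0.0], [-0.0, -0.001, -1.0]]
ft_force: [0.8, -0.6, -0.5]
finger_gap: 0.0134
t 28.93 tcp [ 0.5653 -0.0568  0.0185] yaw_x 71.8 z [-0.001  0.    -1.   ] F [ 0.8 -0.6 -0.5] gap 0.0134
 shift cm tool [-0.03  0.04  0.25]
```

View pics/w31.png

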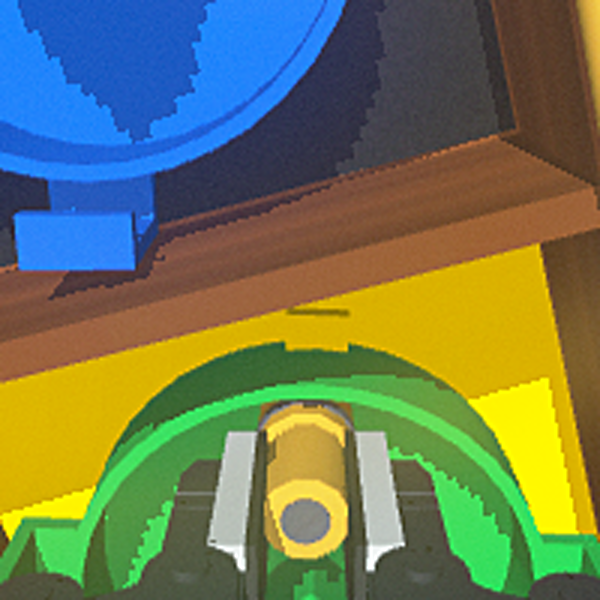

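Foot is inside the rim with no contact force. Lower until touch, then release.

```bash
python3 -m handwheel '[[[0,0,0.2,0,0,0,0],[0,0,0.1,0,0,0,0],[0,0,0,0,0,0,0]]]' 40
python3 -m handwheel '[[[0,0,0,0,0,0,0.28],[0,0,0,0,0,0,0.28],[0,0,0,0,0,0,0.28],[0,0,-1.5,0,0,0,0.28],[0,0,-3,0,0,0,0.28]]]' 40
python3 -m handwheel '[[[0,0,-4,0,0,0,0.35],[0,0,-2,0,0,0,0.35],[0,0,0,0,0,0,0.35]]]' 40
python3 - <<'E'
from h import *
s=st();overlay("wrist","w32.png",[(.556,-.085,.034,.0455),(.556,-.085,.034,.042),(.556,-.085,.03,.018)],(220,130,420,320),3)
E
```

```text
t: 29.35
tool_pos: [0.5657, -0.0568, 0.0162]
eef_rot: [[0.312, 0.95, 0.0], [0.95, -0.312, 0.0], [0.0, 0.0, -1.0]]
ft_force: [-1.0, 0.4, -0.6]
finger_gap: 0.0131
t: 29.98
tool_pos: [0.565, -0.0568, 0.0616]
eef_rot: [[0.312, 0.95, -0.002], [0.95, -0.312, -0.0], [-0.001, -0.002, -1.0]]
ft_force: [0.6, -0.3, 0.3]
finger_gap: 0.0241
t: 30.35
tool_pos: [0.5666, -0.0568, 0.1226]
eef_rot: [[0.311, 0.95, 0.003], [0.95, -0.311, 0.001], [0.002, 0.003, -1.0]]
ft_force: [0.9, -0.1, -0.4]
finger_gap: 0.0299
t 30.35 tcp [ 0.5666 -0.0568  0.1226] yaw_x 71.9 z [ 0.003  0.001 -1.   ] F [ 0.9 -0.1 -0.4] gap 0.0299
```

View pics/w32.png

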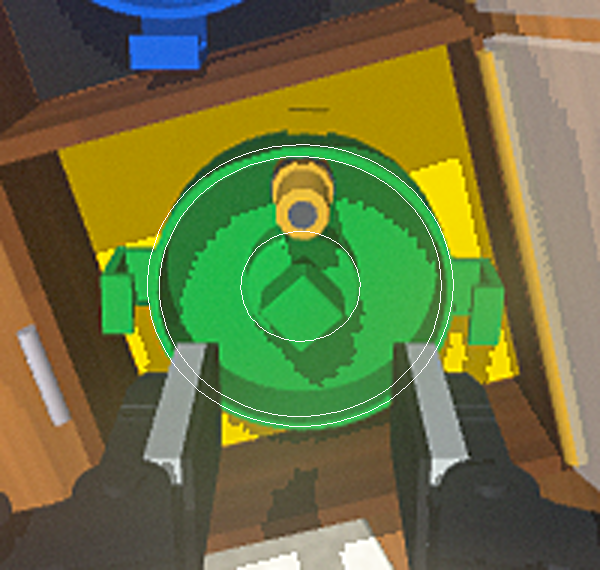

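```bash
python3 -m handwheel '[[[-5.8,-2,0,0,0,0,0.35],[-5.8,-2,0,0,0,0,0.35],[-5.8,-2,0,0,0,0,0.35],[-5.5,-2,1,0,0,0,0.35],[0,0,2,0,0,0,0.35]]]' 40
python3 -m handwheel '[[[0,0,0,0,0,0,0.35],[0,0,0,0,0,0,0.35]]]' 40
python3 - <<'E'
from h import *
s=st();rel([.4165,-.2555,.005]);c=shot("wrist","w33.png",(220,100,420,300),3)
for n in["brass_1"]:
    for x in robot.pinpoint(n,"wrist"): print(n,np.round(x["position"],1),round(x["p"],2),toz("wrist",x["position"],.004,c).round(4))
E
```

```text
t: 31.02
tool_pos: [0.4144, -0.2531, 0.0905]
eef_rot: [[0.32, 0.947, -0.001], [0.947, -0.32, -0.001], [-0.001, -0.001, -1.0]]
ft_force: [0.6, 0.1, 0.6]
finger_gap: 0.0299
t: 31.28
tool_pos: [0.4185, -0.2489, 0.0908]
eef_rot: [[0.31, 0.951, -0.001], [0.951, -0.31, 0.0], [-0.0, -0.001, -1.0]]
ft_force: [0.0, -0.2, 0.8]
finger_gap: 0.0298
t 31.27 tcp [ 0.4185 -0.2489  0.0908] yaw_x 71.9 z [-0.001  0.    -1.   ] F [ 0.  -0.2  0.8] gap 0.0298
 shift cm tool [-0.69  0.03  8.58]
brass_1 [321.  204.3] 0.83 [ 0.4153 -0.2557  0.004 ]
```

View pics/w33.png

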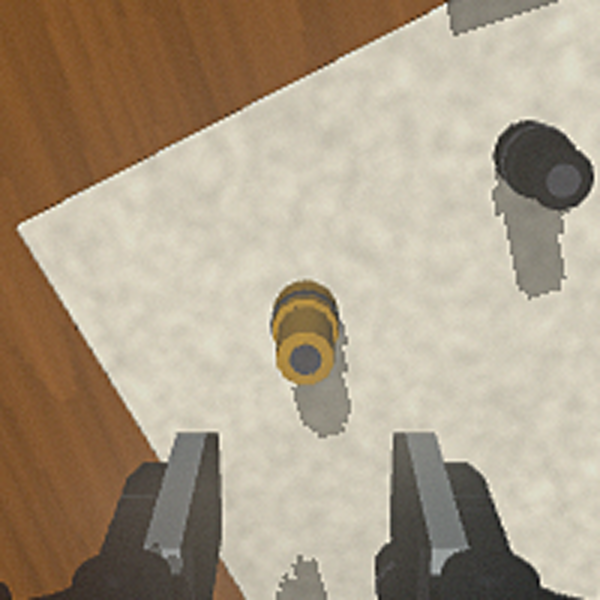

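```bash
python3 -m handwheel '[[[-0.5,0,0,0,0,0,0.35],[0,0,3,0,0,0,0.35],[0,0,2.5,0,0,0,0.35],[0,0,2,0,0,0,0.35],[0,0,0,0,0,0,0.35]]]' 40
python3 - <<'E'
from h import *
s=st();c=shot("wrist","w34.png",(220,120,420,320),3)
E
```

```text
t: 32.0
tool_pos: [0.416, -0.2539, 0.0154]
eef_rot: [[0.311, 0.95, -0.002], [0.95, -0.311, 0.001], [0.0, -0.002, -1.0]]
ft_force: [-0.1, -0.4, 1.0]
finger_gap: 0.0297
t 32.0 tcp [ 0.416  -0.2539  0.0154] yaw_x 71.9 z [-0.002  0.001 -1.   ] F [-0.1 -0.4  1. ] gap 0.0297
```

View pics/w34.png

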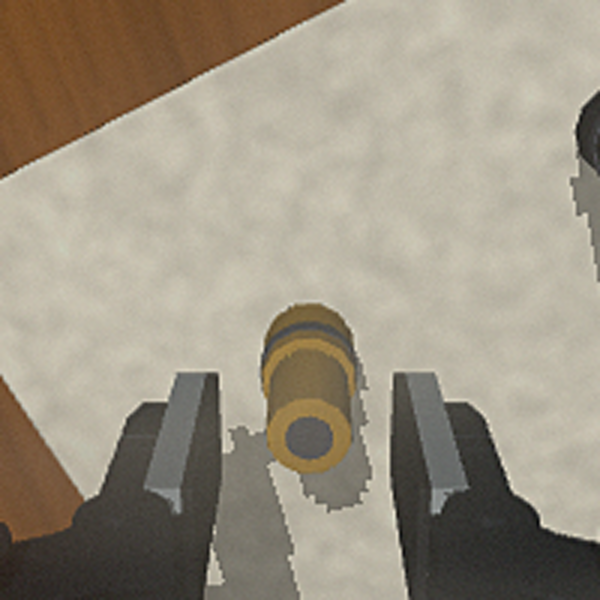

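```bash
python3 -m handwheel '[[[0,0,1.05,0,0,0,0.35],[0,0,0,0,0,0,0.35],[0,0,0,0,0,0,0],[0,0,0,0,0,0,0],[0,0,0,0,0,0,0]]]' 40
python3 -m handwheel '[[[0,0,0,0,0,0,0],[0,0,0,0,0,0,0]]]' 40
python3 - <<'E'
from h import *
s=st();c=shot("wrist","w35.png",(220,120,420,320),3)
E
```

```text
t: 32.67
tool_pos: [0.4169, -0.2544, 0.006]
eef_rot: [[0.312, 0.95, 0.001], [0.95, -0.312, -0.0], [0.0, 0.001, -1.0]]
ft_force: [-1.2, -0.3, 2.6]
finger_gap: 0.013
t: 32.92
tool_pos: [0.4169, -0.2544, 0.0059]
eef_rot: [[0.312, 0.95, 0.0], [0.95, -0.312, 0.0], [0.0, 0.0, -1.0]]
ft_force: [-1.2, -0.2, 4.9]
finger_gap: 0.0132
t 32.92 tcp [ 0.4169 -0.2544  0.0059] yaw_x 71.8 z [ 0.  0. -1.] F [-1.2 -0.2  4.9] gap 0.0132
```

View pics/w35.png

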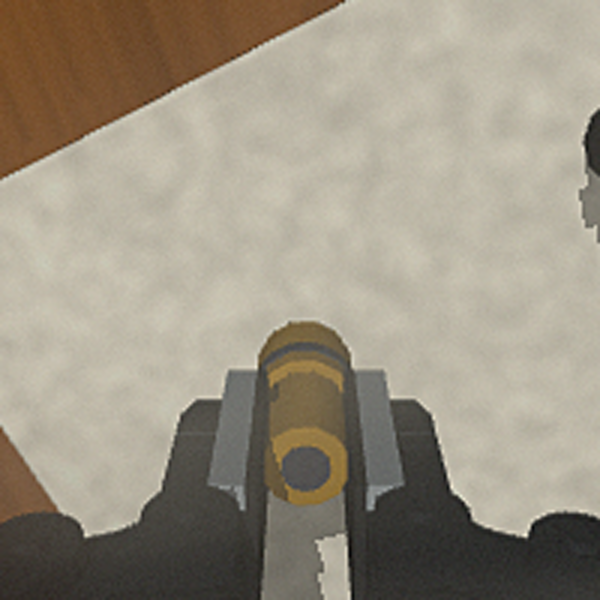

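```bash
python3 -m handwheel '[[[0,0,-3,0,0,0,0],[0,0,-4,0,0,0,0],[0,0,-3.5,0,0,0,0],[5.0,2.6,0,0,0,0,0],[5.4,2.6,0,0,0,0,0]]]' 40
python3 -m handwheel '[[[5,2.6,0,0,0,0,0],[2,0,0,0,0,0,0],[0,0,0,0,0,0,0],[0,0,0,0,0,0,0]]]' 40
python3 - <<'E'
from h import *
s=st();rel([.5461,-.1138,.016])
E
```

```text
t: 33.6
tool_pos: [0.4996, -0.1713, 0.1113]
eef_rot: [[0.314, 0.949, 0.002], [0.949, -0.314, -0.0], [0.001, 0.002, -1.0]]
ft_force: [-0.0, -0.1, -0.7]
finger_gap: 0.0133
t: 34.1
tool_pos: [0.5436, -0.1151, 0.1106]
eef_rot: [[0.314, 0.949, -0.001], [0.949, -0.314, -0.001], [-0.001, -0.001, -1.0]]
ft_force: [0.1, -0.6, -0.2]
finger_gap: 0.0128
t 34.1 tcp [ 0.5436 -0.1151  0.1106] yaw_x 71.7 z [-0.001 -0.001 -1.   ] F [ 0.1 -0.6 -0.2] gap 0.0128
 shift cm tool [0.21 0.2  9.46]
```

```bash
python3 -m handwheel '[[[0.2,0.2,1,0,0,0,0],[0,0,2.5,0,0,0,0],[0,0,2,0,0,0,0],[0,0,0,0,0,0,0],[0,0,0,0,0,0,0]]]' 40
python3 - <<'E'
from h import *
s=st();rel([.5461,-.1138,.016]);overlay("wrist","w36.png",[(.556,-.085,.034,.0455),(.556,-.085,.034,.042),(.556,-.085,.03,.018)],(220,80,420,300),2.7)
E
```

```text
t: 34.72
tool_pos: [0.5478, -0.1126, 0.056]
eef_rot: [[0.312, 0.95, 0.001], [0.95, -0.312, -0.0], [-0.0, 0.001, -1.0]]
ft_force: [0.2, 0.4, 0.2]
finger_gap: 0.0127
t 34.73 tcp [ 0.5478 -0.1126  0.056 ] yaw_x 71.8 z [ 0.001 -0.    -1.   ] F [0.2 0.4 0.2] gap 0.0127
 shift cm tool [-0.17 -0.13  4.  ]
```

View pics/w36.png

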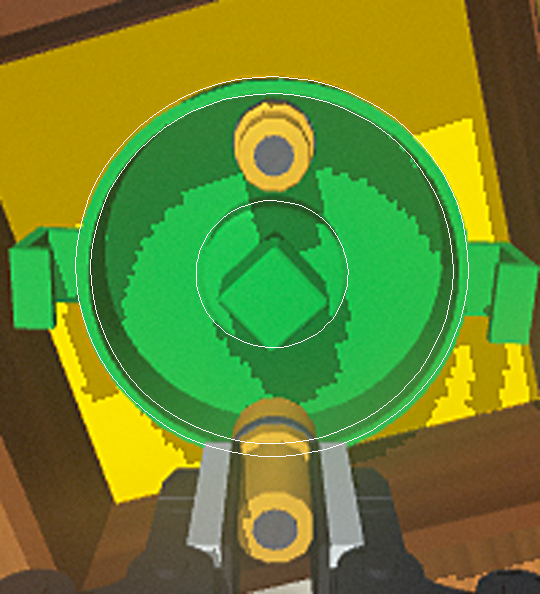

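```bash
python3 -m handwheel '[[[-0.17,-0.1,1,0,0,0,0],[0,0,1,0,0,0,0],[0,0,1,0,0,0,0],[0,0,0.6,0,0,0,0],[0,0,0,0,0,0,0]]]' 40
python3 - <<'E'
from h import *
s=st();rel([.5461,-.1138,.016]);shot("wrist","w37.png",(220,100,420,300),3)
E
```

```text
t: 35.4
tool_pos: [0.5457, -0.1132, 0.019]
eef_rot: [[0.312, 0.95, -0.001], [0.95, -0.312, 0.0], [-0.0, -0.001, -1.0]]
ft_force: [-0.1, 0.6, -0.7]
finger_gap: 0.013
t 35.4 tcp [ 0.5457 -0.1132  0.019 ] yaw_x 71.8 z [-0.001  0.    -1.   ] F [-0.1  0.6 -0.7] gap 0.013
 shift cm tool [-0.04  0.05  0.3 ]
```

View pics/w37.png

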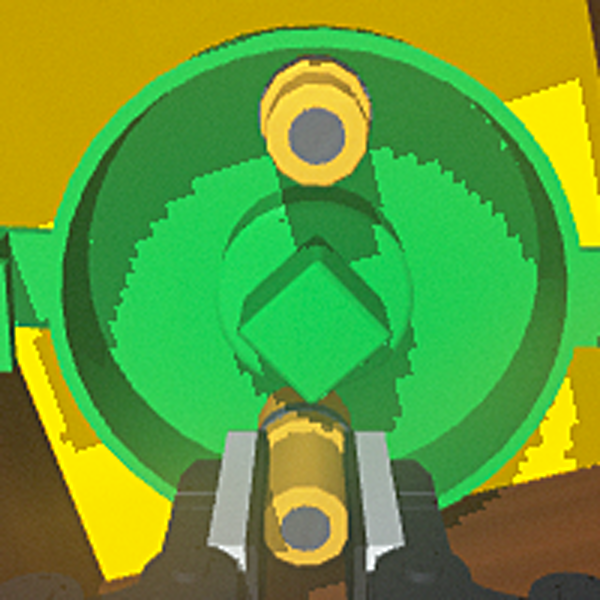

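```bash
python3 -m handwheel '[[[0,0,0.25,0,0,0,0],[0,0,0.1,0,0,0,0],[0,0,0,0,0,0,0]]]' 40
python3 -m handwheel '[[[0,0,0,0,0,0,0.28],[0,0,0,0,0,0,0.28],[0,0,0,0,0,0,0.28],[0,0,-1.5,0,0,0,0.28],[0,0,-3,0,0,0,0.28]]]' 40
python3 -m handwheel '[[[0,0,-4,0,0,0,0.35],[0,0,-2,0,0,0,0.35],[0,0,0,0,0,0,0.35]]]' 40
python3 - <<'E'
from h import *
s=st();c=shot("wrist","w38.png");shot("top","t38.png",(285,140,485,280),4)
for n in["black_1","brass_1"]:
    for x in robot.pinpoint(n,"top"): print(n,np.round(x["position"],1),round(x["p"],2),toz("top",x["position"],.004).round(4))
rel([.486,-.2287,.09])
E
```

```text
t: 35.83
tool_pos: [0.5462, -0.1132, 0.0162]
eef_rot: [[0.312, 0.95, 0.0], [0.95, -0.312, 0.0], [0.0, 0.0, -1.0]]
ft_force: [-1.0, 1.6, -0.6]
finger_gap: 0.0131
t: 36.45
tool_pos: [0.5454, -0.1132, 0.0616]
eef_rot: [[0.312, 0.95, -0.002], [0.95, -0.312, 0.0], [-0.001, -0.002, -1.0]]
ft_force: [1.4, -0.1, -0.2]
finger_gap: 0.0236
t: 36.83
tool_pos: [0.547, -0.1133, 0.1226]
eef_rot: [[0.311, 0.95, 0.003], [0.95, -0.311, 0.0], [0.001, 0.003, -1.0]]
ft_force: [-1.2, 0.1, -1.5]
finger_gap: 0.0299
t 36.83 tcp [ 0.547  -0.1133  0.1226] yaw_x 71.9 z [ 0.003  0.    -1.   ] F [-1.2  0.1 -1.5] gap 0.0299
black_1 [457.1 249.6] 0.49 [ 0.4067 -0.355   0.004 ]
black_1 [415.9 218.2] 0.47 [ 0.4977 -0.2371  0.004 ]
black_1 [366.2 203. ] 0.39 [ 0.5421 -0.0931  0.004 ]
brass_1 [366.5 196.2] 0.61 [ 0.562  -0.0941  0.004 ]
brass_1 [459.2 250.9] 0.57 [ 0.4029 -0.3611  0.004 ]
brass_1 [351.2 192.3] 0.47 [ 0.5734 -0.0496  0.004 ]
 shift cm tool [-12.85  -2.     2.99]
```

View pics/w38.png

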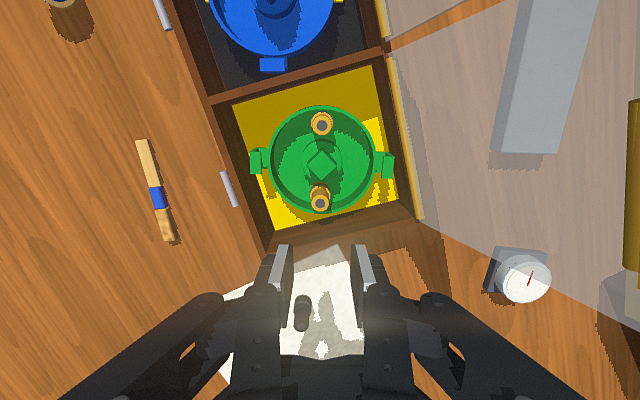

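View pics/t38.png

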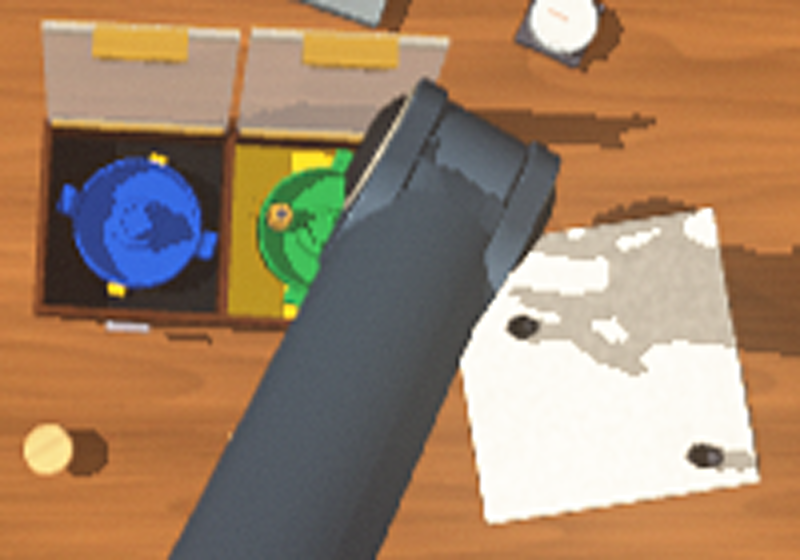

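```bash
python3 -m handwheel '[[[-6,-1,0,0,0,0,0.35],[-6,-1,0.5,0,0,0,0.35],[0,0,1,0,0,-10.5,0.35],[0,0,1,0,0,-10.5,0.35],[0,0,0,0,0,-10.5,0.35]]]' 40
python3 -m handwheel '[[[0,0,0.5,0,0,-10.5,0.35],[0,0,0,0,0,-1,0.35],[0,0,0,0,0,0,0.35]]]' 40
python3 - <<'E'
from h import *
s=st();rel([.486,-.2287,.09]);c=shot("wrist","w39.png")
for x in robot.pinpoint("black_1","wrist"): print(np.round(x["position"],1),round(x["p"],2),toz("wrist",x["position"],.004,c).round(4))
E
```

```text
t: 37.65
tool_pos: [0.4882, -0.2207, 0.0941]
eef_rot: [[-0.236, 0.972, -0.004], [0.972, 0.236, 0.001], [0.002, -0.004, -1.0]]
ft_force: [0.1, 0.4, -0.3]
finger_gap: 0.0297
t: 38.02
tool_pos: [0.4893, -0.2211, 0.0906]
eef_rot: [[-0.418, 0.909, -0.001], [0.909, 0.418, 0.0], [0.001, -0.001, -1.0]]
ft_force: [-0.5, 0.1, -0.1]
finger_gap: 0.03
t 38.02 tcp [ 0.4893 -0.2211  0.0906] yaw_x 114.7 z [-0.001  0.    -1.   ] F [-0.5  0.1 -0.1] gap 0.03
 shift cm tool [-0.55 -0.62  0.06]
[170.8 284. ] 0.82 [ 0.3955 -0.3601  0.004 ]
[312.6 202.7] 0.78 [ 0.4842 -0.2296  0.004 ]
```

View pics/w39.png

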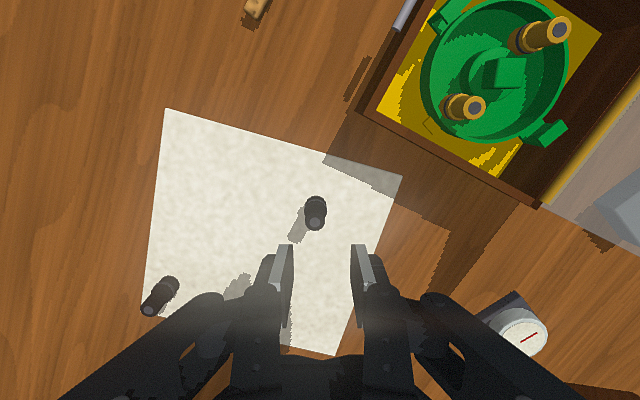

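```bash
python3 -m handwheel '[[[-0.4,-0.7,0,0,0,0,0.35],[0,0,2.5,0,0,0,0.35],[0,0,2.5,0,0,0,0.35],[0,0,0,0,0,0,0.35],[0,0,0,0,0,0,0.35]]]' 40
python3 - <<'E'
from h import *
s=st();c=shot("wrist","w40.png",(220,120,420,320),3)
for x in robot.pinpoint("black_1","wrist"): print(np.round(x["position"],1),round(x["p"],2),toz("wrist",x["position"],.004,c).round(4)); rel(toz("wrist",x["position"],.004,c))
E
```

```text
t: 38.75
tool_pos: [0.4854, -0.2283, 0.0419]
eef_rot: [[-0.419, 0.908, 0.001], [0.908, 0.419, -0.001], [-0.001, 0.001, -1.0]]
ft_force: [0.4, 0.8, 0.8]
finger_gap: 0.0298
t 38.75 tcp [ 0.4854 -0.2283  0.0419] yaw_x 114.8 z [ 0.001 -0.001 -1.   ] F [0.4 0.8 0.8] gap 0.0298
[149.2 311.5] 0.55 [ 0.3951 -0.3577  0.004 ]
 shift cm tool [ -7.95 -13.67   3.81]
```

View pics/w40.png

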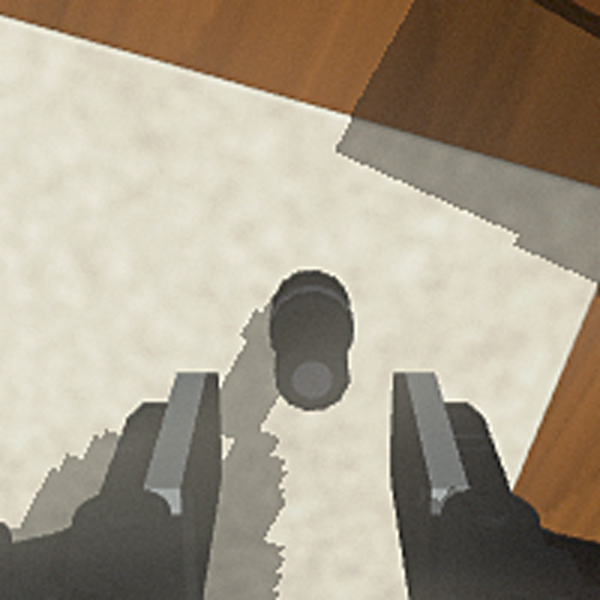

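Run:
```python
from h import *
p=toz("wrist",[324,245.5],.042);print(p);rel([p[0],p[1],.0055])
```

```text
[ 0.48783974 -0.23014174  0.042     ]
 shift cm tool [-0.26  0.1   3.67]
```

```bash
python3 -m handwheel '[[[-0.2,0.15,1,0,0,0,0.35],[0,0,1.5,0,0,0,0.35],[0,0,1.1,0,0,0,0.35],[0,0,0,0,0,0,0.35]]]' 40
python3 -m handwheel '[[[0,0,0,0,0,0,0],[0,0,0,0,0,0,0],[0,0,0,0,0,0,0],[0,0,0,0,0,0,0]]]' 40
python3 - <<'E'
from h import *
s=st();c=shot("wrist","w41.png",(220,120,420,320),3)
C=np.array([.5615,.046])
q=C+.0305*np.array([np.cos(np.radians(115)),np.sin(np.radians(115))]);print(q);rel([*q,.016])
E
```

```text
t: 39.35
tool_pos: [0.4862, -0.2285, 0.0037]
eef_rot: [[-0.42, 0.908, -0.003], [0.908, 0.42, 0.001], [0.002, -0.002, -1.0]]
ft_force: [-0.0, 0.2, 0.2]
finger_gap: 0.03
t: 39.85
tool_pos: [0.4873, -0.2288, 0.0053]
eef_rot: [[-0.42, 0.907, 0.0], [0.907, 0.42, 0.0], [-0.0, 0.0, -1.0]]
ft_force: [-0.5, -0.1, -0.5]
finger_gap: 0.0131
t 39.85 tcp [ 0.4873 -0.2288  0.0053] yaw_x 114.8 z [ 0.  0. -1.] F [-0.5 -0.1 -0.5] gap 0.0131
[0.54861014 0.07364239]
 shift cm tool [24.87 18.27 -1.07]
```

View pics/w41.png

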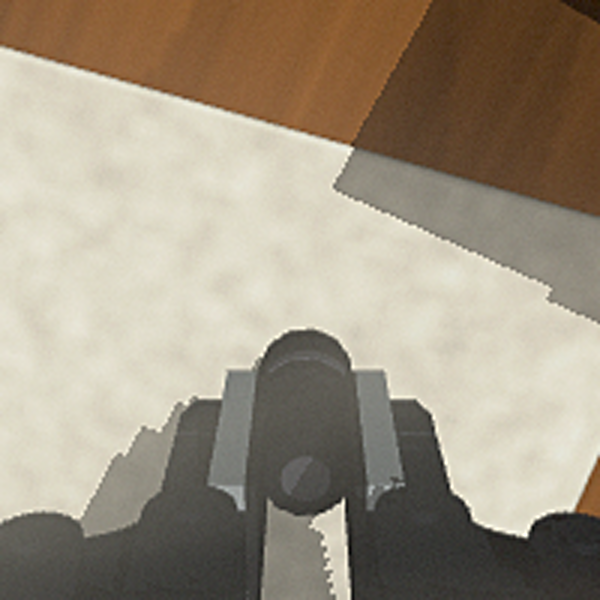

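```bash
python3 -m handwheel '[[[0,0,-3,0,0,0,0],[0,0,-4,0,0,0,0],[0,0,-4,0,0,0,0],[4.9,3.6,0,0,0,0,0],[4.9,3.6,0,0,0,0,0]]]' 40
python3 -m handwheel '[[[4.9,3.6,0,0,0,0,0],[4.9,3.6,0,0,0,0,0],[4.9,3.6,0,0,0,0,0],[0,0,0,0,0,0,0],[0,0,0,0,0,0,0]]]' 40
python3 - <<'E'
from h import *
C=np.array([.5615,.046]);ph=np.radians(115);u=np.array([np.cos(ph),np.sin(ph)])
q=C+.0325*u
s=st();rel([*q,.016]);overlay("wrist","w42.png",[(*C,.034,.0455),(*C,.034,.042),(*C,.03,.018)],(200,100,420,320),2.7)
E
```

```text
t: 40.52
tool_pos: [0.512, -0.1088, 0.1161]
eef_rot: [[-0.418, 0.908, 0.002], [0.909, 0.418, 0.0], [-0.001, 0.002, -1.0]]
ft_force: [0.4, 0.9, -0.8]
finger_gap: 0.013
t: 41.15
tool_pos: [0.5474, 0.0685, 0.115]
eef_rot: [[-0.42, 0.907, -0.0], [0.907, 0.42, -0.001], [-0.0, -0.001, -1.0]]
ft_force: [0.6, 0.3, -0.4]
finger_gap: 0.0134
t 41.15 tcp [0.5474 0.0685 0.115 ] yaw_x 114.8 z [-0.    -0.001 -1.   ] F [ 0.6  0.3 -0.4] gap 0.0134
 shift cm tool [0.62 0.33 9.9 ]
```

View pics/w42.png

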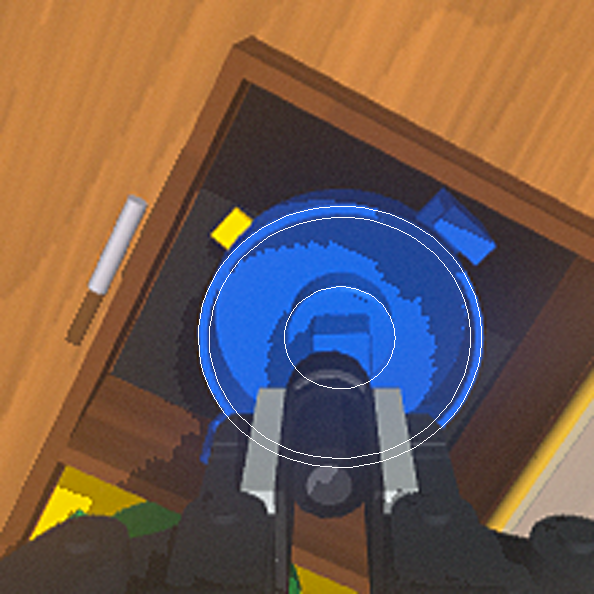

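```bash
python3 -m handwheel '[[[0.6,0.3,1,0,0,0,0],[0,0,2.5,0,0,0,0],[0,0,2.5,0,0,0,0],[0,0,0,0,0,0,0],[0,0,0,0,0,0,0]]]' 40
python3 - <<'E'
from h import *
C=np.array([.5615,.046]);ph=np.radians(115);u=np.array([np.cos(ph),np.sin(ph)])
q=C+.0325*u
s=st();rel([*q,.016]);overlay("wrist","w43.png",[(*C,.034,.0455),(*C,.034,.042),(*C,.03,.018)],(200,100,420,320),2.7)
E
```

```text
t: 41.82
tool_pos: [0.5483, 0.0752, 0.0556]
eef_rot: [[-0.419, 0.908, 0.001], [0.908, 0.419, 0.0], [-0.0, 0.001, -1.0]]
ft_force: [-0.5, 0.5, 0.9]
finger_gap: 0.0133
t 41.83 tcp [0.5483 0.0752 0.0556] yaw_x 114.8 z [ 0.001  0.    -1.   ] F [-0.5  0.5  0.9] gap 0.0133
 shift cm tool [ 0.04 -0.04  3.96]
```

View pics/w43.png

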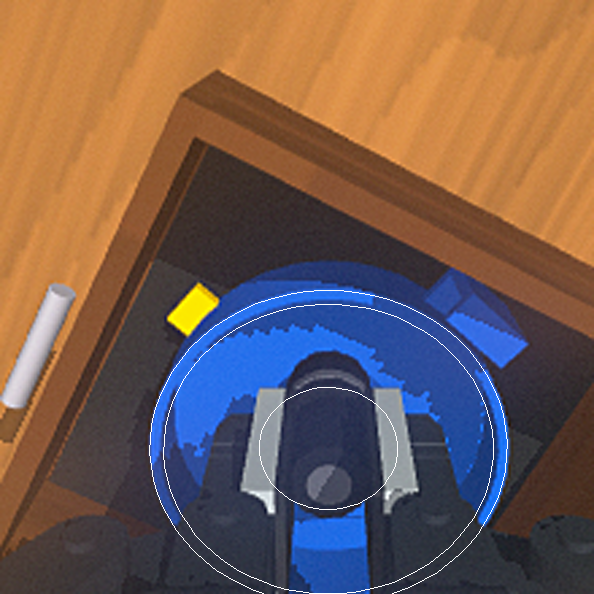

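```bash
python3 -m handwheel '[[[0.05,0,1,0,0,0,0],[0,0,1,0,0,0,0],[0,0,1,0,0,0,0],[0,0,0.6,0,0,0,0],[0,0,0,0,0,0,0]]]' 40
python3 - <<'E'
from h import *
C=np.array([.5615,.046]);ph=np.radians(115);u=np.array([np.cos(ph),np.sin(ph)])
s=st();rel([*(C+.0325*u),.016]);shot("wrist","w44.png",(200,100,420,320),2.7)
E
```

```text
t: 42.5
tool_pos: [0.5473, 0.0762, 0.0185]
eef_rot: [[-0.42, 0.908, -0.001], [0.908, 0.42, -0.0], [0.0, -0.001, -1.0]]
ft_force: [-1.1, -0.3, -0.4]
finger_gap: 0.0132
t 42.5 tcp [0.5473 0.0762 0.0185] yaw_x 114.8 z [-0.001 -0.    -1.   ] F [-1.1 -0.3 -0.4] gap 0.0132
 shift cm tool [-0.09  0.02  0.25]
```

View pics/w44.png

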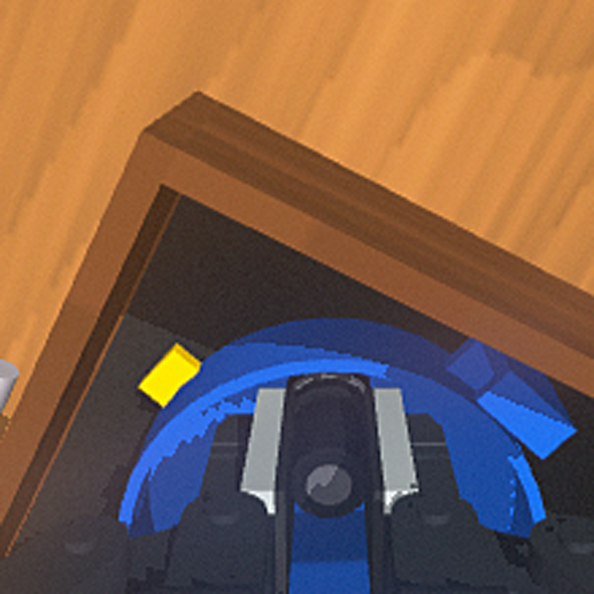

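```bash
python3 -m handwheel '[[[0,0,0.25,0,0,0,0],[0,0,0.1,0,0,0,0],[0,0,0,0,0,0,0]]]' 40
python3 -m handwheel '[[[0,0,0,0,0,0,0.28],[0,0,0,0,0,0,0.28],[0,0,0,0,0,0,0.28],[0,0,-1.5,0,0,0,0.28],[0,0,-3,0,0,0,0.28]]]' 40
python3 -m handwheel '[[[0,0,-4,0,0,0,0.35],[0,0,-2,0,0,0,0.35],[-4,0,0,0,0,0,0.35],[-4,0,0,0,0,0,0.35],[0,0,0,0,0,0,0.35]]]' 40
python3 - <<'E'
from h import *
s=st();c=shot("wrist","w45.png");
for x in robot.pinpoint("black_1","wrist"): print(np.round(x["position"],1),round(x["p"],2),toz("wrist",x["position"],.004,c).round(4))
shot("top","t45.png",(285,140,485,280),4)
rel([.40,-.355,.10])
E
```

```text
t: 42.92
tool_pos: [0.5477, 0.0763, 0.0157]
eef_rot: [[-0.42, 0.908, 0.0], [0.908, 0.42, 0.0], [0.0, 0.0, -1.0]]
ft_force: [1.2, 1.2, -0.1]
finger_gap: 0.0135
t: 43.55
tool_pos: [0.547, 0.0761, 0.0611]
eef_rot: [[-0.42, 0.908, -0.002], [0.908, 0.42, -0.001], [0.0, -0.002, -1.0]]
ft_force: [0.4, 0.4, 0.3]
finger_gap: 0.024
t: 44.18
tool_pos: [0.5824, -0.0005, 0.1222]
eef_rot: [[-0.415, 0.91, 0.003], [0.91, 0.415, -0.002], [-0.003, 0.002, -1.0]]
ft_force: [0.7, 0.6, -0.8]
finger_gap: 0.0297
t 44.17 tcp [ 5.824e-01 -5.000e-04  1.222e-01] yaw_x 114.5 z [ 0.003 -0.002 -1.   ] F [ 0.7  0.6 -0.8] gap 0.0297
[319.   90.8] 0.89 [0.5446 0.0767 0.004 ]
[ 56.9 386.1] 0.79 [ 0.3944 -0.3638  0.004 ]
 shift cm tool [-25.01 -31.55   2.07]
```

View pics/w45.png

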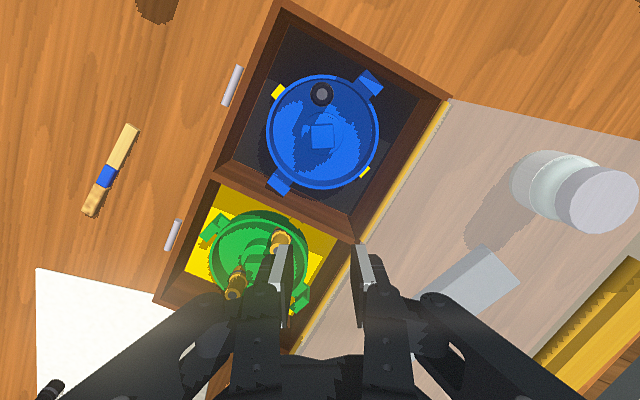

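View pics/t45.png

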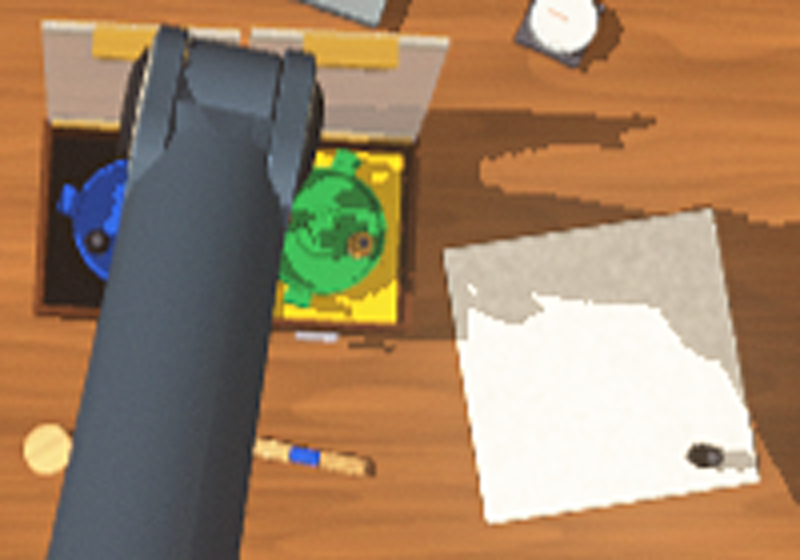

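```bash
python3 -m handwheel '[[[-3.5,-4.45,0,0,0,0,0.35],[-3.5,-4.45,0,0,0,0,0.35],[-3.5,-4.45,0,0,0,0,0.35],[-3.5,-4.45,0,0,0,0,0.35],[-3.5,-4.45,0,0,0,0,0.35]]]' 40
python3 -m handwheel '[[[-3.5,-4.45,0,0,0,0,0.35],[-3.5,-4.4,0,0,0,0,0.35],[0,0,0,0,0,10.5,0.35],[0,0,0,0,0,10.5,0.35],[0,0,0,0,0,10.5,0.35]]]' 40
python3 -m handwheel '[[[0,0,0,0,0,10.5,0.35],[0,0,0,0,0,10.5,0.35],[0,0,0,0,0,10.5,0.35],[0,0,0,0,0,10.5,0.35],[0,0,0,0,0,10.5,0.35]]]' 40
python3 -m handwheel '[[[0,0,0,0,0,5.5,0.35],[0,0,0,0,0,0,0.35],[0,0,0,0,0,0,0.35]]]' 40
python3 - <<'E'
from h import *
s=st();c=shot("wrist","w46.png");
for x in robot.pinpoint("black_1","wrist"): p=toz("wrist",x["position"],.004,c);print(np.round(x["position"],1),round(x["p"],2),p.round(4));rel([p[0],p[1],.09])
E
```

```text
t: 44.95
tool_pos: [0.4525, -0.2484, 0.1209]
eef_rot: [[-0.423, 0.906, 0.001], [0.906, 0.423, 0.001], [0.0, 0.001, -1.0]]
ft_force: [0.8, -0.3, 0.5]
finger_gap: 0.0299
t: 45.58
tool_pos: [0.4026, -0.348, 0.1207]
eef_rot: [[0.12, 0.993, 0.0], [0.993, -0.12, 0.001], [0.001, 0.0, -1.0]]
ft_force: [0.2, -0.2, -0.5]
finger_gap: 0.03
t: 46.2
tool_pos: [0.4029, -0.3476, 0.1206]
eef_rot: [[0.86, 0.51, 0.0], [0.51, -0.86, 0.002], [0.001, -0.001, -1.0]]
ft_force: [0.8, -0.1, 0.6]
finger_gap: 0.0301
t: 46.58
tool_pos: [0.4024, -0.3485, 0.1206]
eef_rot: [[0.903, 0.43, 0.0], [0.43, -0.903, 0.001], [0.001, -0.001, -1.0]]
ft_force: [-0.6, 0.4, 0.3]
finger_gap: 0.03
t 46.58 tcp [ 0.4024 -0.3485  0.1206] yaw_x 25.5 z [ 0.     0.001 -1.   ] F [-0.6  0.4  0.3] gap 0.03
[328.5 200.4] 0.87 [ 0.3925 -0.3605  0.004 ]
 shift cm tool [-1.37  0.64  3.06]
```

View pics/w46.png

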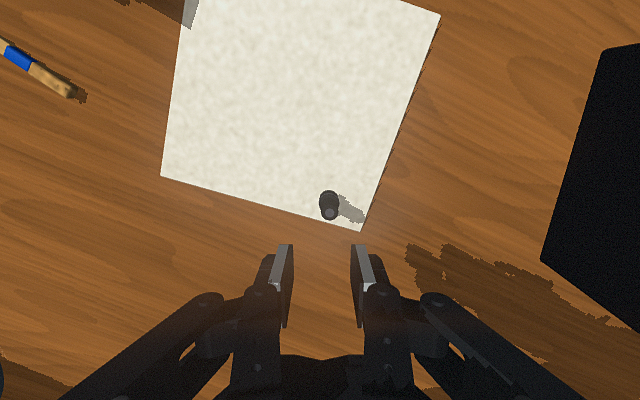

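```bash
python3 -m handwheel '[[[-1.2,0.6,2,0,0,0,0.35],[0,0,3,0,0,0,0.35],[0,0,3,0,0,0,0.35],[0,0,0,0,0,0,0.35],[0,0,0,0,0,0,0.35]]]' 40
python3 - <<'E'
from h import *
s=st();c=shot("wrist","w47.png",(220,120,420,320),3)
E
```

```text
t: 47.3
tool_pos: [0.394, -0.3606, 0.0416]
eef_rot: [[0.904, 0.428, 0.001], [0.428, -0.904, -0.001], [0.001, 0.001, -1.0]]
ft_force: [0.2, 0.4, -0.1]
finger_gap: 0.0299
t 47.3 tcp [ 0.394  -0.3606  0.0416] yaw_x 25.3 z [ 0.001 -0.001 -1.   ] F [ 0.2  0.4 -0.1] gap 0.0299
```

View pics/w47.png

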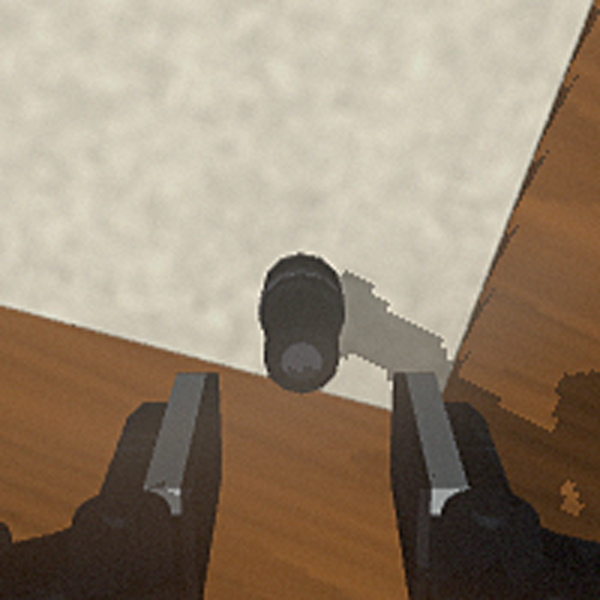

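```bash
python3 -m handwheel '[[[0,0,1,0,0,0,0.35],[0,0,1.5,0,0,0,0.35],[0,0,1.1,0,0,0,0.35],[0,0,0,0,0,0,0.35]]]' 40
python3 -m handwheel '[[[0,0,0,0,0,0,0],[0,0,0,0,0,0,0],[0,0,0,0,0,0,0],[0,0,0,0,0,0,0]]]' 40
python3 - <<'E'
from h import *
s=st();c=shot("wrist","w48.png",(220,120,420,320),3)
C=np.array([.5615,.046])
q=C+.0305*np.array([np.cos(np.radians(205)),np.sin(np.radians(205))]);print(q);rel([*q,.016])
E
```

```text
t: 47.85
tool_pos: [0.393, -0.3592, 0.0034]
eef_rot: [[0.904, 0.428, -0.002], [0.428, -0.904, 0.001], [-0.001, -0.002, -1.0]]
ft_force: [-0.6, -0.2, 0.2]
finger_gap: 0.03
t: 48.35
tool_pos: [0.3938, -0.3598, 0.0048]
eef_rot: [[0.904, 0.428, 0.0], [0.428, -0.904, -0.0], [0.0, 0.0, -1.0]]
ft_force: [-0.6, 0.2, 0.2]
finger_gap: 0.0129
t 48.35 tcp [ 0.3938 -0.3598  0.0048] yaw_x 25.3 z [ 0. -0. -1.] F [-0.6  0.2  0.2] gap 0.0129
[0.53385761 0.03311014]
 shift cm tool [ 29.48 -29.51  -1.12]
```

View pics/w48.png

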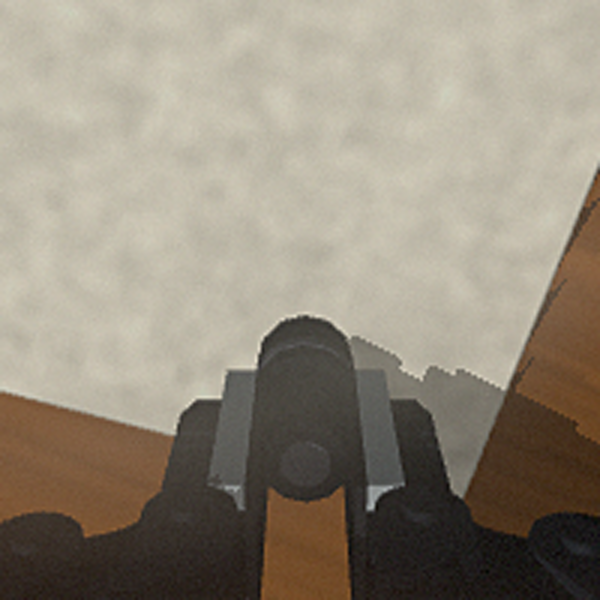

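```bash
python3 -m handwheel '[[[0,0,-3,0,0,0,0],[0,0,-4,0,0,0,0],[0,0,-4,0,0,0,0],[4,-4,0,0,0,0,0],[4,-4,0,0,0,0,0]]]' 40
python3 -m handwheel '[[[4,-4,0,0,0,0,0],[4,-4,0,0,0,0,0],[4,-4,0,0,0,0,0],[4,-4,0,0,0,0,0],[4,-4,0,0,0,0,0]]]' 40
python3 -m handwheel '[[[0,0,0,0,0,0,0],[0,0,0,0,0,0,0]]]' 40
python3 - <<'E'
from h import *
C=np.array([.5615,.046]);ph=np.radians(205);u=np.array([np.cos(ph),np.sin(ph)])
s=st();rel([*(C+.0312*u),.016]);overlay("wrist","w49.png",[(*C,.034,.0455),(*C,.034,.042),(*C,.03,.018)],(200,60,420,320),2.3)
E
```

```text
t: 49.02
tool_pos: [0.4323, -0.2526, 0.1153]
eef_rot: [[0.905, 0.426, 0.002], [0.426, -0.905, -0.0], [0.002, 0.001, -1.0]]
ft_force: [1.0, 0.8, -0.7]
finger_gap: 0.0129
t: 49.65
tool_pos: [0.5273, 0.015, 0.1148]
eef_rot: [[0.904, 0.428, 0.0], [0.428, -0.904, 0.0], [0.001, -0.0, -1.0]]
ft_force: [0.3, -0.5, -0.3]
finger_gap: 0.013
t: 49.9
tool_pos: [0.5265, 0.0126, 0.1146]
eef_rot: [[0.904, 0.428, -0.0], [0.428, -0.904, -0.0], [-0.001, 0.0, -1.0]]
ft_force: [0.1, -1.2, -0.8]
finger_gap: 0.0131
t 49.9 tcp [0.5265 0.0126 0.1146] yaw_x 25.3 z [-0. -0. -1.] F [ 0.1 -1.2 -0.8] gap 0.0131
 shift cm tool [ 1.47 -1.54  9.86]
```

View pics/w49.png

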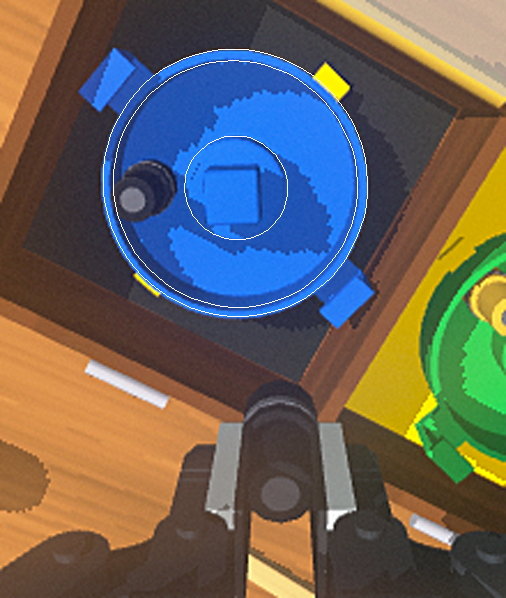

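Overlay fits the blue rim; the first black adapter stands in the trough. Placing the last one.

```bash
python3 -m handwheel '[[[1.45,-1.5,1,0,0,0,0],[0,0,2.5,0,0,0,0],[0,0,2.5,0,0,0,0],[0,0,0,0,0,0,0],[0,0,0,0,0,0,0]]]' 40
python3 - <<'E'
from h import *
C=np.array([.5615,.046]);ph=np.radians(205);u=np.array([np.cos(ph),np.sin(ph)])
s=st();rel([*(C+.0312*u),.016]);overlay("wrist","w50.png",[(*C,.034,.0455),(*C,.034,.042),(*C,.03,.018)],(200,60,420,320),2.3)
E
```

```text
t: 50.58
tool_pos: [0.5342, 0.0326, 0.0551]
eef_rot: [[0.904, 0.427, 0.001], [0.427, -0.904, 0.0], [0.001, 0.0, -1.0]]
ft_force: [0.1, 0.2, -0.9]
finger_gap: 0.0135
t 50.58 tcp [0.5342 0.0326 0.0551] yaw_x 25.3 z [ 0.001  0.    -1.   ] F [ 0.1  0.2 -0.9] gap 0.0135
 shift cm tool [-0.08 -0.06  3.91]
```

View pics/w50.png

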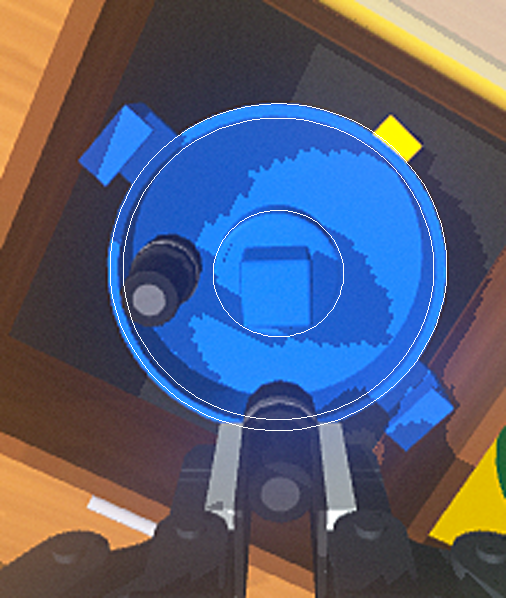

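```bash
python3 -m handwheel '[[[-0.07,-0.05,1,0,0,0,0],[0,0,1,0,0,0,0],[0,0,1,0,0,0,0],[0,0,0.6,0,0,0,0],[0,0,0,0,0,0,0]]]' 40
python3 - <<'E'
from h import *
C=np.array([.5615,.046]);ph=np.radians(205);u=np.array([np.cos(ph),np.sin(ph)])
s=st();rel([*(C+.0312*u),.016]);shot("wrist","w51.png",(200,60,420,320),2.3)
E
```

```text
t: 51.25
tool_pos: [0.5324, 0.0329, 0.0181]
eef_rot: [[0.904, 0.428, -0.001], [0.428, -0.904, -0.0], [-0.001, -0.0, -1.0]]
ft_force: [0.0, 0.8, 0.3]
finger_gap: 0.013
t 51.25 tcp [0.5324 0.0329 0.0181] yaw_x 25.3 z [-0.001 -0.    -1.   ] F [0.  0.8 0.3] gap 0.013
 shift cm tool [0.07 0.04 0.21]
```

View pics/w51.png

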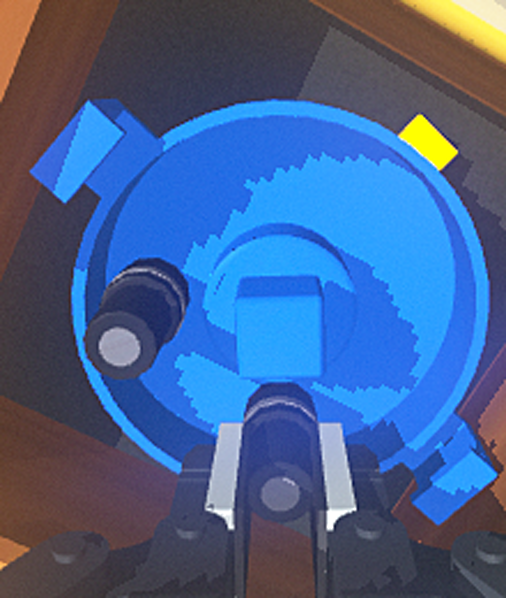

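```bash
python3 -m handwheel '[[[0.05,0,0.2,0,0,0,0],[0,0,0.15,0,0,0,0],[0,0,0,0,0,0,0]]]' 40
python3 -m handwheel '[[[0,0,0,0,0,0,0.28],[0,0,0,0,0,0,0.28],[0,0,0,0,0,0,0.28],[0,0,-1.5,0,0,0,0.28],[0,0,-3,0,0,0,0.28]]]' 40
python3 -m handwheel '[[[0,0,-4,0,0,0,0.35],[0,0,-3,0,0,0,0.35],[-5,0,0,0,0,0,0.35],[-5,0,0,0,0,0,0.35],[0,0,0,0,0,0,0]]]' 40
python3 -m handwheel '[[[0,0,0,0,0,0,0],[0,0,0,0,0,0,0]]]' 40
python3 - <<'E'
from h import *
s=st();c=shot("wrist","w52.png");shot("side","s52.png",(240,80,440,270),3.5)
for n in["lid_left_edge","lid_right_edge","lid_left_hinge","lid_right_hinge"]:
    print(n,[(np.round(robot.pinpoint(n,cm)[0]["position"],1).tolist()) if robot.pinpoint(n,cm) else None for cm in("side",)])
E
```

```text
t: 51.68
tool_pos: [0.5332, 0.0332, 0.0151]
eef_rot: [[0.904, 0.428, -0.0], [0.428, -0.904, 0.0], [0.0, -0.0, -1.0]]
ft_force: [0.4, -0.2, -0.4]
finger_gap: 0.0131
t: 52.3
tool_pos: [0.5326, 0.033, 0.0607]
eef_rot: [[0.904, 0.428, -0.002], [0.428, -0.904, -0.0], [-0.002, -0.0, -1.0]]
ft_force: [0.0, -0.4, 0.2]
finger_gap: 0.0239
t: 52.92
tool_pos: [0.4392, -0.0107, 0.1303]
eef_rot: [[0.906, 0.424, -0.002], [0.424, -0.906, 0.004], [-0.0, -0.005, -1.0]]
ft_force: [-0.1, 0.4, -0.2]
finger_gap: 0.0126
t: 53.18
tool_pos: [0.4441, -0.0093, 0.1306]
eef_rot: [[0.903, 0.429, 0.001], [0.429, -0.903, -0.001], [0.001, 0.001, -1.0]]
ft_force: [0.3, -0.3, 0.4]
finger_gap: -0.0001
t 53.17 tcp [ 0.4441 -0.0093  0.1306] yaw_x 25.4 z [ 0.001 -0.001 -1.   ] F [ 0.3 -0.3  0.4] gap -0.0001
lid_left_edge [[281.2, 163.7]]
lid_right_edge [[292.2, 131.1]]
lid_left_hinge [[302.6, 201.6]]
lid_right_hinge [[310.9, 168.4]]
```

View pics/w52.png

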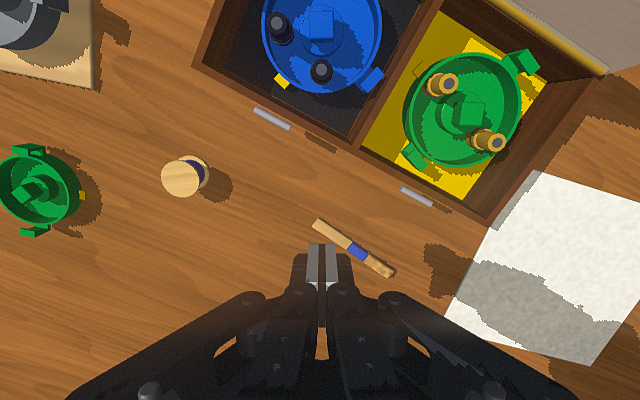

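View pics/s52.png

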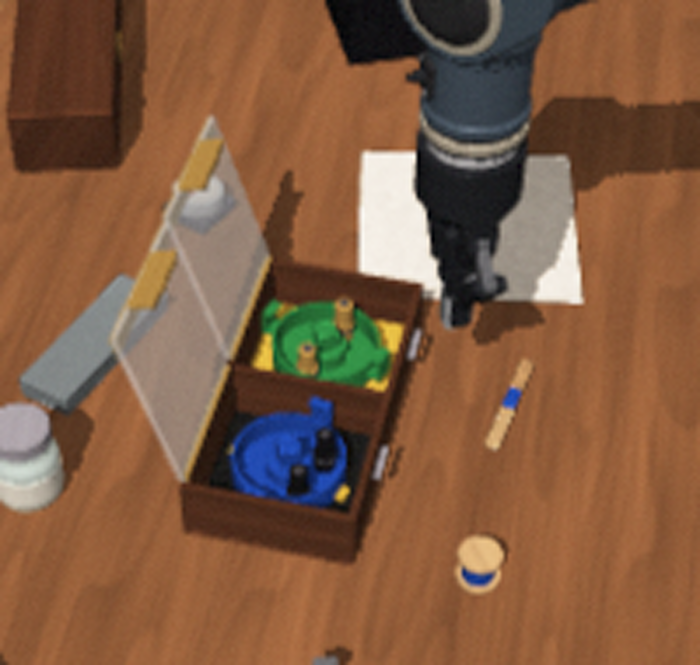

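```bash
python3 -m handwheel '[[[0,0,-6,0,0,8.5,0],[0,0,-6,0,0,8.5,0],[0,0,-6,0,0,8.4,0],[0,0,0,0,0,0,0],[0,0,0,0,0,0,0]]]' 40
python3 - <<'E'
from h import *
s=st();rel([.73,.046,.31])
for u,v,n in(([321,145.8],[281.2,163.7],"L"),([373.9,149.4],[292.2,131.1],"R")): print(n,tri(u,"top",v,"side"))
E
```

```text
t: 54.3
tool_pos: [0.4409, -0.0016, 0.2591]
eef_rot: [[0.99, 0.14, -0.007], [0.14, -0.99, 0.01], [-0.006, -0.011, -1.0]]
ft_force: [-0.7, -0.2, -1.5]
finger_gap: 0.0005
t 54.3 tcp [ 0.4409 -0.0016  0.2591] yaw_x 8.1 z [-0.007  0.01  -1.   ] F [-0.7 -0.2 -1.5] gap 0.0005
 shift cm tool [29.26 -0.72 -5.25]
L [0.67368748 0.03861403 0.18606511]
R [ 0.6712874  -0.09704155  0.18204268]
```

```bash
python3 -m handwheel '[[[0,0,-3,0,0,0,0],[0,0,-3,0,0,8,0],[5,0,0,0,0,0,0],[5,0,0,0,0,0,0],[5,0,0,0,0,0,0]]]' 40
python3 - <<'E'
from h import *
s=st();rel([.73,.046,.31])
E
```

```text
t: 54.92
tool_pos: [0.5806, -0.0008, 0.3143]
eef_rot: [[1.0, -0.001, -0.02], [-0.001, -1.0, 0.009], [-0.02, -0.009, -1.0]]
ft_force: [0.2, 1.7, 2.6]
finger_gap: -0.0
t 54.92 tcp [ 0.5806 -0.0008  0.3143] yaw_x -0.1 z [-0.02   0.009 -1.   ] F [0.2 1.7 2.6] gap -0.0
 shift cm tool [14.94 -4.69  0.18]
```

```bash
python3 -m handwheel '[[[5,-1.6,0,0,0,0,0],[5,-1.6,0,0,0,0,0],[4.6,-1.5,0,0,0,0,0],[0,0,0,0,0,0,0],[0,0,0,0,0,0,0]]]' 40
python3 - <<'E'
from h import *
s=st();rel([.73,.046,.145]);shot("side","s53.png",(200,0,440,270),2.2)
E
```

```text
t: 55.55
tool_pos: [0.7246, 0.0437, 0.3134]
eef_rot: [[1.0, -0.004, -0.019], [-0.004, -1.0, 0.01], [-0.019, -0.01, -1.0]]
ft_force: [-0.4, -0.6, -0.7]
finger_gap: -0.0001
t 55.55 tcp [0.7246 0.0437 0.3134] yaw_x -0.2 z [-0.019  0.01  -1.   ] F [-0.4 -0.6 -0.7] gap -0.0001
 shift cm tool [ 0.86 -0.06 16.83]
```

View pics/s53.png

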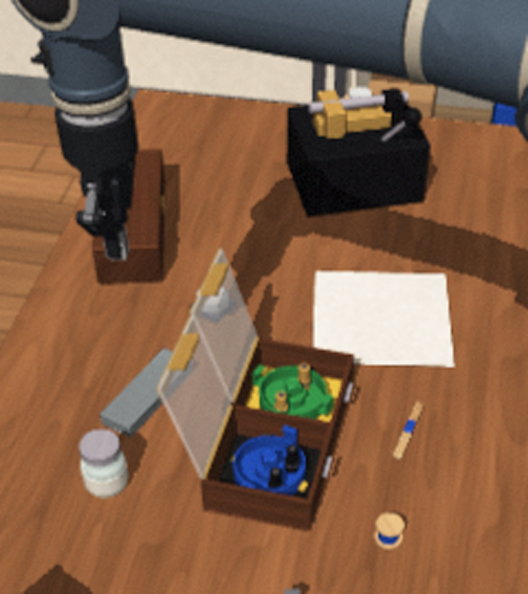

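```bash
python3 -m handwheel '[[[1,0,3,0,0,0,0],[0,0,5,0,0,0,0],[0,0,5,0,0,0,0],[0,0,3,0,0,0,0],[0,0,0,0,0,0,0]]]' 40
python3 - <<'E'
from h import *
s=st();rel([.73,.046,.145]);shot("side","s54.png",(200,0,440,270),2.2)
E
```

```text
t: 56.22
tool_pos: [0.7305, 0.0472, 0.154]
eef_rot: [[1.0, -0.003, -0.02], [-0.003, -1.0, 0.013], [-0.02, -0.013, -1.0]]
ft_force: [0.6, -0.6, 0.2]
finger_gap: 0.0
t 56.23 tcp [0.7305 0.0472 0.154 ] yaw_x -0.2 z [-0.02   0.013 -1.   ] F [ 0.6 -0.6  0.2] gap 0.0
 shift cm tool [-0.03  0.13  0.9 ]
```

View pics/s54.png

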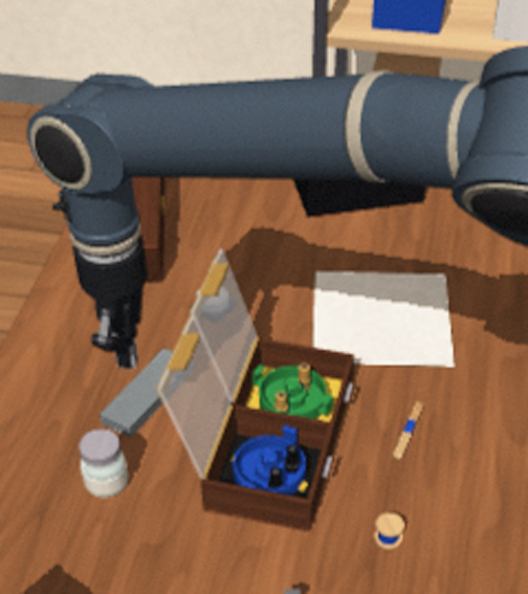

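```bash
python3 -m handwheel '[[[-3,0,0,0,0,0,0],[-3,0,0,0,0,0,0],[-3,0,-0.6,0,0,0,0],[-3,0,-1,0,0,0,0],[0,0,0,0,0,0,0]]]' 40
python3 - <<'E'
from h import *
s=st();shot("side","s55.png",(200,50,440,270),2.5)
E
```

```text
t: 56.9
tool_pos: [0.6132, 0.0464, 0.1772]
eef_rot: [[1.0, -0.004, -0.01], [-0.003, -1.0, 0.015], [-0.01, -0.015, -1.0]]
ft_force: [0.5, -0.4, 0.3]
finger_gap: 0.0001
t 56.9 tcp [0.6132 0.0464 0.1772] yaw_x -0.2 z [-0.01   0.015 -1.   ] F [ 0.5 -0.4  0.3] gap 0.0001
```

View pics/s55.png

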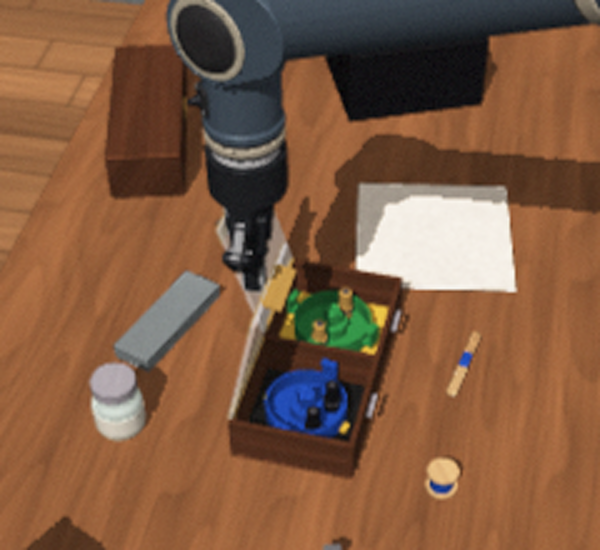

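```bash
python3 -m handwheel '[[[-3.4,0,1.2,0,0,0,0],[-2.9,0,2.2,0,0,0,0],[-2.2,0,2.6,0,0,0,0],[0,0,0,0,0,0,0]]]' 40
python3 - <<'E'
from h import *
s=st();shot("side","s56.png",(200,50,440,270),2.5)
E
```

```text
t: 57.45
tool_pos: [0.5265, 0.0481, 0.1147]
eef_rot: [[1.0, -0.003, -0.017], [-0.002, -1.0, 0.012], [-0.017, -0.012, -1.0]]
ft_force: [0.3, 0.6, 1.2]
finger_gap: 0.0002
t 57.45 tcp [0.5265 0.0481 0.1147] yaw_x -0.1 z [-0.017  0.012 -1.   ] F [0.3 0.6 1.2] gap 0.0002
```

View pics/s56.png

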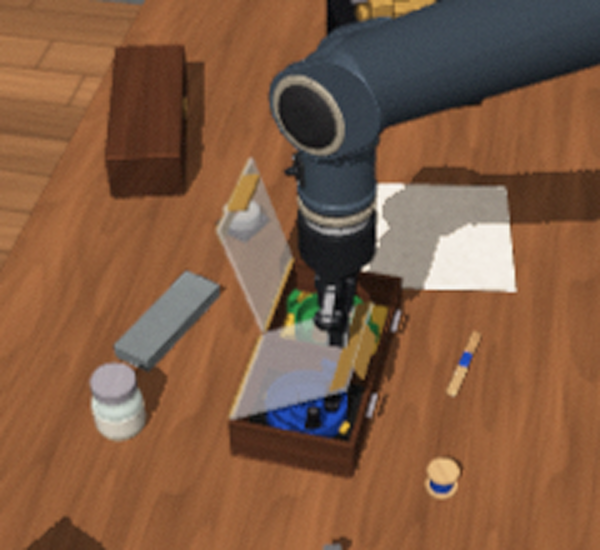

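```bash
python3 -m handwheel '[[[-1.4,0,3.2,0,0,0,0],[-0.9,0,2.2,0,0,0,0],[-0.3,0,0.6,0,0,0,0],[0,0,0,0,0,0,0]]]' 40
python3 - <<'E'
from h import *
s=st();shot("side","s57.png",(200,50,440,270),2.5)
E
```

```text
t: 58.0
tool_pos: [0.5021, 0.0485, 0.0566]
eef_rot: [[1.0, -0.002, -0.013], [-0.002, -1.0, 0.012], [-0.013, -0.012, -1.0]]
ft_force: [-0.3, -0.0, 1.5]
finger_gap: 0.0001
t 58.0 tcp [0.5021 0.0485 0.0566] yaw_x -0.1 z [-0.013  0.012 -1.   ] F [-0.3 -0.   1.5] gap 0.0001
```

View pics/s57.png

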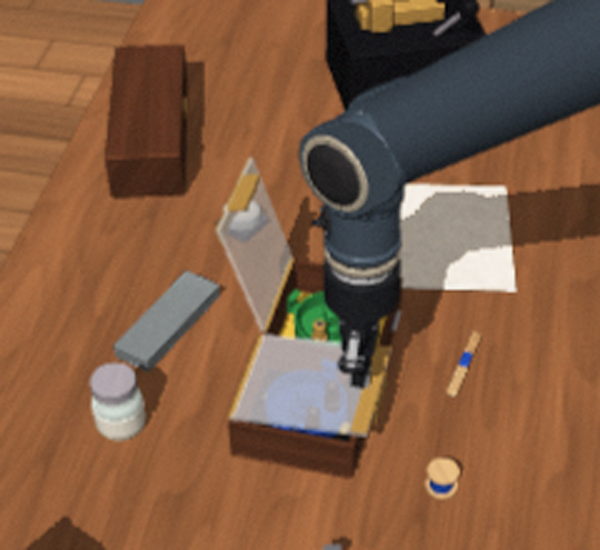

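```bash
python3 -m handwheel '[[[-0.6,0,0.5,0,0,0,0],[0,0,0.5,0,0,0,0],[0,0,0.3,0,0,0,0],[0,0,0,0,0,0,0]]]' 40
python3 -m handwheel '[[[0,0,0.3,0,0,0,0],[0,0,0.2,0,0,0,0],[0,0,0,0,0,0,0]]]' 40
```

```text
t: 58.55
tool_pos: [0.4942, 0.049, 0.0428]
eef_rot: [[1.0, -0.002, -0.015], [-0.002, -1.0, 0.013], [-0.015, -0.012, -1.0]]
ft_force: [0.8, 0.4, 3.4]
finger_gap: -0.0003
t: 58.92
tool_pos: [0.4943, 0.049, 0.0412]
eef_rot: [[1.0, -0.003, -0.016], [-0.003, -1.0, 0.018], [-0.016, -0.018, -1.0]]
ft_force: [-11.1, 2.2, 42.2]
finger_gap: 0.0002
```

```bash
python3 -m handwheel '[[[0,0,-0.5,0,0,0,0],[0,0,-2,0,0,0,0],[0,0,-5,0,0,0,0],[0,0,0,0,0,0,0]]]' 40
python3 - <<'E'
from h import *
s=st();shot("side","s58.png",(200,50,440,270),2.5)
E
```

```text
t: 59.42
tool_pos: [0.4967, 0.048, 0.1149]
eef_rot: [[1.0, -0.002, -0.011], [-0.002, -1.0, 0.014], [-0.011, -0.014, -1.0]]
ft_force: [0.3, 0.4, -0.9]
finger_gap: -0.0001
t 59.42 tcp [0.4967 0.048  0.1149] yaw_x -0.1 z [-0.011  0.014 -1.   ] F [ 0.3  0.4 -0.9] gap -0.0001
```

View pics/s58.png

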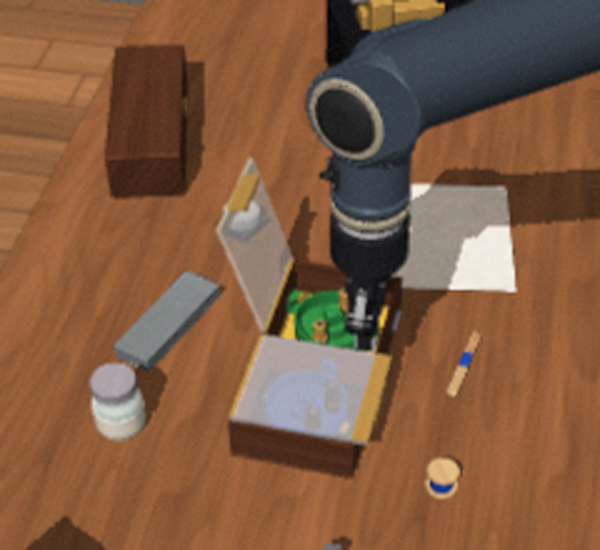

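```bash
python3 -m handwheel '[[[0,1.5,-6,0,0,0,0],[0.5,1.5,-6,0,0,0,0],[1.5,1.5,-5.5,0,0,0,0],[4,2,-2,0,0,0,0],[4.5,2,0,0,0,0,0]]]' 40
python3 - <<'E'
from h import *
s=st();rel([.725,-.088,.31])
E
```

```text
t: 60.1
tool_pos: [0.6043, -0.0387, 0.3057]
eef_rot: [[1.0, 0.001, -0.014], [0.001, -1.0, 0.015], [-0.014, -0.015, -1.0]]
ft_force: [0.1, 0.4, 1.8]
finger_gap: -0.0002
t 60.1 tcp [ 0.6043 -0.0387  0.3057] yaw_x 0.1 z [-0.014  0.015 -1.   ] F [0.1 0.4 1.8] gap -0.0002
 shift cm tool [12.06  4.93 -0.67]
```

```bash
python3 -m handwheel '[[[4,1.7,0,0,0,0,0],[4,1.7,0,0,0,0,0],[4.2,1.7,0,0,0,0,0],[0,0,3,0,0,0,0],[0,0,4,0,0,0,0]]]' 40
python3 - <<'E'
from h import *
s=st();rel([.727,-.088,.154]);shot("side","s59.png",(200,0,440,270),2.2)
E
```

```text
t: 60.72
tool_pos: [0.7236, -0.0908, 0.2299]
eef_rot: [[1.0, -0.003, -0.017], [-0.003, -1.0, 0.013], [-0.017, -0.013, -1.0]]
ft_force: [0.6, 0.8, 0.0]
finger_gap: -0.0001
t 60.73 tcp [ 0.7236 -0.0908  0.2299] yaw_x -0.2 z [-0.017  0.013 -1.   ] F [0.6 0.8 0. ] gap -0.0001
 shift cm tool [ 0.47 -0.18  7.58]
```

View pics/s59.png

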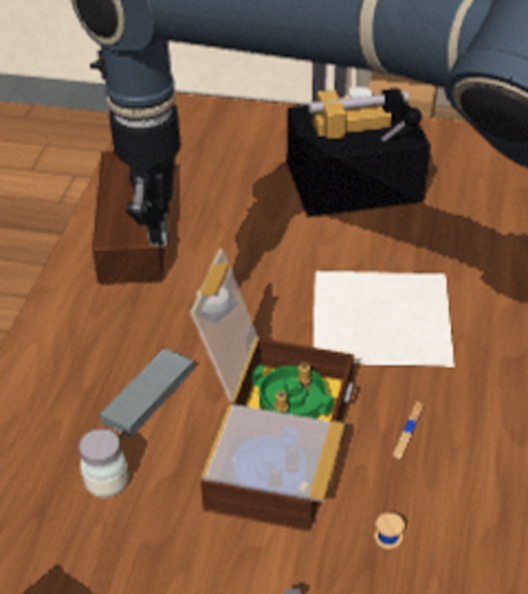

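```bash
python3 -m handwheel '[[[0.4,-0.2,4,0,0,0,0],[0,0,3.3,0,0,0,0],[0,0,0,0,0,0,0],[-3,0,0,0,0,0,0],[-3,0,0,0,0,0,0]]]' 40
python3 -m handwheel '[[[-3,0,-0.6,0,0,0,0],[-3,0,-1,0,0,0,0],[0,0,0,0,0,0,0]]]' 40
python3 - <<'E'
from h import *
s=st();shot("side","s60.png",(200,50,440,270),2.5);rel([.609,-.087,.175])
E
```

```text
t: 61.4
tool_pos: [0.6668, -0.0875, 0.1621]
eef_rot: [[1.0, -0.002, -0.013], [-0.002, -1.0, 0.012], [-0.013, -0.012, -1.0]]
ft_force: [2.6, 0.3, 0.9]
finger_gap: 0.0001
t: 61.78
tool_pos: [0.6065, -0.0878, 0.1799]
eef_rot: [[1.0, -0.004, -0.012], [-0.004, -1.0, 0.014], [-0.012, -0.014, -1.0]]
ft_force: [0.7, 0.1, 0.3]
finger_gap: -0.0001
t 61.77 tcp [ 0.6065 -0.0878  0.1799] yaw_x -0.2 z [-0.012  0.014 -1.   ] F [0.7 0.1 0.3] gap -0.0001
 shift cm tool [ 0.14 -0.    0.42]
```

View pics/s60.png

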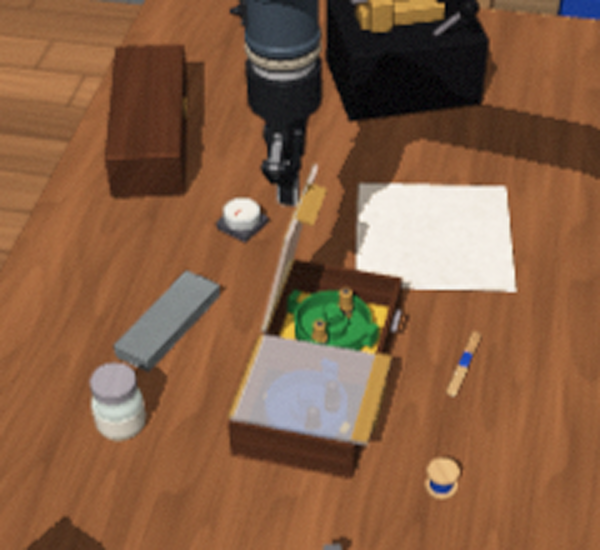

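```bash
python3 -m handwheel '[[[-3.3,0,1.4,0,0,0,0],[-2.9,0,2.2,0,0,0,0],[-2.2,0,2.6,0,0,0,0],[0,0,0,0,0,0,0]]]' 40
python3 -m handwheel '[[[-1.4,0,3.2,0,0,0,0],[-0.9,0,2.2,0,0,0,0],[-0.4,0,0.5,0,0,0,0],[0,0,0,0,0,0,0]]]' 40
python3 - <<'E'
from h import *
s=st();shot("side","s61.png",(200,50,440,270),2.5);rel([.489,-.083,.042])
E
```

```text
t: 62.32
tool_pos: [0.5212, -0.0857, 0.1159]
eef_rot: [[1.0, -0.003, -0.017], [-0.002, -1.0, 0.013], [-0.017, -0.013, -1.0]]
ft_force: [1.5, 0.3, 0.1]
finger_gap: 0.0002
t: 62.82
tool_pos: [0.4957, -0.0856, 0.0589]
eef_rot: [[1.0, -0.002, -0.013], [-0.002, -1.0, 0.012], [-0.013, -0.012, -1.0]]
ft_force: [-0.1, -0.0, 1.2]
finger_gap: 0.0
t 62.83 tcp [ 0.4957 -0.0856  0.0589] yaw_x -0.1 z [-0.013  0.012 -1.   ] F [-0.1 -0.   1.2] gap 0.0
 shift cm tool [-0.65 -0.24  1.72]
```

View pics/s61.png

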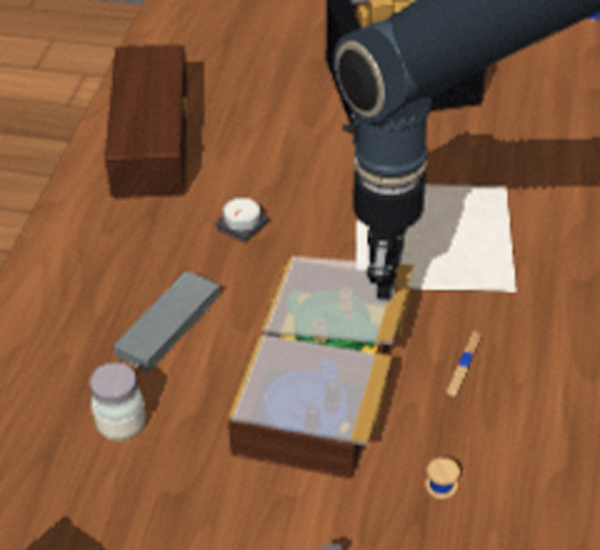

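```bash
python3 -m handwheel '[[[-0.6,0,0.5,0,0,0,0],[0,0,0.5,0,0,0,0],[0,0,0.4,0,0,0,0],[0,0,0.1,0,0,0,0],[0,0,0,0,0,0,0]]]' 40
python3 -m handwheel '[[[0,0,0.15,0,0,0,0],[0,0,0,0,0,0,0]]]' 40
```

```text
t: 63.5
tool_pos: [0.4877, -0.0851, 0.043]
eef_rot: [[1.0, -0.002, -0.015], [-0.002, -1.0, 0.012], [-0.015, -0.012, -1.0]]
ft_force: [-0.1, -0.9, -0.0]
finger_gap: 0.0
t: 63.75
tool_pos: [0.4878, -0.0851, 0.0424]
eef_rot: [[1.0, -0.002, -0.015], [-0.002, -1.0, 0.014], [-0.015, -0.014, -1.0]]
ft_force: [-2.7, 0.6, 9.8]
finger_gap: 0.0002
```

```bash
python3 -m handwheel '[[[0,0,0.07,0,0,0,0],[0,0,0,0,0,0,0]]]' 40
python3 -m handwheel '[[[0,0,-0.5,0,0,0,0],[0,0,-3,0,0,0,0],[0,0,-6,0,0,0,0],[-1,0,-6,0,0,0,0],[0,0,0,0,0,0,0]]]' 40
python3 -m handwheel '[[[0,6,0,0,0,0,0],[0,6,0,0,0,0,0],[0,6,0,0,0,0,0],[0,4,0,0,0,0,0],[0,0,0,0,0,0,0]]]' 40
python3 - <<'E'
from h import *
s=st();shot("side","s62.png",(200,60,440,320),2.5);shot("top","t62.png",(285,110,485,280),4)
E
```

```text
t: 64.0
tool_pos: [0.4878, -0.0851, 0.0422]
eef_rot: [[1.0, -0.003, -0.015], [-0.002, -1.0, 0.014], [-0.015, -0.014, -1.0]]
ft_force: [-4.6, 0.5, 15.3]
finger_gap: 0.0001
t: 64.62
tool_pos: [0.4824, -0.0874, 0.1997]
eef_rot: [[1.0, -0.002, -0.007], [-0.001, -1.0, 0.014], [-0.007, -0.014, -1.0]]
ft_force: [0.4, -0.2, -0.8]
finger_gap: 0.0002
t: 65.25
tool_pos: [0.4777, -0.3103, 0.1926]
eef_rot: [[1.0, -0.009, -0.016], [-0.009, -1.0, 0.011], [-0.016, -0.011, -1.0]]
ft_force: [-0.0, 0.3, 0.1]
finger_gap: -0.0001
t 65.25 tcp [ 0.4777 -0.3103  0.1926] yaw_x -0.5 z [-0.016  0.011 -1.   ] F [-0.   0.3  0.1] gap -0.0001
```

View pics/s62.png

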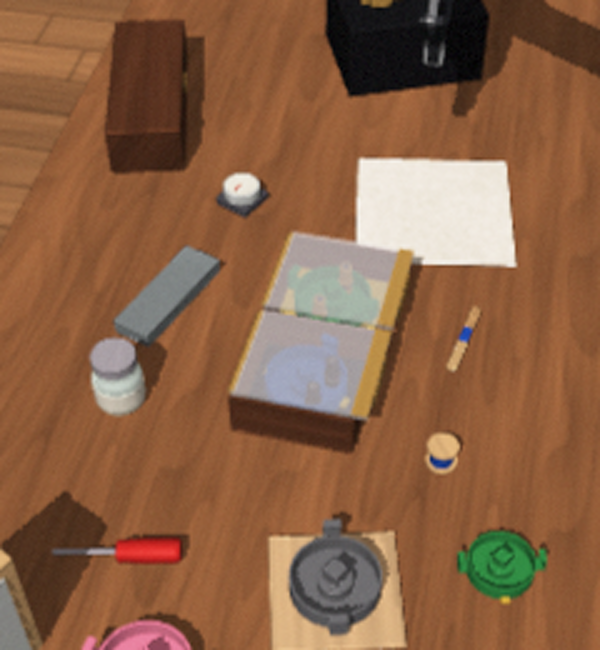

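View pics/t62.png

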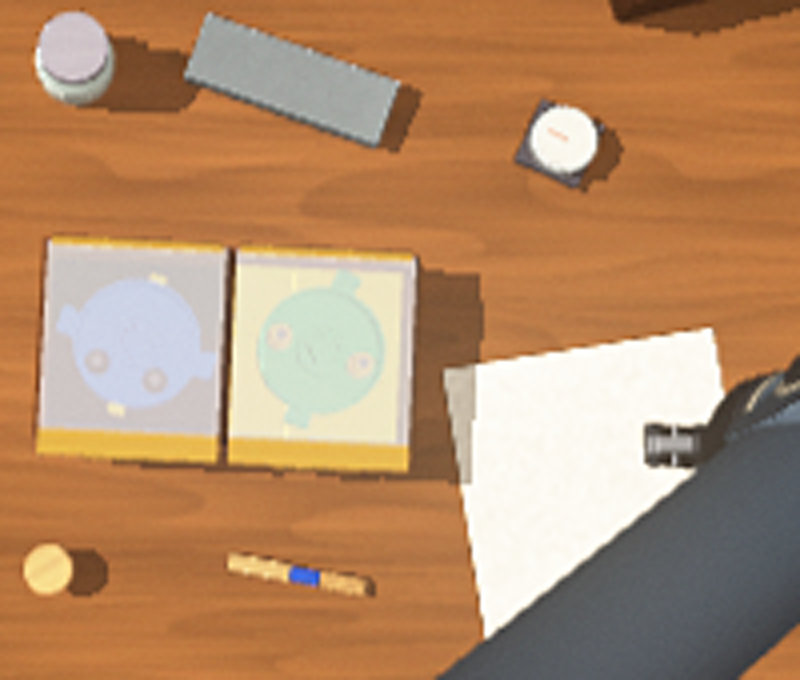

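```bash
python3 -m handwheel '[[[0,0,0,0,0,0,0],[0,0,0,0,0,0,0],[0,0,0,0,0,0,0],[0,0,0,0,0,0,0],[0,0,0,0,0,0,0]]]' 40
python3 - <<'E'
from h import *
s=st();shot("side","s63.png",(280,130,380,240),5.4)
E
```

```text
t: 65.97
tool_pos: [0.4797, -0.3068, 0.1935]
eef_rot: [[1.0, -0.002, -0.015], [-0.002, -1.0, 0.012], [-0.015, -0.012, -1.0]]
ft_force: [-0.6, -0.7, 0.2]
finger_gap: 0.0
t 65.97 tcp [ 0.4797 -0.3068  0.1935] yaw_x -0.1 z [-0.015  0.012 -1.   ] F [-0.6 -0.7  0.2] gap 0.0
```

View pics/s63.png

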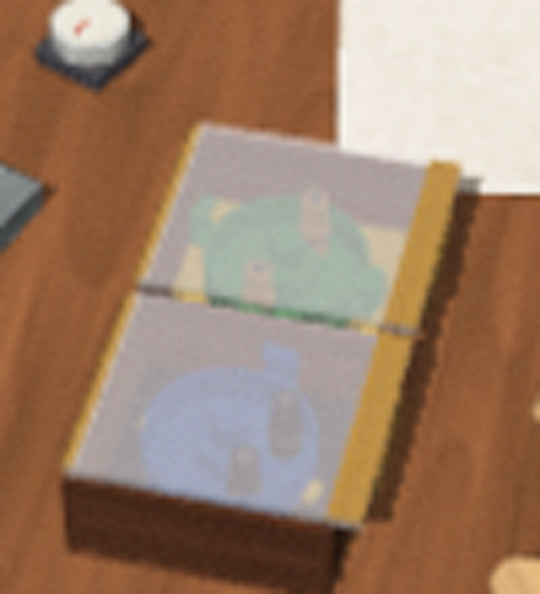

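Run:
```python
from h import *
print(robot.hand_in())
```

```text
the job is handed in; nothing more can be done
None
```

I packed the adapters away and handed the job in at about 66 s. Hand-in gives no verdict, so what follows is from my own last checks.

**What I did**
- **Trays:** I twisted the blue tray 35° free and lifted it while the green one stayed on the grey base. It went into the left well (black liner). I freed the green tray the same way and seated it in the right well (yellow liner).
- **Adapters:** All four were there. The two brass ones stand in the green tray and the two black ones in the blue tray.
- **Covers:** I swung each cover over from behind and pressed it shut.

**Last checks**
- **Covers:** The side and top pictures show both covers down about 2 s after I let go of the second one. I did not measure the hinge angles, but the springs would have lifted either cover if it were not caught.
- **Contents and surroundings:** All four adapters look upright through the covers. The other things appear where they were, and the arm is clear of everything.

**What went wrong or disagreed**
- **Fingertips:** The real fingertips sit about 19 mm behind the reported TCP, so my first grip on the blue knob closed on air just above it. I allowed for that offset from then on.
- **Cameras:** The wrist and top cameras disagreed by 3 to 5 mm in y. I followed the wrist camera and the arm's own readings.
- **Cover force:** Closing the left cover peaked at 42 N at the wrist with the fingertips on it, about 5 N being enough. That is over the 40 N limit, which is set for the arm and the gripper's body. I pressed the right cover more gently, up to 15 N.

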